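# Build and press a crosswise stack of copper and black bars

### The arm

A 7-joint arm with a two-finger parallel gripper is mounted at the origin on the work surface. World frame = base frame: x ahead of the robot, y to its left, z up, the work surface at z = 0. Lengths are in m, angles in degrees, forces in N, time in s.
With the tool pointing down it reaches from about 0.425 to 0.875 m from the base axis. Payload 4.7 kg.
Tool frame: the origin (TCP) lies midway between the tips of the shut fingers; the grasp point (between the pads) lies env.grip_point_offset behind it (env.grip_point_offset is the distance from the TCP to the grasp point, in m); x points along the fingers, y is the direction in which the jaws open and shut, and the axes are right-handed (so a half turn about x gives the same grasp; the last joint's range is limited). The gripper opens to 87 mm and grips with 3 to 60 N. Pads are 19 mm wide; open, the fingers measure 117 mm over their backs; the gripper's body (75 mm by 190 mm) begins 51 mm behind the grasp point.
Start: joints at [-64.395, 18.392, -4.016, 83.108, 1.295, 78.541, -3.26], TCP at [0.273, 0.59, 0.223] pointing down, gripper open.
Joint ranges: [-163.93, 163.93], [-17.29, 119.83], [-79.2, 71.16], [3.27, 140.29], [-89.18, 269.18], [5.43, 117.66], [-154.24, 154.24]. Speed limits (degrees/s): [147.25, 147.25, 180, 180, 180, 180, 180].

### API

Orientations are given as [roll, pitch, yaw] about the fixed x, y, z axes, in that order (R = Rz(yaw) Ry(pitch) Rx(roll)).
In Python, from cell import readout, read_camera, camera_params, sign_off, spot_in, pinpoint, env gives the robot as it stands.
- The arm moves only by the shell command python3 -m pendant 'ROWS' [OPENING] [FORCE]. ROWS is a JSON object of lists of equal length, an entry for each row: "xyz": the shift along the world's x, y, z in m, a list of three; "turn": the turn about the world's z in rad. A call has 1 to 10 rows; each row shifts and turns the pose as measured when the row begins; what a row does not reach is not made up. A row lasts 1/8 s, in which the tool goes at most 62.5 mm and 10.7 degrees, less where a joint would pass 70% of its speed; a pose out of reach is approached as far as the arm can. A call is refused whole if a number of a shift passes 0.0625 or a number of a turn 0.188, either way. A call with a gripper value outside its range is refused whole. OPENING is the opening, from 0 (shut) to 1 (fully open), set as the call begins (- or left out, the last holds). The fingers move at their own pace and stop on an object; FORCE is the grip in N (left out, the last holds). Time passes only in rows, so rows that do not move let the fingers close. It gives the time, the measured TCP pose, the force and the opening at its end, in the units of the state.
- readout.get_obs(): the state, without advancing time (a new reading comes with each control period).
- read_camera(name): name is "scene" or "top" or "wrist"; returns the picture (384x512x3 uint8, red, green, blue); there is no depth.
- camera_params(name): a dict with "fx", "fy", "cx", "cy" (pixels), "rvec" (rotation vector, rad) and "tvec" (3), from world to camera coordinates, as OpenCV has them; the wrist camera has in their place "hand_eye" (4x4, takes a point from camera to tool coordinates, whose origin is the TCP and whose axes are the tool frame's). Camera axes: x right, y down, z forward; pixel columns grow to the right and rows downward; lengths in m; the calibration is good to about 2 mm. A picture is of the moment at which its call begins: read the wrist's pose just before it. camera_params takes no time and is no camera call.
- sign_off(): hands the job in, once; it reports no verdict.
Trained networks look in the newest picture that a camera, given by its name, has taken for a name from the list of things; names that differ only in an ending like _2 or _b are one class to them, and where a whole thing is asked for, a point or a joint stands for the part that bears it (a point fixed in the world has none). Each returns a list of dicts, best first, with "score" (0 to 1); they miss things now and then, are a little off and sometimes report something else, mostly with a low value. They report only what shows in the picture. A call takes as long as a camera call. They do not tell look-alikes from the thing itself.
- spot_in(camera, name): "at" ([x, y, z] in m, in the coordinates of the camera as it stood for that picture, good to about 4 mm: the middle of the surface that is visible of it).
- pinpoint(camera, name): "at" ([x, y, z] in m, in the coordinates of the camera as it stood for that picture, good to about 4 mm: a listed point, or the origin of a listed thing).
The state is a dict: "time_s": time; "qpos": joint angles; "joint_velocities": joint speeds; "effort": joint torques, N m; "tool_pos": TCP position; "tool_rot": TCP orientation; "force": force on the tool from outside, world axes, zero at the start; "wrist_torque": the same for the moment, N m; "grip_width": finger opening in m.
Only numpy, scipy, OpenCV 4.12 (cv2) and the standard library are available. Lean on these libraries where they do the work, as an engineer would, in place of code of your own. Each camera call takes 0.05 s, during which the arm holds its last target.

### The job

Stack the bars crosswise on the black square of the lever press, two to a layer and each layer square across the one below, the two bars of a layer lying one along each of two opposite edges of the square and flush with it: first the four copper bars, starting on the two white stripes, then swing the red-handled lever over to its stop and let it come all the way back. Then go on in the same way with every black bar there is (an odd last one lies along either edge in the top layer), press once more with the lever to its stop, and let it return home. Leave the other things on the bench where they are.

Things in the scene. Friction and masses are not known exactly. Their poses are not given: they have to be found in the camera images.
- copper1: bright copper, 150 g, bar, 80 long (its x axis), 18 wide (y), 12 thick (z), lying flat at the start somewhere on the bench; the origin is the middle of the bar (6 mm above what it lies on)
- copper2: bright copper, 150 g, bar, 80 long (its x axis), 18 wide (y), 12 thick (z), lying flat at the start somewhere on the bench; the origin is the middle of the bar (6 mm above what it lies on)
- copper3: bright copper, 150 g, bar, 80 long (its x axis), 18 wide (y), 12 thick (z), lying flat at the start somewhere on the bench; the origin is the middle of the bar (6 mm above what it lies on)
- copper4: bright copper, 150 g, bar, 80 long (its x axis), 18 wide (y), 12 thick (z), lying flat at the start somewhere on the bench; the origin is the middle of the bar (6 mm above what it lies on)
- black1: matt black, 50 g, bar, 80 long (its x axis), 18 wide (y), 12 thick (z), lying flat at the start somewhere on the bench; the origin is the middle of the bar (6 mm above what it lies on); 1 to 3 black bars are there, absent ones read None
- black2: matt black, 50 g, bar, 80 long (its x axis), 18 wide (y), 12 thick (z), lying flat at the start somewhere on the bench; the origin is the middle of the bar (6 mm above what it lies on); 1 to 3 black bars are there, absent ones read None
- black3: matt black, 50 g, bar, 80 long (its x axis), 18 wide (y), 12 thick (z), lying flat at the start somewhere on the bench; the origin is the middle of the bar (6 mm above what it lies on); 1 to 3 black bars are there, absent ones read None
- pile_mark (a point): centre of the 82 mm black square on the flat grey press plate, on its top face, 4 mm above the bench; x points from the press's front to its hinge post, y left. Two white stripes, 80 x 18, along x at y = -31 and +31 mm: places of the first two bars. The plate spans x -70 to 180, y -75 to 75; blue hinge cheeks at x = 140 stand 85 mm above it
- lever (a joint): angle of the press lever about its hinge: 0 = home (it leans 20 degrees back from upright, away from the pile), growing as it is swung over the pile towards the front; its stop is at 1.92 rad, where it lies level. A spring drives it home; about 10 N at the handle holds it at the stop
- lever_hinge (a point): hinge of the press lever, on the middle plane of the press, 65 mm above the plate; its axis is parallel to y of pile_mark. On the arm, 140 mm from the hinge, a sprung 70 x 70 mm aluminium foot stands out 43 mm on the pile's side; at the stop it rests on the pile and gives way by up to 28 mm
- grip_left (a point): on the axis of the lever's red handle bar (round, 18 mm diameter, 160 long, parallel to the hinge axis and 210 mm from it), 52 mm to the left (+y) of the steel arm, which is 22 wide. Moves with the lever
- grip_right (a point): the same on the handle bar, 52 mm to the right of the arm
- petri: clear shallow dish, 84 mm across, 14 high, origin under its centre; leave alone
- foil_lid: foil-coloured round lid, 110 mm across, 26 high, origin under its centre; leave alone
- gasket: flat copper ring, 68 mm across, 6 high, origin under its centre; leave alone
- wash_bottle: white bottle with a red cap, 56 mm across, 130 high, origin under its centre; leave alone
- tweezers: black and steel tweezers, about 127 mm long, lying; origin near its middle; leave alone
- bead_jar: small glass, 48 mm across, 45 high, origin under its centre; leave alone
Mind the look-alikes: they are no part of the job. Leave any blue look-alike of the black3 alone. Leave any green or yellow look-alike of the black1 alone.

How it is judged (in metres and radians):
On the way, in this order (a step that is already met when the one before it is completed fails the run):
1. the four copper bars lie in the two lowest layers, released, the lever at home (((z of copper1 in the frame of pile_mark between 0.002 and 0.01 m and x of copper1 in the frame of pile_mark between -0.01 and 0.01 m and (y of copper1 in the frame of pile_mark between 0.022 and 0.04 m or y of copper1 in the frame of pile_mark between -0.04 and -0.022 m) and angle between the x axis of copper1 and the x axis of pile_mark, either way round below 0.12 rad and angle between the z axis of copper1 and the z axis of pile_mark, either way round below 0.12 rad) or (z of copper1 in the frame of pile_mark between 0.014 and 0.022 m and y of copper1 in the frame of pile_mark between -0.01 and 0.01 m and (x of copper1 in the frame of pile_mark between 0.022 and 0.04 m or x of copper1 in the frame of pile_mark between -0.04 and -0.022 m) and angle between the x axis of copper1 and the y axis of pile_mark, either way round below 0.12 rad and angle between the z axis of copper1 and the z axis of pile_mark, either way round below 0.12 rad)) and ((z of copper2 in the frame of pile_mark between 0.002 and 0.01 m and x of copper2 in the frame of pile_mark between -0.01 and 0.01 m and (y of copper2 in the frame of pile_mark between 0.022 and 0.04 m or y of copper2 in the frame of pile_mark between -0.04 and -0.022 m) and angle between the x axis of copper2 and the x axis of pile_mark, either way round below 0.12 rad and angle between the z axis of copper2 and the z axis of pile_mark, either way round below 0.12 rad) or (z of copper2 in the frame of pile_mark between 0.014 and 0.022 m and y of copper2 in the frame of pile_mark between -0.01 and 0.01 m and (x of copper2 in the frame of pile_mark between 0.022 and 0.04 m or x of copper2 in the frame of pile_mark between -0.04 and -0.022 m) and angle between the x axis of copper2 and the y axis of pile_mark, either way round below 0.12 rad and angle between the z axis of copper2 and the z axis of pile_mark, either way round below 0.12 rad)) and ((z of copper3 in the frame of pile_mark between 0.002 and 0.01 m and x of copper3 in the frame of pile_mark between -0.01 and 0.01 m and (y of copper3 in the frame of pile_mark between 0.022 and 0.04 m or y of copper3 in the frame of pile_mark between -0.04 and -0.022 m) and angle between the x axis of copper3 and the x axis of pile_mark, either way round below 0.12 rad and angle between the z axis of copper3 and the z axis of pile_mark, either way round below 0.12 rad) or (z of copper3 in the frame of pile_mark between 0.014 and 0.022 m and y of copper3 in the frame of pile_mark between -0.01 and 0.01 m and (x of copper3 in the frame of pile_mark between 0.022 and 0.04 m or x of copper3 in the frame of pile_mark between -0.04 and -0.022 m) and angle between the x axis of copper3 and the y axis of pile_mark, either way round below 0.12 rad and angle between the z axis of copper3 and the z axis of pile_mark, either way round below 0.12 rad)) and ((z of copper4 in the frame of pile_mark between 0.002 and 0.01 m and x of copper4 in the frame of pile_mark between -0.01 and 0.01 m and (y of copper4 in the frame of pile_mark between 0.022 and 0.04 m or y of copper4 in the frame of pile_mark between -0.04 and -0.022 m) and angle between the x axis of copper4 and the x axis of pile_mark, either way round below 0.12 rad and angle between the z axis of copper4 and the z axis of pile_mark, either way round below 0.12 rad) or (z of copper4 in the frame of pile_mark between 0.014 and 0.022 m and y of copper4 in the frame of pile_mark between -0.01 and 0.01 m and (x of copper4 in the frame of pile_mark between 0.022 and 0.04 m or x of copper4 in the frame of pile_mark between -0.04 and -0.022 m) and angle between the x axis of copper4 and the y axis of pile_mark, either way round below 0.12 rad and angle between the z axis of copper4 and the z axis of pile_mark, either way round below 0.12 rad)) and linear speed of each of copper1, copper2, copper3, copper4 below 0.03 m/s and contact force between the fingers and copper1 below 0.1 N and contact force between the fingers and copper2 below 0.1 N and contact force between the fingers and copper3 below 0.1 N and contact force between the fingers and copper4 below 0.1 N and value of joint lever below 0.12 rad), for 0.2 s.
2. the lever is swung to its stop over the copper bars, before the black ones are laid (((z of copper1 in the frame of pile_mark between 0.002 and 0.01 m and x of copper1 in the frame of pile_mark between -0.01 and 0.01 m and (y of copper1 in the frame of pile_mark between 0.022 and 0.04 m or y of copper1 in the frame of pile_mark between -0.04 and -0.022 m) and angle between the x axis of copper1 and the x axis of pile_mark, either way round below 0.12 rad and angle between the z axis of copper1 and the z axis of pile_mark, either way round below 0.12 rad) or (z of copper1 in the frame of pile_mark between 0.014 and 0.022 m and y of copper1 in the frame of pile_mark between -0.01 and 0.01 m and (x of copper1 in the frame of pile_mark between 0.022 and 0.04 m or x of copper1 in the frame of pile_mark between -0.04 and -0.022 m) and angle between the x axis of copper1 and the y axis of pile_mark, either way round below 0.12 rad and angle between the z axis of copper1 and the z axis of pile_mark, either way round below 0.12 rad)) and ((z of copper2 in the frame of pile_mark between 0.002 and 0.01 m and x of copper2 in the frame of pile_mark between -0.01 and 0.01 m and (y of copper2 in the frame of pile_mark between 0.022 and 0.04 m or y of copper2 in the frame of pile_mark between -0.04 and -0.022 m) and angle between the x axis of copper2 and the x axis of pile_mark, either way round below 0.12 rad and angle between the z axis of copper2 and the z axis of pile_mark, either way round below 0.12 rad) or (z of copper2 in the frame of pile_mark between 0.014 and 0.022 m and y of copper2 in the frame of pile_mark between -0.01 and 0.01 m and (x of copper2 in the frame of pile_mark between 0.022 and 0.04 m or x of copper2 in the frame of pile_mark between -0.04 and -0.022 m) and angle between the x axis of copper2 and the y axis of pile_mark, either way round below 0.12 rad and angle between the z axis of copper2 and the z axis of pile_mark, either way round below 0.12 rad)) and ((z of copper3 in the frame of pile_mark between 0.002 and 0.01 m and x of copper3 in the frame of pile_mark between -0.01 and 0.01 m and (y of copper3 in the frame of pile_mark between 0.022 and 0.04 m or y of copper3 in the frame of pile_mark between -0.04 and -0.022 m) and angle between the x axis of copper3 and the x axis of pile_mark, either way round below 0.12 rad and angle between the z axis of copper3 and the z axis of pile_mark, either way round below 0.12 rad) or (z of copper3 in the frame of pile_mark between 0.014 and 0.022 m and y of copper3 in the frame of pile_mark between -0.01 and 0.01 m and (x of copper3 in the frame of pile_mark between 0.022 and 0.04 m or x of copper3 in the frame of pile_mark between -0.04 and -0.022 m) and angle between the x axis of copper3 and the y axis of pile_mark, either way round below 0.12 rad and angle between the z axis of copper3 and the z axis of pile_mark, either way round below 0.12 rad)) and ((z of copper4 in the frame of pile_mark between 0.002 and 0.01 m and x of copper4 in the frame of pile_mark between -0.01 and 0.01 m and (y of copper4 in the frame of pile_mark between 0.022 and 0.04 m or y of copper4 in the frame of pile_mark between -0.04 and -0.022 m) and angle between the x axis of copper4 and the x axis of pile_mark, either way round below 0.12 rad and angle between the z axis of copper4 and the z axis of pile_mark, either way round below 0.12 rad) or (z of copper4 in the frame of pile_mark between 0.014 and 0.022 m and y of copper4 in the frame of pile_mark between -0.01 and 0.01 m and (x of copper4 in the frame of pile_mark between 0.022 and 0.04 m or x of copper4 in the frame of pile_mark between -0.04 and -0.022 m) and angle between the x axis of copper4 and the y axis of pile_mark, either way round below 0.12 rad and angle between the z axis of copper4 and the z axis of pile_mark, either way round below 0.12 rad)) and value of joint lever above 1.86 rad), for 0.1 s.
3. the lever has come back home (value of joint lever below 0.12 rad), for 0.1 s.
4. every black bar lies in the layers above the copper, released, the lever at home (((z of black1 in the frame of pile_mark between 0.026 and 0.034 m and x of black1 in the frame of pile_mark between -0.01 and 0.01 m and (y of black1 in the frame of pile_mark between 0.022 and 0.04 m or y of black1 in the frame of pile_mark between -0.04 and -0.022 m) and angle between the x axis of black1 and the x axis of pile_mark, either way round below 0.12 rad and angle between the z axis of black1 and the z axis of pile_mark, either way round below 0.12 rad) or (z of black1 in the frame of pile_mark between 0.038 and 0.046 m and y of black1 in the frame of pile_mark between -0.01 and 0.01 m and (x of black1 in the frame of pile_mark between 0.022 and 0.04 m or x of black1 in the frame of pile_mark between -0.04 and -0.022 m) and angle between the x axis of black1 and the y axis of pile_mark, either way round below 0.12 rad and angle between the z axis of black1 and the z axis of pile_mark, either way round below 0.12 rad)) and ((z of black2 in the frame of pile_mark between 0.026 and 0.034 m and x of black2 in the frame of pile_mark between -0.01 and 0.01 m and (y of black2 in the frame of pile_mark between 0.022 and 0.04 m or y of black2 in the frame of pile_mark between -0.04 and -0.022 m) and angle between the x axis of black2 and the x axis of pile_mark, either way round below 0.12 rad and angle between the z axis of black2 and the z axis of pile_mark, either way round below 0.12 rad) or (z of black2 in the frame of pile_mark between 0.038 and 0.046 m and y of black2 in the frame of pile_mark between -0.01 and 0.01 m and (x of black2 in the frame of pile_mark between 0.022 and 0.04 m or x of black2 in the frame of pile_mark between -0.04 and -0.022 m) and angle between the x axis of black2 and the y axis of pile_mark, either way round below 0.12 rad and angle between the z axis of black2 and the z axis of pile_mark, either way round below 0.12 rad)) and ((z of black3 in the frame of pile_mark between 0.026 and 0.034 m and x of black3 in the frame of pile_mark between -0.01 and 0.01 m and (y of black3 in the frame of pile_mark between 0.022 and 0.04 m or y of black3 in the frame of pile_mark between -0.04 and -0.022 m) and angle between the x axis of black3 and the x axis of pile_mark, either way round below 0.12 rad and angle between the z axis of black3 and the z axis of pile_mark, either way round below 0.12 rad) or (z of black3 in the frame of pile_mark between 0.038 and 0.046 m and y of black3 in the frame of pile_mark between -0.01 and 0.01 m and (x of black3 in the frame of pile_mark between 0.022 and 0.04 m or x of black3 in the frame of pile_mark between -0.04 and -0.022 m) and angle between the x axis of black3 and the y axis of pile_mark, either way round below 0.12 rad and angle between the z axis of black3 and the z axis of pile_mark, either way round below 0.12 rad)) and linear speed of each of black1, black2, black3 below 0.03 m/s and contact force between the fingers and black1 below 0.1 N and contact force between the fingers and black2 below 0.1 N and contact force between the fingers and black3 below 0.1 N and value of joint lever below 0.12 rad), for 0.2 s.
5. the lever is swung to its stop over the whole stack (((z of black1 in the frame of pile_mark between 0.026 and 0.034 m and x of black1 in the frame of pile_mark between -0.01 and 0.01 m and (y of black1 in the frame of pile_mark between 0.022 and 0.04 m or y of black1 in the frame of pile_mark between -0.04 and -0.022 m) and angle between the x axis of black1 and the x axis of pile_mark, either way round below 0.12 rad and angle between the z axis of black1 and the z axis of pile_mark, either way round below 0.12 rad) or (z of black1 in the frame of pile_mark between 0.038 and 0.046 m and y of black1 in the frame of pile_mark between -0.01 and 0.01 m and (x of black1 in the frame of pile_mark between 0.022 and 0.04 m or x of black1 in the frame of pile_mark between -0.04 and -0.022 m) and angle between the x axis of black1 and the y axis of pile_mark, either way round below 0.12 rad and angle between the z axis of black1 and the z axis of pile_mark, either way round below 0.12 rad)) and ((z of black2 in the frame of pile_mark between 0.026 and 0.034 m and x of black2 in the frame of pile_mark between -0.01 and 0.01 m and (y of black2 in the frame of pile_mark between 0.022 and 0.04 m or y of black2 in the frame of pile_mark between -0.04 and -0.022 m) and angle between the x axis of black2 and the x axis of pile_mark, either way round below 0.12 rad and angle between the z axis of black2 and the z axis of pile_mark, either way round below 0.12 rad) or (z of black2 in the frame of pile_mark between 0.038 and 0.046 m and y of black2 in the frame of pile_mark between -0.01 and 0.01 m and (x of black2 in the frame of pile_mark between 0.022 and 0.04 m or x of black2 in the frame of pile_mark between -0.04 and -0.022 m) and angle between the x axis of black2 and the y axis of pile_mark, either way round below 0.12 rad and angle between the z axis of black2 and the z axis of pile_mark, either way round below 0.12 rad)) and ((z of black3 in the frame of pile_mark between 0.026 and 0.034 m and x of black3 in the frame of pile_mark between -0.01 and 0.01 m and (y of black3 in the frame of pile_mark between 0.022 and 0.04 m or y of black3 in the frame of pile_mark between -0.04 and -0.022 m) and angle between the x axis of black3 and the x axis of pile_mark, either way round below 0.12 rad and angle between the z axis of black3 and the z axis of pile_mark, either way round below 0.12 rad) or (z of black3 in the frame of pile_mark between 0.038 and 0.046 m and y of black3 in the frame of pile_mark between -0.01 and 0.01 m and (x of black3 in the frame of pile_mark between 0.022 and 0.04 m or x of black3 in the frame of pile_mark between -0.04 and -0.022 m) and angle between the x axis of black3 and the y axis of pile_mark, either way round below 0.12 rad and angle between the z axis of black3 and the z axis of pile_mark, either way round below 0.12 rad)) and value of joint lever above 1.86 rad), for 0.1 s.
6. the lever has come back home (value of joint lever below 0.12 rad), for 0.1 s.
At the end, for the whole second after the job is handed in: Every bar lies still in the stack: copper in layers 1-2, black in 3-4, layers 1 and 3 along x of pile_mark, 2 and 4 along y (within 0.12 rad, flat), each within 9 mm of a line 31 mm beside the centre, within 10 mm lengthwise, within 4 mm in height; the lever is home (under 0.12 rad) (((z of copper1 in the frame of pile_mark between 0.002 and 0.01 m and x of copper1 in the frame of pile_mark between -0.01 and 0.01 m and (y of copper1 in the frame of pile_mark between 0.022 and 0.04 m or y of copper1 in the frame of pile_mark between -0.04 and -0.022 m) and angle between the x axis of copper1 and the x axis of pile_mark, either way round below 0.12 rad and angle between the z axis of copper1 and the z axis of pile_mark, either way round below 0.12 rad) or (z of copper1 in the frame of pile_mark between 0.014 and 0.022 m and y of copper1 in the frame of pile_mark between -0.01 and 0.01 m and (x of copper1 in the frame of pile_mark between 0.022 and 0.04 m or x of copper1 in the frame of pile_mark between -0.04 and -0.022 m) and angle between the x axis of copper1 and the y axis of pile_mark, either way round below 0.12 rad and angle between the z axis of copper1 and the z axis of pile_mark, either way round below 0.12 rad)) and ((z of copper2 in the frame of pile_mark between 0.002 and 0.01 m and x of copper2 in the frame of pile_mark between -0.01 and 0.01 m and (y of copper2 in the frame of pile_mark between 0.022 and 0.04 m or y of copper2 in the frame of pile_mark between -0.04 and -0.022 m) and angle between the x axis of copper2 and the x axis of pile_mark, either way round below 0.12 rad and angle between the z axis of copper2 and the z axis of pile_mark, either way round below 0.12 rad) or (z of copper2 in the frame of pile_mark between 0.014 and 0.022 m and y of copper2 in the frame of pile_mark between -0.01 and 0.01 m and (x of copper2 in the frame of pile_mark between 0.022 and 0.04 m or x of copper2 in the frame of pile_mark between -0.04 and -0.022 m) and angle between the x axis of copper2 and the y axis of pile_mark, either way round below 0.12 rad and angle between the z axis of copper2 and the z axis of pile_mark, either way round below 0.12 rad)) and ((z of copper3 in the frame of pile_mark between 0.002 and 0.01 m and x of copper3 in the frame of pile_mark between -0.01 and 0.01 m and (y of copper3 in the frame of pile_mark between 0.022 and 0.04 m or y of copper3 in the frame of pile_mark between -0.04 and -0.022 m) and angle between the x axis of copper3 and the x axis of pile_mark, either way round below 0.12 rad and angle between the z axis of copper3 and the z axis of pile_mark, either way round below 0.12 rad) or (z of copper3 in the frame of pile_mark between 0.014 and 0.022 m and y of copper3 in the frame of pile_mark between -0.01 and 0.01 m and (x of copper3 in the frame of pile_mark between 0.022 and 0.04 m or x of copper3 in the frame of pile_mark between -0.04 and -0.022 m) and angle between the x axis of copper3 and the y axis of pile_mark, either way round below 0.12 rad and angle between the z axis of copper3 and the z axis of pile_mark, either way round below 0.12 rad)) and ((z of copper4 in the frame of pile_mark between 0.002 and 0.01 m and x of copper4 in the frame of pile_mark between -0.01 and 0.01 m and (y of copper4 in the frame of pile_mark between 0.022 and 0.04 m or y of copper4 in the frame of pile_mark between -0.04 and -0.022 m) and angle between the x axis of copper4 and the x axis of pile_mark, either way round below 0.12 rad and angle between the z axis of copper4 and the z axis of pile_mark, either way round below 0.12 rad) or (z of copper4 in the frame of pile_mark between 0.014 and 0.022 m and y of copper4 in the frame of pile_mark between -0.01 and 0.01 m and (x of copper4 in the frame of pile_mark between 0.022 and 0.04 m or x of copper4 in the frame of pile_mark between -0.04 and -0.022 m) and angle between the x axis of copper4 and the y axis of pile_mark, either way round below 0.12 rad and angle between the z axis of copper4 and the z axis of pile_mark, either way round below 0.12 rad)) and ((z of black1 in the frame of pile_mark between 0.026 and 0.034 m and x of black1 in the frame of pile_mark between -0.01 and 0.01 m and (y of black1 in the frame of pile_mark between 0.022 and 0.04 m or y of black1 in the frame of pile_mark between -0.04 and -0.022 m) and angle between the x axis of black1 and the x axis of pile_mark, either way round below 0.12 rad and angle between the z axis of black1 and the z axis of pile_mark, either way round below 0.12 rad) or (z of black1 in the frame of pile_mark between 0.038 and 0.046 m and y of black1 in the frame of pile_mark between -0.01 and 0.01 m and (x of black1 in the frame of pile_mark between 0.022 and 0.04 m or x of black1 in the frame of pile_mark between -0.04 and -0.022 m) and angle between the x axis of black1 and the y axis of pile_mark, either way round below 0.12 rad and angle between the z axis of black1 and the z axis of pile_mark, either way round below 0.12 rad)) and ((z of black2 in the frame of pile_mark between 0.026 and 0.034 m and x of black2 in the frame of pile_mark between -0.01 and 0.01 m and (y of black2 in the frame of pile_mark between 0.022 and 0.04 m or y of black2 in the frame of pile_mark between -0.04 and -0.022 m) and angle between the x axis of black2 and the x axis of pile_mark, either way round below 0.12 rad and angle between the z axis of black2 and the z axis of pile_mark, either way round below 0.12 rad) or (z of black2 in the frame of pile_mark between 0.038 and 0.046 m and y of black2 in the frame of pile_mark between -0.01 and 0.01 m and (x of black2 in the frame of pile_mark between 0.022 and 0.04 m or x of black2 in the frame of pile_mark between -0.04 and -0.022 m) and angle between the x axis of black2 and the y axis of pile_mark, either way round below 0.12 rad and angle between the z axis of black2 and the z axis of pile_mark, either way round below 0.12 rad)) and ((z of black3 in the frame of pile_mark between 0.026 and 0.034 m and x of black3 in the frame of pile_mark between -0.01 and 0.01 m and (y of black3 in the frame of pile_mark between 0.022 and 0.04 m or y of black3 in the frame of pile_mark between -0.04 and -0.022 m) and angle between the x axis of black3 and the x axis of pile_mark, either way round below 0.12 rad and angle between the z axis of black3 and the z axis of pile_mark, either way round below 0.12 rad) or (z of black3 in the frame of pile_mark between 0.038 and 0.046 m and y of black3 in the frame of pile_mark between -0.01 and 0.01 m and (x of black3 in the frame of pile_mark between 0.022 and 0.04 m or x of black3 in the frame of pile_mark between -0.04 and -0.022 m) and angle between the x axis of black3 and the y axis of pile_mark, either way round below 0.12 rad and angle between the z axis of black3 and the z axis of pile_mark, either way round below 0.12 rad)) and linear speed of each of copper1, copper2, copper3, copper4, black1, black2, black3 below 0.03 m/s and value of joint lever below 0.12 rad); the robot touches nothing.
It fails at once if a dish, lid, ring, bottle, tweezers or glass is moved more than 3 cm (distance of any of petri, foil_lid, gasket, wash_bottle, tweezers, bead_jar from where it was at the start of the episode above 0.03 m).
Of black1, black2, black3 only 1 to 3 are there at a start; the rules pass over those that are not, and their reading is None.
At some moment in a run one of black1, black2, black3 may be knocked a few centimetres aside while the robot is not near it.
Once in a run the grip may slacken for a moment while it holds something.
It also fails if it takes over 210 s, if anything falls off the work surface, if the arm or the gripper's body presses on something with over 40 N, if the wrist force passes 120 N, or if a joint passes its speed limit or range.

## Working session

There is one attempt and no reset: what is moved stays moved. The work goes in short steps, Python scripts to look and compute and a shell command to move; the robot and the scene stay as the last step left them, time stands still between calls to the robot, and variables do not carry over. Pictures are saved under pics/ and viewed, and the job is handed in when it is done.

```bash
ls; mkdir -p pics; python3 - <<'E'
from cell import readout, read_camera, camera_params, env
import cv2
print(readout.get_obs()); print(env.grip_point_offset)
for n in ["scene","top","wrist"]:
    p=read_camera(n); cv2.imwrite(f"pics/{n}0.png",cv2.resize(p[:,:,::-1],None,fx=1.5,fy=1.5,interpolation=cv2.INTER_CUBIC)); print(n,camera_params(n))
E
```

```text
pics
{'time_s': 0.0, 'qpos': array([-64.39524596,  18.44043261,  -4.01661015,  83.17530235,
         1.29393256,  78.54206794,  -3.26077762]), 'joint_velocities': array([ 0.0115949 ,  0.02807264,  0.01237216, -0.08208171, -0.07753446,
        0.17317482,  0.08406698]), 'effort': array([ 6.51388964e-04, -4.91282952e+01, -4.03383784e-01, -3.12533498e+01,
       -6.38823118e-02,  4.36074135e-02,  1.99848596e-04]), 'tool_pos': array([0.27240393, 0.58954112, 0.22144261]), 'tool_rot': array([ -87.73502436,   89.88730089, -112.52998688]), 'force': array([-0.63459418, -0.19359477,  0.01685339]), 'wrist_torque': array([-0.01739749, -0.0198687 , -0.02980613]), 'grip_width': 0.08739072307527576}
0.0187
scene {'fx': 355.2121426965801, 'fy': 355.2121426965801, 'cx': 253.93212536754297, 'cy': 190.06608312386226, 'rvec': array([ 2.2808587 ,  0.73210637, -0.29553703]), 'tvec': array([-0.38983407, -0.06177227,  1.25926599])}
top {'fx': 410.86949036290554, 'fy': 410.86949036290554, 'cx': 256.27582006496147, 'cy': 190.08620904686993, 'rvec': array([ 2.13699405, -2.12409261,  0.19023635]), 'tvec': array([-0.00575518,  0.51768528,  1.32126985])}
wrist {'fx': 281.7899363326087, 'fy': 281.7899363326087, 'cx': 256.43164659172817, 'cy': 193.21133718729217, 'hand_eye': array([[-3.35285642e-04, -3.05596852e-01,  9.52160938e-01,
        -1.61861450e-01],
       [ 9.99999567e-01,  7.24275334e-04,  5.84587895e-04,
        -2.42385811e-04],
       [-8.68274902e-04,  9.52160722e-01,  3.05596476e-01,
        -8.39249352e-02],
       [ 0.00000000e+00,  0.00000000e+00,  0.00000000e+00,
         1.00000000e+00]])}
```

View pics/top0.png

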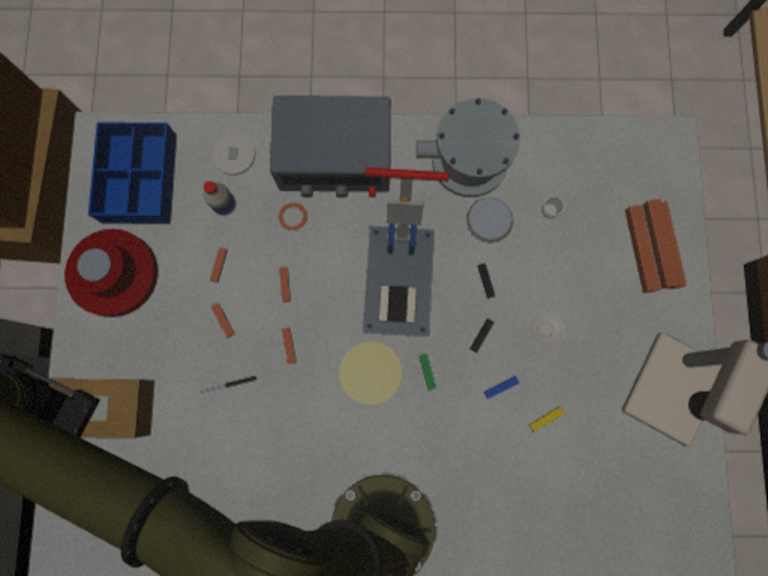

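View pics/scene0.png

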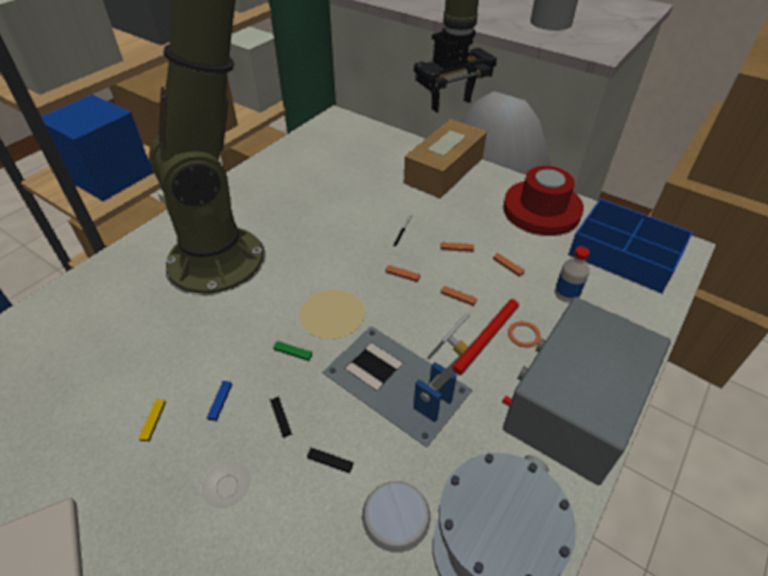

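View pics/wrist0.png

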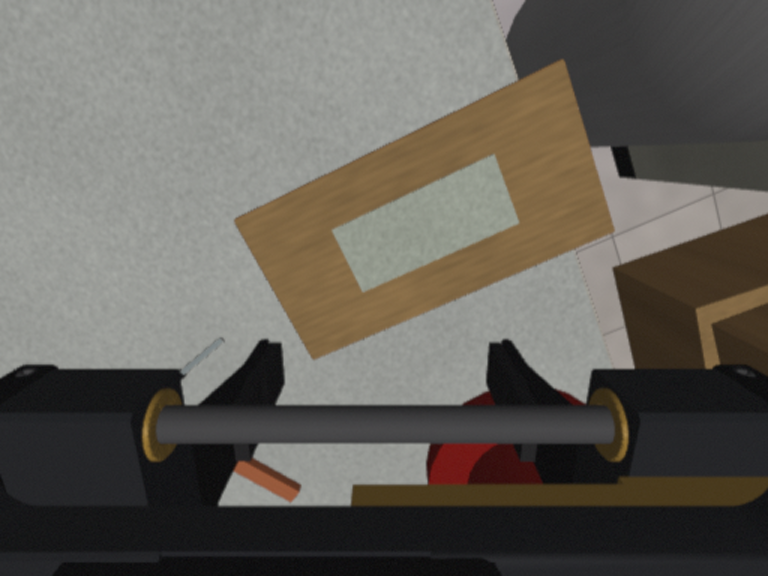

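Top view (1.5x): four copper bars at (219,265), (223,320), (285,284), (289,346), and two black bars at (486,281), (482,335). The look-alikes are green (427,371), blue (501,387) and yellow (547,419). The press pile is at about (397,303). Measuring next.

```bash
cat > h.py <<'E'
import numpy as np, cv2
from scipy.spatial.transform import Rotation as Ro
from cell import readout, read_camera, camera_params, spot_in, pinpoint, env
def cam(name,obs=None):
    p=camera_params(name); K=np.array([[p['fx'],0,p['cx']],[0,p['fy'],p['cy']],[0,0,1]])
    if name!='wrist':
        R=Ro.from_rotvec(p['rvec']).as_matrix(); t=p['tvec']; return K,R.T,-R.T@t   # cam->world
    o=obs or readout.get_obs(); T=np.array(p['hand_eye']); Rt=Ro.from_euler('xyz',o['tool_rot'],degrees=True).as_matrix()
    return K,Rt@T[:3,:3],Rt@T[:3,3]+o['tool_pos']
def topl(C,uv,z):
    K,R,c=C; uv=np.atleast_2d(uv); d=(R@np.linalg.inv(K)@np.c_[uv,np.ones(len(uv))].T).T
    return c+d*((z-c[2])/d[:,2])[:,None]
def proj(C,X):
    K,R,c=C; q=(K@R.T@(np.atleast_2d(X)-c).T).T; return q[:,:2]/q[:,2:]
def toworld(C,a): return C[1]@np.array(a)+C[2]
def snap(name):
    o=readout.get_obs(); im=read_camera(name); return im,cam(name,o)
def save(im,f,k=1.5): cv2.imwrite('pics/'+f,cv2.resize(im[:,:,::-1],None,fx=k,fy=k,interpolation=cv2.INTER_CUBIC))
def mask(im,col):
    h=cv2.cvtColor(im,cv2.COLOR_RGB2HSV); H,S,V=[h[...,i].astype(int) for i in range(3)]
    if col=='copper': return (((H<14)|(H>175))&(S>90)&(V>60)).astype(np.uint8)
    if col=='black': return ((V<60)).astype(np.uint8)
def bars(im,C,col,z=0.012,lo=0.0008,hi=0.0024):
    n,l,st,ce=cv2.connectedComponentsWithStats(mask(im,col)); out=[]
    for i in range(1,n):
        if st[i,4]<25: continue
        v,u=np.nonzero(l==i); W=topl(C,np.c_[u,v],z)[:,:2]
        r=cv2.minAreaRect((W*1000).astype(np.float32)); (c,(w,h),a)=r
        if w<h: w,h,a=h,w,a+90
        if 60<w<110 and 10<h<35:
            m=W.mean(0); ev,E=np.linalg.eigh(np.cov(W.T)); e=E[:,1]; yaw=np.degrees(np.arctan2(e[1],e[0]))%180
            out.append((np.round(m,4),round(yaw,1),round(w),round(h),np.round(ce[i]).tolist()))
    return out
def st():
    o=readout.get_obs(); R=Ro.from_euler('xyz',o['tool_rot'],degrees=True).as_matrix()
    print('t',round(o['time_s'],2),'p',np.round(o['tool_pos'],4),'jawyaw',round(np.degrees(np.arctan2(R[1,1],R[0,1])),1),'toolx',np.round(R[:,0],3),'toolz',np.round(R[:,2],2),'F',np.round(o['force'],1),'w',round(o['grip_width'],4),'q7',round(o['qpos'][6],1)); return o
E
python3 - <<'E'
from h import *
st()
im,C=snap('top')
for c in('copper','black'):
    for b in bars(im,C,c): print(c,b)
for n in ['pile_mark','lever_hinge','grip_left','grip_right','copper1','black1']:
    for cn in ('top','scene'):
        if cn=='scene' : Cs=cam('scene')
        for d in (pinpoint(cn,n) if cn=='top' else [])[:5]: print(cn,n,round(d['score'],2),np.round(toworld(C,d['at']),4))
im,C=snap('scene')
for n in ['pile_mark','lever_hinge','grip_left','grip_right','black1']:
    for d in pinpoint('scene',n)[:5]: print('scene',n,round(d['score'],2),np.round(toworld(C,d['at']),4))
E
```

```text
t 0.15 p [0.2725 0.5897 0.2217] jawyaw 65.2 toolx [-0.001 -0.001 -1.   ] toolz [ 0.91 -0.42  0.  ] F [ 0.3 -0.2 -1. ] w 0.0868 q7 -3.3
copper (array([0.5703, 0.3786]), np.float64(167.2), 77, 17, [145.0, 176.0])
copper (array([0.5259, 0.2254]), np.float64(6.5), 78, 17, [189.0, 189.0])
copper (array([0.4429, 0.3622]), np.float64(30.7), 79, 17, [148.0, 213.0])
copper (array([0.3863, 0.2118]), np.float64(13.1), 78, 17, [192.0, 230.0])
black (array([ 0.5366, -0.2326]), np.float64(15.1), 77, 17, [324.0, 187.0])
black (array([ 0.4124, -0.2204]), np.float64(149.4), 78, 16, [321.0, 223.0])
top pile_mark 0.59 [ 0.4825 -0.0328  0.0012]
top pile_mark 0.51 [ 4.247e-01 -3.654e-01 -2.000e-04]
top lever_hinge 0.64 [ 0.6809 -0.2437  0.0022]
top lever_hinge 0.58 [ 0.6247 -0.0425  0.0698]
top grip_left 0.88 [0.7012 0.0112 0.2668]
top grip_right 0.91 [ 0.6941 -0.0954  0.2655]
top copper1 0.62 [0.4423 0.3596 0.0076]
top copper1 0.61 [0.5265 0.2261 0.0036]
top copper1 0.49 [0.5719 0.3807 0.0046]
top copper1 0.42 [0.3875 0.2128 0.004 ]
top black1 0.71 [0.5702 0.3817 0.0049]
top black1 0.63 [ 0.4101 -0.2192  0.0084]
top black1 0.6 [ 0.3309 -0.0981  0.0069]
top black1 0.54 [ 0.5393 -0.234   0.0049]
top black1 0.53 [ 0.3038 -0.2606  0.0068]
scene pile_mark 0.76 [ 0.485  -0.0349  0.0041]
scene lever_hinge 0.71 [ 0.6233 -0.0392  0.069 ]
scene grip_left 0.78 [0.701  0.0077 0.2668]
scene grip_right 0.57 [ 0.6949 -0.0914  0.2634]
scene black1 0.84 [ 0.5392 -0.2324  0.0082]
scene black1 0.78 [ 0.2957 -0.2596  0.0083]
scene black1 0.71 [ 0.2386 -0.3554  0.0104]
scene black1 0.52 [ 0.3295 -0.1003  0.0045]
scene black1 0.44 [ 0.415  -0.2198  0.0063]
```

```bash
python3 - <<'E'
from h import *
for n in('top','scene'):
    im,C=snap(n)
    P=np.array([0.4835,-0.0335,0.004]); c=proj(C,P)[0].astype(int)
    g=cv2.cvtColor(im,cv2.COLOR_RGB2GRAY); x0,y0=c-32
    cr=im[y0-10:y0+74,x0-10:x0+74]; save(cr,f'pile_{n}.png',7)
    m=np.zeros_like(g); m[y0:y0+64,x0:x0+64]=1
    m=((g>g[m>0].max()*0.72)&(m>0)).astype(np.uint8)
    k,l,s,ce=cv2.connectedComponentsWithStats(m)
    for i in range(1,k):
        if s[i,4]<40: continue
        v,u=np.nonzero(l==i); W=topl(C,np.c_[u,v],0.004)[:,:2]; ev,E=np.linalg.eigh(np.cov(W.T)); e=E[:,1]
        print(n,s[i],np.round(W.mean(0),4),np.degrees(np.arctan2(e[1],e[0])), np.sqrt(12*ev))
E
```

```text
top [ 233  170   64   64 1730] [ 0.4615 -0.0272] 82.42145964057286 [0.23578912 0.28557383]
top [253 190   6  24 117] [ 4.846e-01 -4.000e-04] 176.57053906849092 [0.01694398 0.08124382]
top [271 192   6  23 115] [ 0.4807 -0.0627] 177.3454764480754 [0.01713005 0.07987546]
scene [ 216  211   64   36 1215] [0.4254 0.0284] -137.6111931424259 [0.1020222 0.2271961]
scene [244 229  24  16 132] [4.852e-01 3.000e-04] 177.207961207483 [0.0179028 0.0801834]
scene [231 242  23  18 140] [ 0.4822 -0.0622] 176.72104858875923 [0.01750855 0.07944674]
scene [216 250  35  25 445] [ 0.4798 -0.1284] -178.70176206860552 [0.04927931 0.09340393]
```

View pics/pile_top.png

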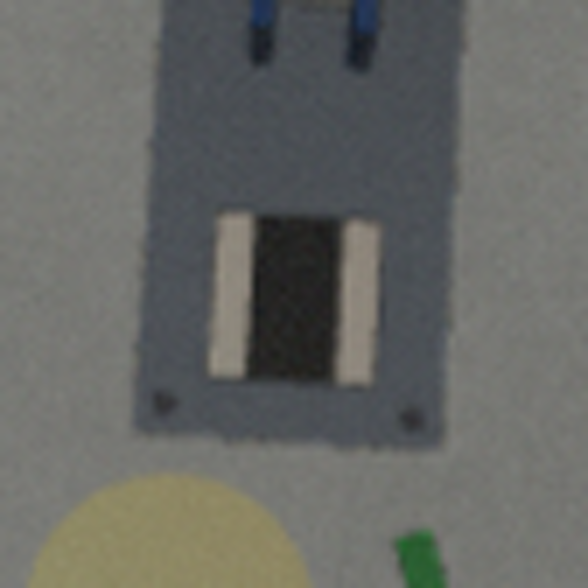

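View pics/pile_scene.png

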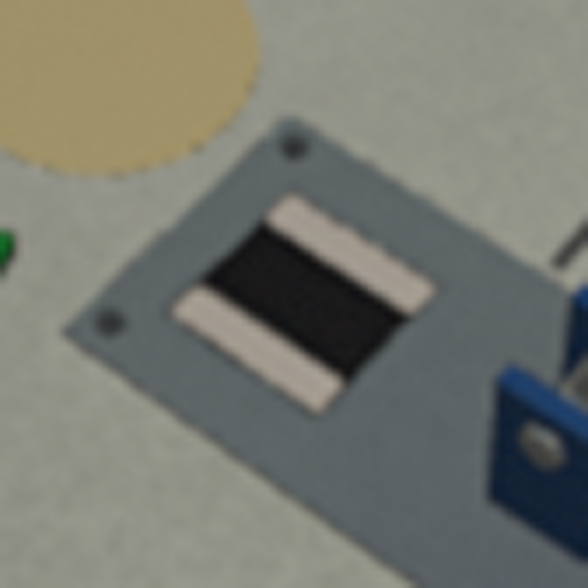

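The pile centre is about (0.483, -0.0315), yaw -3.1°, and both cameras agree. Copper bars in the top picture (1x pixels): (145,176), (189,189), (148,213), (192,230). They measure 78x17 mm, which fits the four copper bars; the red-brown pair at right is far larger. Starting with the bar at (189,189).

```bash
cat > d.py <<'E'
import sys
from h import *
a=[float(v) for v in sys.argv[1:]]
o=st(); R=Ro.from_euler('xyz',o['tool_rot'],degrees=True).as_matrix(); j=np.degrees(np.arctan2(R[1,1],R[0,1]))
d=np.array(a[:3])-o['tool_pos']; t=(a[3]-j+90)%180-90
print('shift',np.round(d,4),'n',round(np.linalg.norm(d)/0.0625,1),'turn',round(np.radians(t),3),'alt',round(np.radians(t-180*np.sign(t)),3))
E
cat > pm.py <<'E'
# pile frame -> world
import sys; from h import *
y=np.radians(-3.1); R=np.array([[np.cos(y),-np.sin(y)],[np.sin(y),np.cos(y)]])
a=[float(v) for v in sys.argv[1:]]; print(np.round(np.array([0.483,-0.0315])+R@a[:2],4))
E
for p in "0 .031" "0 -.031" "-.031 0" ".028 0"; do python3 pm.py $p; done
python3 - <<'E'
from h import *
im,C=snap('top'); save(im[165:245,125:215],'crop1.png',6)
E
python3 -m pendant '{"xyz":[[0.0316,-0.0455,-0.012],[0.0316,-0.0455,-0.012],[0.0316,-0.0455,-0.012],[0.0316,-0.0455,-0.012],[0.0316,-0.0455,-0.012],[0.0316,-0.0455,-0.012],[0.0316,-0.0455,-0.012],[0.0316,-0.0455,-0.012]],"turn":[0.068,0.068,0.068,0.068,0.068,0.068,0.068,0.068]}' 0.5 25
python3 d.py 0.5259 0.2254 0.12 96.5
```

```text
[ 0.4847 -0.0005]
[ 0.4813 -0.0625]
[ 0.452  -0.0298]
[ 0.511 -0.033]
time_s: 1.95
tool_pos: [0.5276, 0.2207, 0.1264]
tool_rot: [76.2, 89.6, 84.3]
force: [0.5, 0.6, -0.1]
grip_width: 0.0433
t 1.95 p [0.5276 0.2207 0.1264] jawyaw 98.1 toolx [ 0.001  0.008 -1.   ] toolz [0.99 0.14 0.  ] F [ 0.5  0.6 -0.1] w 0.0433 q7 74.7
shift [-0.0017  0.0047 -0.0064] n 0.1 turn -0.028 alt 3.114
```

View pics/crop1.png

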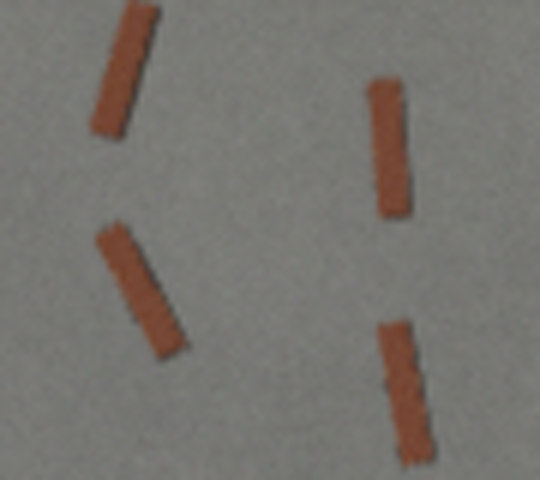

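The crop shows four plain copper bars of equal size, so these are the ones meant. Correcting the pose, then checking with the wrist camera.

```bash

python3 -m pendant '{"xyz":[[-0.001,0.004,-0.03],[0,0,0]],"turn":[-0.028,0]}'
python3 - <<'E'
from h import *
st()
im,C=snap('wrist'); save(im,'w1.png')
for b in bars(im,C,'copper'): print(b)
E
python3 d.py 0.5259 0.2254 0.003 96.5
```

```text
time_s: 2.2
tool_pos: [0.5295, 0.218, 0.0954]
tool_rot: [64.0, 89.7, 69.9]
force: [-0.4, 1.1, 0.1]
grip_width: 0.0439
t 2.2 p [0.5295 0.218  0.0954] jawyaw 95.9 toolx [ 0.002  0.005 -1.   ] toolz [0.99 0.1  0.  ] F [-0.4  1.1  0.1] w 0.0439 q7 73.0
(array([0.4433, 0.3622]), np.float64(30.1), 80, 22, [437.0, 118.0])
(array([0.525, 0.227]), np.float64(6.9), 80, 17, [267.0, 194.0])
t 2.25 p [0.5314 0.2176 0.0973] jawyaw 95.9 toolx [ 0.006  0.005 -1.   ] toolz [0.99 0.1  0.01] F [ 0.2 -0.2  1.4] w 0.0435 q7 73.1
shift [-0.0055  0.0078 -0.0943] n 1.5 turn 0.011 alt -3.131
```

View pics/w1.png

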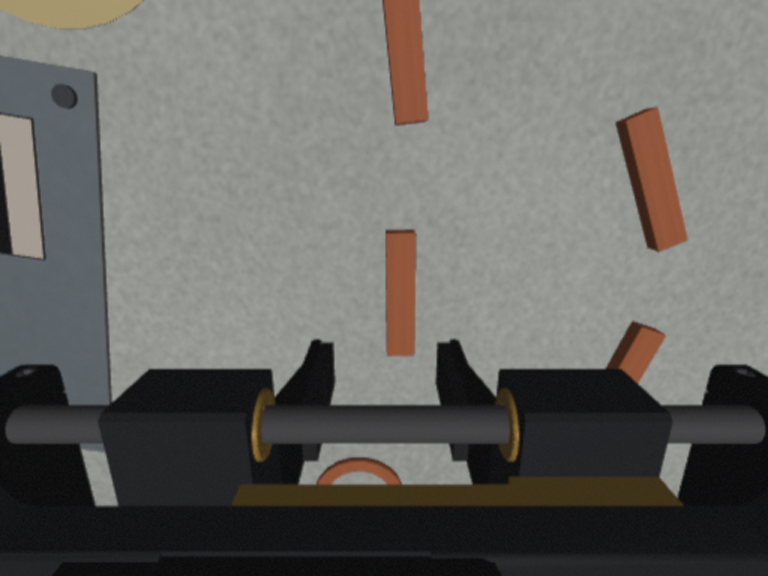

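The wrist picture shows the bar between the fingers at (400,292), and it agrees with the top camera within 2 mm. Descending and gripping.

```bash

python3 -m pendant '{"xyz":[[-0.0055,0.008,-0.035],[0,0,-0.03],[0,0,-0.018]],"turn":[0.011,0,0]}'
python3 d.py 0.5255 0.2262 0.003 96.7
```

```text
time_s: 2.62
tool_pos: [0.5299, 0.2302, 0.0194]
tool_rot: [28.0, 88.8, 34.8]
force: [1.4, 0.4, 0.2]
grip_width: 0.0438
t 2.62 p [0.5299 0.2302 0.0194] jawyaw 96.8 toolx [ 0.017  0.012 -1.   ] toolz [0.99 0.12 0.02] F [1.4 0.4 0.2] w 0.0438 q7 73.5
shift [-0.0044 -0.004  -0.0164] n 0.3 turn -0.003 alt 3.139
```

```bash

python3 -m pendant '{"xyz":[[-0.004,-0.003,-0.010],[-0.001,0,-0.006],[0,0,0]],"turn":[0,0,0]}'
python3 d.py 0.5255 0.2262 0.003 96.7
python3 -m pendant '{"xyz":[[0,0,0],[0,0,0],[0,0,0],[0,0,0]],"turn":[0,0,0,0]}' 0 30
python3 d.py 0.5255 0.2262 0.003 96.7
```

```text
time_s: 3.0
tool_pos: [0.5252, 0.2282, 0.0041]
tool_rot: [27.6, 88.7, 34.6]
force: [-0.2, 0.2, 0.5]
grip_width: 0.0434
t 3.0 p [0.5252 0.2282 0.0041] jawyaw 96.9 toolx [ 0.018  0.012 -1.   ] toolz [0.99 0.12 0.02] F [-0.2  0.2  0.5] w 0.0434 q7 73.7
shift [ 0.0003 -0.002  -0.0011] n 0.0 turn -0.004 alt 3.137
time_s: 3.5
tool_pos: [0.5267, 0.2287, 0.006]
tool_rot: [26.6, 88.6, 33.5]
force: [0.7, 0.5, -1.8]
grip_width: 0.0174
t 3.5 p [0.5267 0.2287 0.006 ] jawyaw 96.9 toolx [ 0.021  0.014 -1.   ] toolz [0.99 0.12 0.02] F [ 0.7  0.5 -1.8] w 0.0174 q7 73.7
shift [-0.0012 -0.0025 -0.003 ] n 0.1 turn -0.004 alt 3.138
```

```bash

python3 -m pendant '{"xyz":[[0,0,0.03],[0,-0.02,0.03],[-0.01,-0.05,0],[-0.01,-0.05,0],[-0.01,-0.05,0],[-0.01,-0.045,0],[0,0,0]],"turn":[0,-0.03,-0.03,-0.03,-0.04,-0.04,0]}'
python3 d.py 0.4847 -0.0005 0.008 86.9
```

```text
time_s: 4.38
tool_pos: [0.4822, 0.0079, 0.0658]
tool_rot: [29.2, 88.7, 26.2]
force: [0.7, 1.2, -1.1]
grip_width: 0.0176
t 4.38 p [0.4822 0.0079 0.0658] jawyaw 87.0 toolx [ 0.02  0.01 -1.  ] toolz [ 1.   -0.05  0.02] F [ 0.7  1.2 -1.1] w 0.0176 q7 85.3
shift [ 0.0025 -0.0084 -0.0578] n 0.9 turn -0.002 alt 3.14
```

```bash

python3 -m pendant '{"xyz":[[0.0025,-0.0084,-0.02],[0,0,-0.02],[0,0,0]],"turn":[0,0,0]}'
python3 - <<'E'
from h import *
im,C=snap('wrist'); save(im,'w2.png')
E
python3 d.py 0.4847 -0.0005 0.009 86.9
```

```text
time_s: 4.75
tool_pos: [0.4849, 0.0012, 0.025]
tool_rot: [32.2, 88.6, 29.2]
force: [0.2, 0.2, -1.7]
grip_width: 0.0177
t 4.8 p [0.4859 0.0012 0.0259] jawyaw 87.1 toolx [ 0.023  0.012 -1.   ] toolz [ 1.   -0.05  0.02] F [ 0.6 -0.1 -1.1] w 0.0175 q7 87.8
shift [-0.0012 -0.0017 -0.0169] n 0.3 turn -0.003 alt 3.139
```

View pics/w2.png

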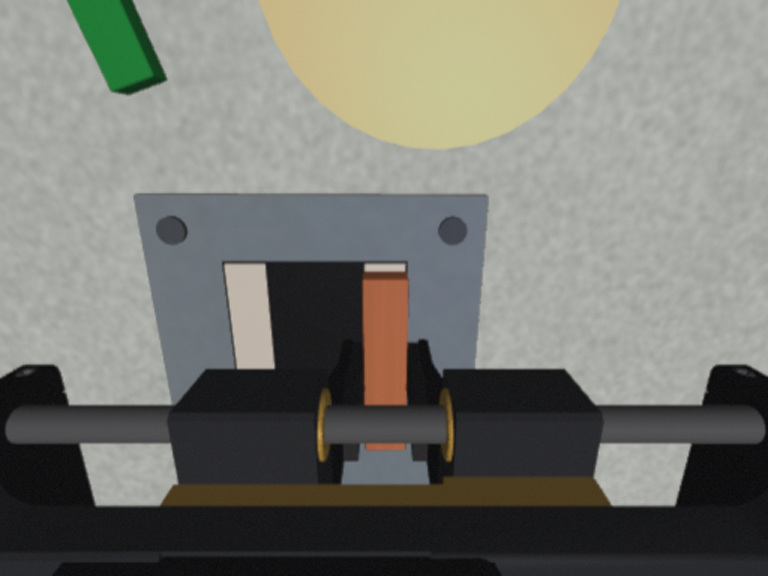

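The wrist view shows the bar directly over the left stripe: stripe end at (385,266), bar end at (385,275). Lowering and releasing.

```bash

python3 -m pendant '{"xyz":[[-0.001,-0.001,-0.012],[0,0,-0.004],[0,0,-0.001]],"turn":[0,0,0]}'
python3 d.py 0.4847 -0.0005 0.009 86.9
```

```text
time_s: 5.18
tool_pos: [0.4864, 0.0013, 0.0099]
tool_rot: [29.2, 88.4, 26.3]
force: [-3.3, -1.9, 10.5]
grip_width: 0.0173
t 5.17 p [0.4864 0.0013 0.0099] jawyaw 87.2 toolx [ 0.025  0.013 -1.   ] toolz [ 1.   -0.05  0.02] F [-3.3 -1.9 10.5] w 0.0173 q7 88.6
shift [-0.0017 -0.0018 -0.0009] n 0.0 turn -0.005 alt 3.137
```

```bash

python3 -m pendant '{"xyz":[[0,0,0],[0,0,0]],"turn":[0,0]}' 0.42
python3 -m pendant '{"xyz":[[0,0,0.03],[0,0,0.05],[0,0.05,0.01]],"turn":[0,0,0]}'
python3 d.py 0.3863 0.2118 0.06 103.1
python3 - <<'E'
from h import *
im,C=snap('top')
for b in bars(im,C,'copper'): print(b)
for b in bars(im,C,'copper',0.016): print(b)
E
```

```text
time_s: 5.42
tool_pos: [0.4876, 0.0015, 0.0108]
tool_rot: [27.8, 88.2, 25.0]
force: [-0.4, -0.8, -0.0]
grip_width: 0.0303
time_s: 5.8
tool_pos: [0.4877, 0.0484, 0.1032]
tool_rot: [26.0, 88.3, 22.8]
force: [0.9, 1.1, -0.3]
grip_width: 0.0362
t 5.8 p [0.4877 0.0484 0.1032] jawyaw 86.7 toolx [ 0.028  0.012 -1.   ] toolz [ 1.   -0.06  0.03] F [ 0.9  1.1 -0.3] w 0.0362 q7 79.4
shift [-0.1014  0.1634 -0.0432] n 3.2 turn 0.286 alt -2.856
(array([0.5702, 0.3785]), np.float64(167.2), 77, 18, [145.0, 176.0])
(array([0.4429, 0.3624]), np.float64(30.6), 79, 17, [148.0, 213.0])
(array([0.3863, 0.2117]), np.float64(12.5), 78, 17, [192.0, 230.0])
(array([0.5694, 0.3774]), np.float64(167.2), 77, 18, [145.0, 176.0])
(array([0.4424, 0.3613]), np.float64(30.6), 79, 17, [148.0, 213.0])
(array([0.386 , 0.2111]), np.float64(12.5), 78, 17, [192.0, 230.0])
```

```bash

python3 -m pendant '{"xyz":[[-0.025,0.041,0],[-0.025,0.041,0],[-0.025,0.041,0],[-0.022,0.033,-0.01],[-0.003,0.002,-0.03],[0,0,0]],"turn":[0.06,0.06,0.06,0.06,0.046,0]}' 0.5
python3 - <<'E'
from h import *
im,C=snap('wrist')
for b in bars(im,C,'copper'): print(b)
E
python3 d.py 0.3863 0.2118 0.003 102.8
```

```text
time_s: 6.6
tool_pos: [0.3844, 0.2253, 0.0648]
tool_rot: [33.4, 87.7, 48.0]
force: [0.1, -0.5, -0.1]
grip_width: 0.0436
(array([0.3852, 0.2126]), np.float64(12.4), 81, 18, [240.0, 206.0])
t 6.65 p [0.3859 0.2261 0.0664] jawyaw 104.6 toolx [ 0.029  0.032 -0.999] toolz [0.97 0.25 0.04] F [-0.1  1.2  0.5] w 0.0438 q7 71.7
shift [ 0.0004 -0.0143 -0.0634] n 1.0 turn -0.031 alt 3.111
```

Holding rows let the tool tilt creep outward, since each row rebases on the measured pose. A half turn flips the accumulated tilt so later creep cancels it, so I'll do that now.

```bash

python3 -m pendant '{"xyz":[[0,0,0],[0,0,0],[0,0,0],[0,0,0],[0,0,0],[0,0,0],[0,0,0],[0,0,0],[0,0,0]],"turn":[-0.187,-0.187,-0.187,-0.187,-0.187,-0.187,-0.187,-0.187,-0.187]}' 0.5
python3 d.py 0.3860 0.2120 0.003 102.8
python3 -m pendant '{"xyz":[[0,0,0],[0,0,0],[0,0,0],[0,0,0],[0,0,0],[0,0,0]],"turn":[-0.187,-0.187,-0.187,-0.187,-0.187,-0.187]}' 0.5
python3 d.py 0.3860 0.2120 0.003 102.8
```

```text
time_s: 7.78
tool_pos: [0.3986, 0.2251, 0.0798]
tool_rot: [45.1, 86.7, -37.5]
force: [-0.4, -0.3, -0.2]
grip_width: 0.0433
t 7.78 p [0.3986 0.2251 0.0798] jawyaw 7.4 toolx [ 0.046 -0.035 -0.998] toolz [ 0.13 -0.99  0.04] F [-0.4 -0.3 -0.2] w 0.0433 q7 -29.9
shift [-0.0126 -0.0131 -0.0768] n 1.3 turn -1.477 alt 1.665
time_s: 8.52
tool_pos: [0.4073, 0.2244, 0.0892]
tool_rot: [58.8, 86.8, -88.3]
force: [-0.1, 0.1, 0.1]
grip_width: 0.0434
t 8.53 p [0.4073 0.2244 0.0892] jawyaw -57.1 toolx [ 0.002 -0.056 -0.998] toolz [-0.84 -0.54  0.03] F [-0.1  0.1  0.1] w 0.0434 q7 -92.6
shift [-0.0213 -0.0124 -0.0862] n 1.4 turn -0.352 alt 2.79
```

```bash

python3 -m pendant '{"xyz":[[-0.012,-0.008,-0.03],[-0.012,-0.006,-0.03]],"turn":[-0.18,-0.17]}' 0.5
python3 d.py 0.3860 0.2120 0.003 102.8
```

```text
time_s: 8.78
tool_pos: [0.3888, 0.2119, 0.0333]
tool_rot: [69.1, 87.3, -99.0]
force: [0.1, -0.0, -1.3]
grip_width: 0.0431
t 8.78 p [0.3888 0.2119 0.0333] jawyaw -78.1 toolx [-0.007 -0.047 -0.999] toolz [-0.98 -0.21  0.02] F [ 0.1 -0.  -1.3] w 0.0431 q7 -112.8
shift [-0.0028  0.0001 -0.0303] n 0.5 turn 0.015 alt -3.127
```

```bash

python3 -m pendant '{"xyz":[[-0.003,0,-0.024],[-0.002,0,-0.006],[-0.001,0,-0.001]],"turn":[0.01,0,0]}' 0.5
python3 d.py 0.3860 0.2120 0.003 102.8
python3 -m pendant '{"xyz":[[0,0,-0.0005],[0,0,-0.0005],[0,0,-0.0005]],"turn":[0,0,0]}' 0 30
python3 d.py 0.3860 0.2120 0.003 102.8
```

```text
time_s: 9.15
tool_pos: [0.3851, 0.2108, 0.0035]
tool_rot: [71.9, 87.3, -96.0]
force: [-0.7, 0.2, -0.0]
grip_width: 0.0434
t 9.15 p [0.3851 0.2108 0.0035] jawyaw -77.9 toolx [-0.005 -0.046 -0.999] toolz [-0.98 -0.21  0.01] F [-0.7  0.2 -0. ] w 0.0434 q7 -112.8
shift [ 0.0009  0.0012 -0.0005] n 0.0 turn 0.013 alt -3.129
time_s: 9.52
tool_pos: [0.3874, 0.212, 0.0045]
tool_rot: [76.9, 87.5, -91.1]
force: [0.8, -0.8, -0.3]
grip_width: 0.0212
t 9.53 p [0.3874 0.212  0.0045] jawyaw -78.0 toolx [-0.001 -0.043 -0.999] toolz [-0.98 -0.21  0.01] F [ 0.8 -0.8 -0.3] w 0.0212 q7 -112.8
shift [-0.0014 -0.     -0.0015] n 0.0 turn 0.014 alt -3.128
```

```bash

python3 -m pendant '{"xyz":[[0,0,0],[0,0,0.04],[0.018,-0.055,0.02],[0.018,-0.055,0],[0.018,-0.055,0],[0.018,-0.055,0],[0.012,-0.045,0]],"turn":[0,0,-0.05,-0.05,-0.05,-0.05,-0.06]}'
python3 d.py 0.4813 -0.0625 0.009 86.9
```

```text
time_s: 10.4
tool_pos: [0.4723, -0.0567, 0.0669]
tool_rot: [80.2, 87.6, -102.5]
force: [0.7, -0.2, -1.0]
grip_width: 0.0177
t 10.4 p [ 0.4723 -0.0567  0.0669] jawyaw -92.7 toolx [-0.009 -0.041 -0.999] toolz [-1.    0.05  0.01] F [ 0.7 -0.2 -1. ] w 0.0177 q7 -90.1
shift [ 0.009  -0.0058 -0.0579] n 0.9 turn -0.007 alt 3.134
```

```bash

python3 -m pendant '{"xyz":[[0.007,-0.005,-0.03],[0,0,-0.012]],"turn":[-0.005,0]}'
python3 - <<'E'
from h import *
im,C=snap('wrist'); save(im,'w3.png')
E
python3 d.py 0.4813 -0.0625 0.009 86.9
```

```text
time_s: 10.65
tool_pos: [0.4806, -0.0666, 0.025]
tool_rot: [84.4, 87.6, -99.1]
force: [-1.0, 0.2, -1.5]
grip_width: 0.0176
t 10.7 p [ 0.4801 -0.0665  0.0243] jawyaw -93.4 toolx [-0.007 -0.042 -0.999] toolz [-1.    0.06  0.  ] F [-0.2 -0.1 -1.8] w 0.0173 q7 -88.0
shift [ 0.0012  0.004  -0.0153] n 0.3 turn 0.006 alt -3.136
```

View pics/w3.png

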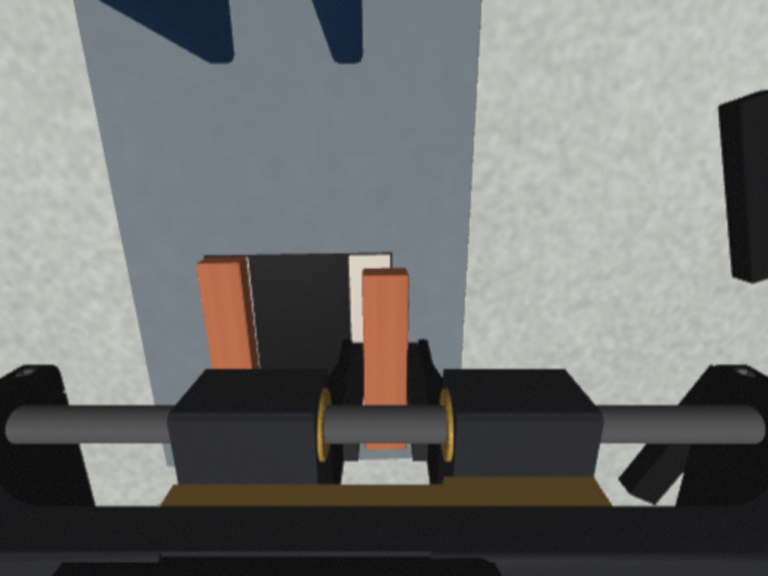

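The left bar lies on its stripe. The held bar is about 4 mm right of the right stripe (stripe visible at (355,300)), so I'll shift +y.

```bash

python3 -m pendant '{"xyz":[[0.001,0.004,-0.005],[0,0,-0.008],[0,0,-0.003]],"turn":[0,0,0]}'
python3 d.py 0.4813 -0.0625 0.009 86.9
```

```text
time_s: 11.08
tool_pos: [0.4813, -0.0597, 0.0085]
tool_rot: [83.9, 87.6, -99.3]
force: [-6.1, -2.2, 17.7]
grip_width: 0.0172
t 11.07 p [ 0.4813 -0.0597  0.0085] jawyaw -93.2 toolx [-0.007 -0.041 -0.999] toolz [-1.    0.06  0.  ] F [-6.1 -2.2 17.7] w 0.0172 q7 -88.0
shift [ 0.     -0.0028  0.0005] n 0.0 turn 0.001 alt -3.14
```

```bash

python3 -m pendant '{"xyz":[[0,0,0],[0,0,0]],"turn":[0,0]}' 0.42
python3 -m pendant '{"xyz":[[0,0,0.05],[-0.0,0.06,0.04],[0,0.06,0],[0,0.06,0],[0,0.06,0],[0,0.06,0],[-0.015,0.06,0],[-0.015,0.05,0]],"turn":[0,0,0,-0.04,-0.04,-0.04,-0.04,-0.04]}' 0.5
python3 d.py 0.4429 0.3622 0.06 120.5
```

```text
time_s: 11.32
tool_pos: [0.4822, -0.059, 0.0092]
tool_rot: [86.3, 87.6, -96.8]
force: [-0.0, 0.3, 0.8]
grip_width: 0.0302
time_s: 12.32
tool_pos: [0.4551, 0.3508, 0.1019]
tool_rot: [102.9, 88.0, -92.8]
force: [0.5, -0.4, 0.5]
grip_width: 0.0433
t 12.32 p [0.4551 0.3508 0.1019] jawyaw -105.7 toolx [-0.002 -0.035 -0.999] toolz [-0.96  0.27 -0.01] F [ 0.5 -0.4  0.5] w 0.0433 q7 -146.2
shift [-0.0122  0.0114 -0.0419] n 0.7 turn 0.807 alt -2.335
```

```bash

python3 -m pendant '{"xyz":[[-0.002,0,0],[-0.002,0,0],[-0.002,0,-0.001],[-0.002,0,-0.001],[-0.002,0,-0.001],[-0.002,0,-0.001],[-0.002,0,-0.001],[-0.002,0,-0.001]],"turn":[0,0,0,0,0,0,0,0]}' 0.5
python3 - <<'E'
from h import *
im,C=snap('top')
for b in bars(im,C,'copper',0.016): print(b)
E
python3 d.py 0.4429 0.3622 0.06 120.5
```

```text
time_s: 13.32
tool_pos: [0.438, 0.3518, 0.096]
tool_rot: [103.9, 88.1, -91.7]
force: [-0.0, -0.1, 0.2]
grip_width: 0.0438
(array([0.5694, 0.3775]), np.float64(167.2), 77, 17, [145.0, 176.0])
(array([ 0.4836, -0.0007]), np.float64(177.4), 79, 17, [256.0, 202.0])
(array([ 0.4795, -0.0603]), np.float64(177.1), 76, 20, [273.0, 203.0])
t 13.38 p [0.4376 0.3518 0.0958] jawyaw -105.6 toolx [-0.002 -0.034 -0.999] toolz [-0.96  0.27 -0.01] F [-0.1  0.4 -1. ] w 0.0437 q7 -147.4
shift [ 0.0053  0.0104 -0.0358] n 0.6 turn 0.805 alt -2.337
```

```bash

python3 -m pendant '{"xyz":[[0.001,0.003,0],[0.001,0.002,0],[0.001,0.002,-0.02],[0.001,0.002,-0.02],[0.001,0.001,-0.01]],"turn":[0.17,0.16,0.16,0.16,0.155]}' 0.5
python3 - <<'E'
from h import *
im,C=snap('wrist'); save(im,'w4.png')
for b in bars(im,C,'copper'): print(b)
E
python3 d.py 0.4429 0.3622 0.003 120.5
```

```text
time_s: 14.0
tool_pos: [0.4431, 0.3634, 0.0456]
tool_rot: [108.3, 88.1, -39.6]
force: [0.1, -0.4, -0.3]
grip_width: 0.0433
(array([0.5718, 0.381 ]), np.float64(166.0), 80, 18, [339.0, 47.0])
(array([0.4483, 0.3663]), np.float64(29.9), 80, 18, [255.0, 213.0])
t 14.05 p [0.4426 0.363  0.0445] jawyaw -57.7 toolx [ 0.024 -0.022 -0.999] toolz [-0.84 -0.53 -0.01] F [-0.4 -1.2 -0.6] w 0.0432 q7 -102.2
shift [ 0.0003 -0.0008 -0.0415] n 0.7 turn -0.032 alt 3.11
```

View pics/w4.png

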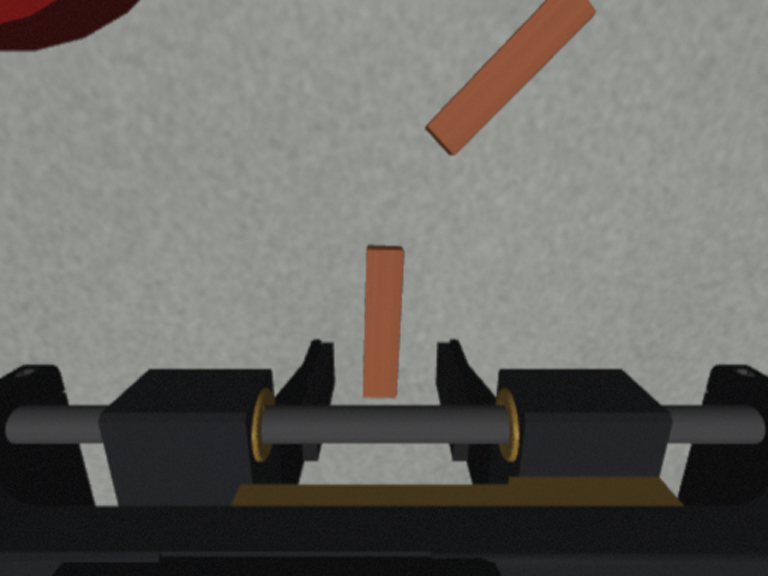

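The bar is at (385,320), centred between the fingers. The top and wrist cameras differ by about 5 mm lengthwise, so I'll aim between them.

```bash

python3 -m pendant '{"xyz":[[0.002,0.001,-0.025],[0.001,0,-0.012],[0,0,-0.004]],"turn":[-0.032,0,0]}' 0.5
python3 d.py 0.4455 0.364 0.003 120.5
python3 -m pendant '{"xyz":[[0,0,0],[0,0,0],[0,0,0],[0,0,0]],"turn":[0,0,0,0]}' 0 30
python3 d.py 0.4455 0.364 0.003 120.5
```

```text
time_s: 14.42
tool_pos: [0.4464, 0.3646, 0.0036]
tool_rot: [108.7, 88.1, -41.1]
force: [-0.4, -0.8, 0.4]
grip_width: 0.0436
t 14.43 p [0.4464 0.3646 0.0036] jawyaw -59.8 toolx [ 0.025 -0.021 -0.999] toolz [-0.86 -0.5  -0.01] F [-0.4 -0.8  0.4] w 0.0436 q7 -104.3
shift [-0.0009 -0.0006 -0.0006] n 0.0 turn 0.005 alt -3.136
time_s: 14.92
tool_pos: [0.4472, 0.3656, 0.0056]
tool_rot: [113.7, 88.1, -36.1]
force: [-0.4, 0.8, -1.6]
grip_width: 0.0176
t 14.93 p [0.4472 0.3656 0.0056] jawyaw -59.8 toolx [ 0.027 -0.02  -0.999] toolz [-0.86 -0.5  -0.01] F [-0.4  0.8 -1.6] w 0.0176 q7 -104.3
shift [-0.0017 -0.0016 -0.0026] n 0.1 turn 0.006 alt -3.136
```

```bash

python3 -m pendant '{"xyz":[[0,0,0.05],[0,-0.03,0.02],[0,-0.06,0],[0,-0.06,0],[0,-0.06,0],[0,-0.06,0],[0,-0.06,0],[0,-0.055,0],[0,0,0]],"turn":[0,0.12,0.14,0.14,0.14,0.14,0.14,0.14,0.03]}'
python3 d.py 0.452 -0.0298 0.04 -3.1
```

```text
time_s: 16.05
tool_pos: [0.4447, -0.023, 0.0785]
tool_rot: [114.8, 87.8, 22.6]
force: [0.3, 1.0, -1.2]
grip_width: 0.0174
t 16.05 p [ 0.4447 -0.023   0.0785] jawyaw -2.1 toolx [ 0.036  0.015 -0.999] toolz [-0.04 -1.   -0.02] F [ 0.3  1.  -1.2] w 0.0174 q7 -1.5
shift [ 0.0073 -0.0068 -0.0385] n 0.6 turn -0.017 alt 3.125
```

```bash

python3 -m pendant '{"xyz":[[0.006,-0.006,-0.03],[0.001,0,-0.008]],"turn":[-0.017,0]}'
python3 - <<'E'
from h import *
st()
im,C=snap('wrist'); save(im,'w5.png')
im,C=snap('scene'); c=proj(C,[0.483,-.03,.03])[0].astype(int); save(im[c[1]-90:c[1]+60,c[0]-90:c[0]+100],'s5.png',4)
E
```

```text
time_s: 16.3
tool_pos: [0.4522, -0.0302, 0.0408]
tool_rot: [114.5, 87.6, 21.3]
force: [-1.6, 0.4, -1.2]
grip_width: 0.0178
t 16.3 p [ 0.4522 -0.0302  0.0408] jawyaw -3.3 toolx [ 0.038  0.015 -0.999] toolz [-0.06 -1.   -0.02] F [-1.6  0.4 -1.2] w 0.0178 q7 -0.3
```

View pics/w5.png

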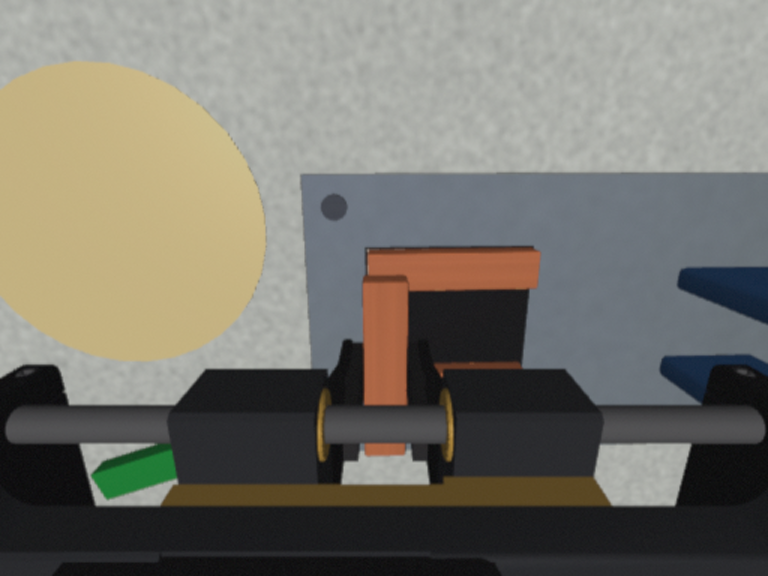

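View pics/s5.png

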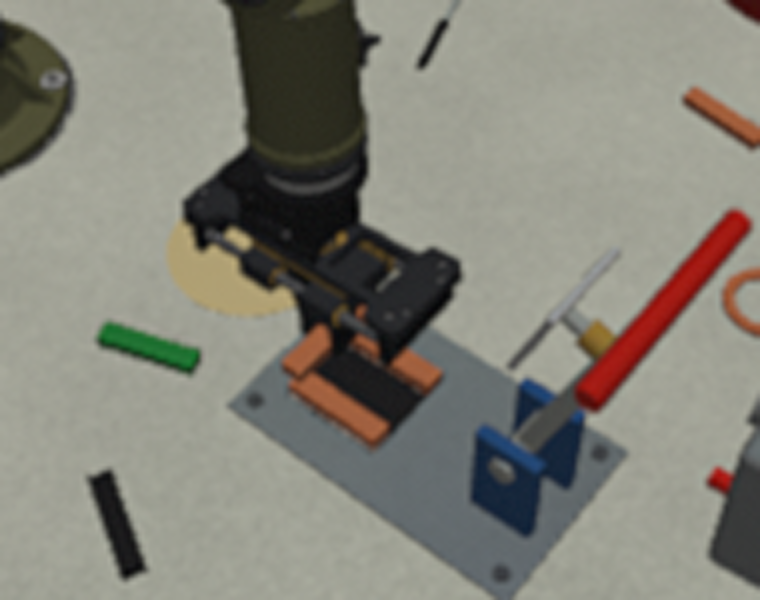

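```bash
python3 - <<'E'
from h import *
o=st(); C=cam('wrist',o)
print(topl(C,np.array([[385,279],[385,446]])/1.5,0.047).round(4), topl(C,np.array([[363,300],[408,300]])/1.5,0.047).round(4))
E
```

```text
t 16.4 p [ 0.4531 -0.0292  0.0417] jawyaw -3.2 toolx [ 0.04   0.015 -0.999] toolz [-0.05 -1.   -0.02] F [-0.3  0.3 -1.5] w 0.0174 q7 -0.3
[[ 0.4557  0.0087  0.047 ]
 [ 0.4516 -0.0673  0.047 ]] [[ 0.4466  0.0007  0.047 ]
 [ 0.4643 -0.0005  0.047 ]]
```

```bash

python3 -m pendant '{"xyz":[[-0.002,0,-0.012],[-0.001,0,-0.008],[0,0,-0.003]],"turn":[0,0,0]}'
python3 d.py 0.452 -0.0298 0.021 -3.1
```

```text
time_s: 16.77
tool_pos: [0.4512, -0.0279, 0.0194]
tool_rot: [113.8, 87.4, 20.8]
force: [-1.6, -1.0, 3.4]
grip_width: 0.0183
t 16.77 p [ 0.4512 -0.0279  0.0194] jawyaw -3.0 toolx [ 0.043  0.016 -0.999] toolz [-0.05 -1.   -0.02] F [-1.6 -1.   3.4] w 0.0183 q7 0.4
shift [ 0.0008 -0.0019  0.0016] n 0.0 turn -0.001 alt 3.14
```

```bash

python3 -m pendant '{"xyz":[[0,0,0],[0,0,0]],"turn":[0,0]}' 0.4
python3 -m pendant '{"xyz":[[0,0,0.05],[0.017,0.058,0.02],[0.017,0.058,0],[0.017,0.058,0],[0.017,0.058,0],[0.017,0.058,0],[0.017,0.058,0],[0.012,0.04,0],[0,0,0]],"turn":[0,0.175,0.175,0.175,0.175,0.175,0.175,0.175,0.175]}' 0.5
python3 d.py 0.5705 0.379 0.05 77.2
python3 - <<'E'
from h import *
im,C=snap('top')
for b in bars(im,C,'copper',0.028): print(b)
im,C=snap('wrist')
for b in bars(im,C,'copper',0.012): print(b)
E
```

```text
time_s: 17.02
tool_pos: [0.4518, -0.0276, 0.0197]
tool_rot: [113.4, 87.3, 20.5]
force: [-0.6, -0.0, -0.6]
grip_width: 0.0303
time_s: 18.15
tool_pos: [0.5688, 0.3748, 0.095]
tool_rot: [106.4, 86.7, 96.0]
force: [-0.6, -0.1, -0.8]
grip_width: 0.0434
t 18.15 p [0.5688 0.3748 0.095 ] jawyaw 79.6 toolx [-0.006  0.057 -0.998] toolz [ 0.98 -0.18 -0.02] F [-0.6 -0.1 -0.8] w 0.0434 q7 45.0
shift [ 0.0017  0.0042 -0.045 ] n 0.7 turn -0.041 alt 3.1
(array([0.5701, 0.3812]), np.float64(167.4), 80, 18, [261.0, 199.0])
```

```bash

python3 -m pendant '{"xyz":[[0.001,0.004,-0.04],[0.0,0.001,-0.03],[0,0,-0.02]],"turn":[-0.041,0,0]}' 0.5
python3 d.py 0.5705 0.38 0.003 77.2
python3 -m pendant '{"xyz":[[0,0,-0.001],[0,0,0],[0,0,0],[0,0,0]],"turn":[0,0,0,0]}' 0 30
python3 d.py 0.5705 0.38 0.003 77.2
```

```text
time_s: 18.62
tool_pos: [0.5738, 0.374, 0.0058]
tool_rot: [100.9, 86.8, 86.6]
force: [0.2, -0.4, 0.7]
grip_width: 0.0435
t 18.62 p [0.5738 0.374  0.0058] jawyaw 75.8 toolx [ 0.003  0.057 -0.998] toolz [ 0.97 -0.25 -0.01] F [ 0.2 -0.4  0.7] w 0.0435 q7 41.6
shift [-0.0033  0.006  -0.0028] n 0.1 turn 0.025 alt -3.116
time_s: 19.12
tool_pos: [0.5747, 0.3734, 0.0064]
tool_rot: [99.5, 86.7, 85.0]
force: [-1.6, -0.1, -2.2]
grip_width: 0.0173
t 19.12 p [0.5747 0.3734 0.0064] jawyaw 75.5 toolx [ 0.005  0.057 -0.998] toolz [ 0.97 -0.25 -0.01] F [-1.6 -0.1 -2.2] w 0.0173 q7 41.4
shift [-0.0042  0.0066 -0.0034] n 0.1 turn 0.03 alt -3.112
```

```bash

python3 -m pendant '{"xyz":[[0,0,0.05],[-0.009,-0.058,0.025],[-0.009,-0.058,0],[-0.009,-0.058,0],[-0.009,-0.058,0],[-0.009,-0.058,0],[-0.009,-0.058,0],[-0.009,-0.058,0],[0,0,0]],"turn":[0,-0.17,-0.17,-0.17,-0.17,-0.17,-0.17,-0.17,-0.17]}'
python3 d.py 0.511 -0.039 0.05 -3.1
python3 - <<'E'
from h import *
im,C=snap('wrist'); save(im,'w6.png')
im,C=snap('scene'); c=proj(C,[0.483,-.03,.03])[0].astype(int); save(im[c[1]-90:c[1]+60,c[0]-90:c[0]+100],'s6.png',4)
E
```

```text
time_s: 20.25
tool_pos: [0.5084, -0.0419, 0.0874]
tool_rot: [97.8, 86.0, 2.8]
force: [-0.3, 0.3, -1.8]
grip_width: 0.0176
t 20.25 p [ 0.5084 -0.0419  0.0874] jawyaw -5.0 toolx [ 0.069  0.003 -0.998] toolz [-0.09 -1.   -0.01] F [-0.3  0.3 -1.8] w 0.0176 q7 -1.3
shift [ 0.0026  0.0029 -0.0374] n 0.6 turn 0.033 alt -3.108
```

View pics/w6.png

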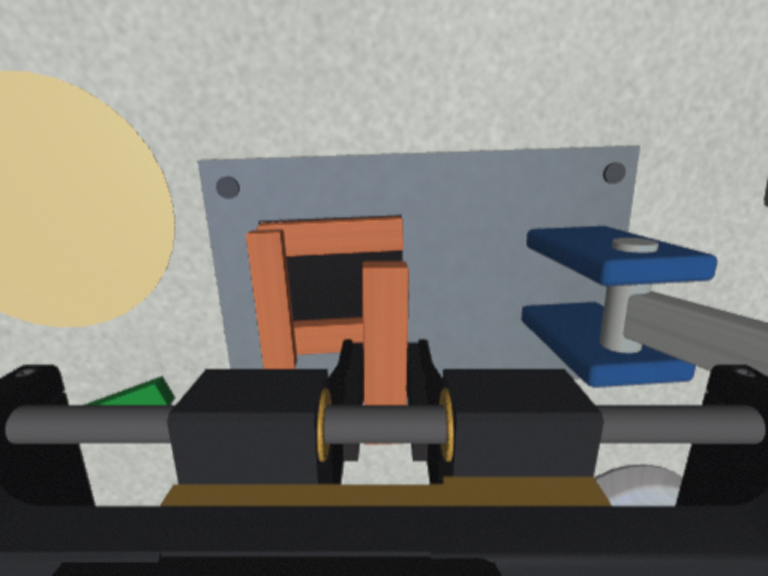

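View pics/s6.png

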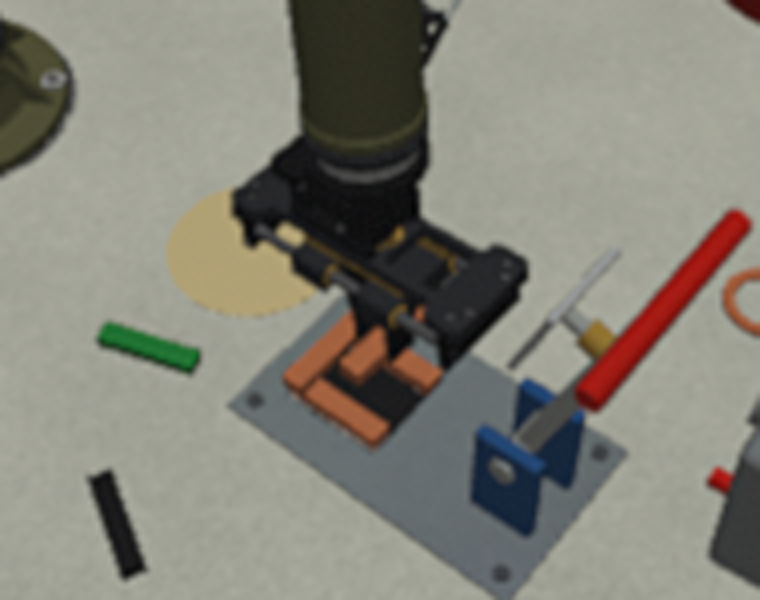

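```bash
python3 - <<'E'
from h import *
o=st(); C=cam('wrist',o); z=o['tool_pos'][2]+.0056
print(topl(C,np.array([[385,264],[385,432]])/1.5,z).round(4), topl(C,np.array([[363,300],[408,300]])/1.5,z).round(4).tolist())
print('layer2 near bar:',topl(C,np.array([[266,231],[280,366]])/1.5,.028).round(4).tolist())
E
```

```text
t 20.35 p [ 0.5093 -0.0367  0.0874] jawyaw -4.3 toolx [ 0.07   0.006 -0.998] toolz [-0.07 -1.   -0.01] F [ 0.5  1.6 -1.7] w 0.0174 q7 -1.0
[[ 0.513   0.0073  0.093 ]
 [ 0.5074 -0.0674  0.093 ]] [[0.5033, -0.0063, 0.093], [0.5209, -0.0081, 0.093]]
layer2 near bar: [[0.4561, 0.0143, 0.028], [0.4519, -0.0631, 0.028]]
```

```bash

python3 -m pendant '{"xyz":[[0.001,0,-0.03],[0,0,-0.02]],"turn":[0.02,0]}'
python3 d.py 0.510 -0.037 0.0225 -3.1
```

```text
time_s: 20.6
tool_pos: [0.5128, -0.0344, 0.0389]
tool_rot: [99.6, 85.7, 7.2]
force: [0.8, -0.5, -2.1]
grip_width: 0.0173
t 20.6 p [ 0.5128 -0.0344  0.0389] jawyaw -2.5 toolx [ 0.075  0.009 -0.997] toolz [-0.04 -1.   -0.01] F [ 0.8 -0.5 -2.1] w 0.0173 q7 2.2
shift [-0.0028 -0.0026 -0.0164] n 0.3 turn -0.011 alt 3.131
```

```bash

python3 -m pendant '{"xyz":[[-0.003,-0.002,-0.010],[-0.001,0,-0.006],[-0.001,0,-0.002]],"turn":[-0.011,0,0]}'
python3 d.py 0.510 -0.037 0.0225 -3.1
```

```text
time_s: 20.98
tool_pos: [0.5084, -0.0347, 0.0216]
tool_rot: [99.7, 85.6, 7.1]
force: [-5.7, -1.3, 18.9]
grip_width: 0.0178
t 20.98 p [ 0.5084 -0.0347  0.0216] jawyaw -2.6 toolx [ 0.075  0.009 -0.997] toolz [-0.04 -1.   -0.01] F [-5.7 -1.3 18.9] w 0.0178 q7 2.6
shift [ 0.0016 -0.0023  0.0009] n 0.0 turn -0.008 alt 3.133
```

```bash

python3 -m pendant '{"xyz":[[0,0,0],[0,0,0]],"turn":[0,0]}' 0.38
python3 -m pendant '{"xyz":[[0,0,0.04],[0,0,0.06],[0,0,0.06],[-0.05,0.01,0.04]],"turn":[0,0,0,0]}'
python3 - <<'E'
from h import *
st()
im,C=snap('wrist'); save(im,'w7.png')
for b in bars(im,C,'copper',0.028): print(b)
E
```

```text
time_s: 21.22
tool_pos: [0.5101, -0.0343, 0.0234]
tool_rot: [99.7, 85.4, 7.2]
force: [-0.1, 0.1, -0.0]
grip_width: 0.0294
time_s: 21.72
tool_pos: [0.461, -0.0244, 0.2242]
tool_rot: [99.1, 85.7, 6.7]
force: [0.4, 0.6, 0.9]
grip_width: 0.0332
t 21.73 p [ 0.461  -0.0244  0.2242] jawyaw -2.4 toolx [ 0.074  0.009 -0.997] toolz [-0.04 -1.   -0.01] F [0.4 0.6 0.9] w 0.0332 q7 -4.4
```

View pics/w7.png

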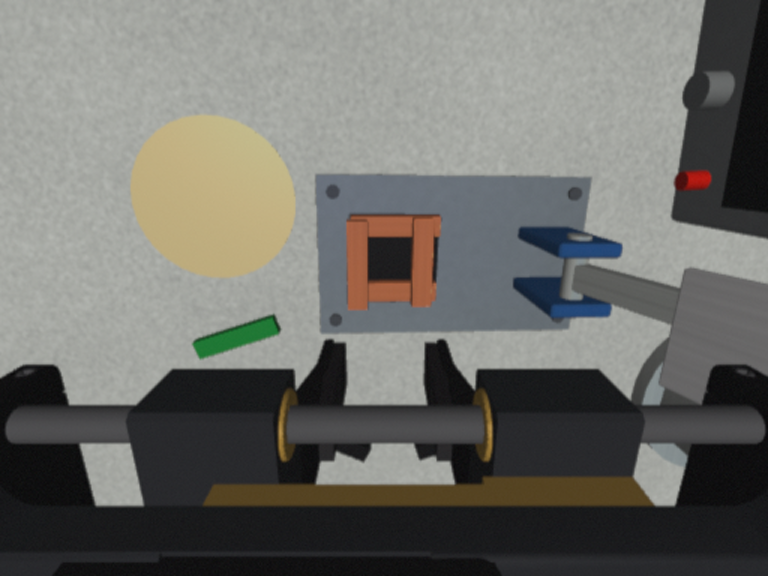

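```bash
python3 - <<'E'
from h import *
o=st(); im,C=snap('wrist'); save(im[135:210,220:300],'w7z.png',8)
def P(uv,z): 
    w=topl(C,np.array(uv)/1.5,z)[:,:2]-[0.483,-0.0315]; y=np.radians(-3.1); return np.round(w@np.array([[np.cos(y),-np.sin(y)],[np.sin(y),np.cos(y)]])*1000,1)
print('near bar corners',P([[348,221],[368,221],[349,309],[368,307]],.028).tolist())
print('far bar corners',P([[413,218],[434,218],[413,304],[433,306]],.028).tolist())
print('plate corners',P([[316,175],[590,178],[322,333]],.004).tolist())
im,C=snap('top'); save(im[185:222,240:290],'t7z.png',12)
E
```

```text
t 21.77 p [ 0.4567 -0.023   0.2287] jawyaw -2.3 toolx [ 0.077  0.012 -0.997] toolz [-0.04 -1.   -0.02] F [-4.6  1.3  0.5] w 0.0328 q7 -4.5
near bar corners [[-42.7, 39.7], [-25.7, 39.8], [-42.7, -39.8], [-25.5, -38.1]]
far bar corners [[13.1, 42.5], [31.4, 42.6], [15.7, -35.7], [34.4, -37.9]]
plate corners [[-70.4, 76.5], [179.8, 76.8], [-69.5, -72.9]]
```

View pics/w7z.png

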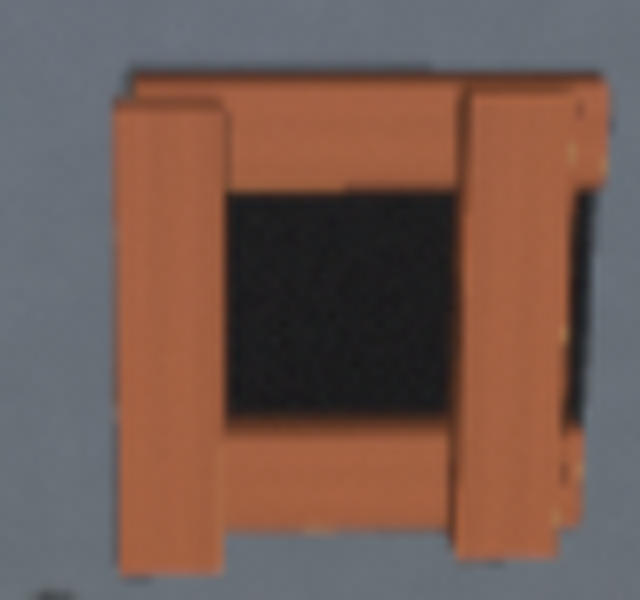

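View pics/t7z.png

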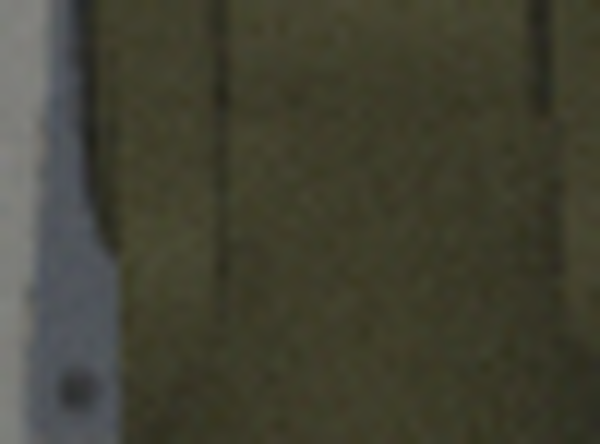

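The far layer-2 bar sits at about x = 24 mm in the pile frame, which is close to the 22 mm limit; the others are fine. I'll first cancel the tilt by turning away and letting it creep back, then nudge that bar outward.

```bash

python3 -m pendant '{"xyz":[[0,0,0],[0,0,0],[0,0,0],[0,0,0],[0,0,0],[0,0,0],[0,0,0],[0,0,0],[0,0,0],[0,0,0]],"turn":[-0.18,-0.18,-0.18,-0.18,-0.18,-0.18,-0.18,-0.18,-0.18,-0.18]}'
python3 -m pendant '{"xyz":[[0,0,0],[0,0,0],[0,0,0],[0,0,0]],"turn":[-0.18,-0.18,-0.18,-0.18]}'
python3 d.py 0.456 -0.024 0.22 -3.1
```

```text
time_s: 23.12
tool_pos: [0.4588, -0.0243, 0.2073]
tool_rot: [86.1, 85.9, -112.5]
force: [-0.2, -0.6, -0.5]
grip_width: 0.0329
time_s: 23.62
tool_pos: [0.4587, -0.0245, 0.1995]
tool_rot: [81.5, 85.4, -159.6]
force: [0.7, -0.3, -0.7]
grip_width: 0.0334
t 23.62 p [ 0.4587 -0.0245  0.1995] jawyaw -151.1 toolx [-0.076 -0.028 -0.997] toolz [-0.48  0.88  0.01] F [ 0.7 -0.3 -0.7] w 0.0334 q7 -153.1
shift [-0.0027  0.0005  0.0205] n 0.3 turn -0.558 alt 2.583
```

```bash

python3 -m pendant '{"xyz":[[0,0,-0.06],[0,0,-0.05],[0,0,-0.02],[0,0,0],[0,0,0],[0,0,0],[0,0,0],[0,0,0],[0,0,0],[0,0,0]],"turn":[0.05,0,0,0,0,0,0,0,0,0]}'
python3 d.py 0.456 -0.024 0.06 -3.1
```

```text
time_s: 24.88
tool_pos: [0.4605, -0.0257, 0.0627]
tool_rot: [81.4, 85.3, -156.8]
force: [-0.4, -0.4, 0.2]
grip_width: 0.0333
t 24.88 p [ 0.4605 -0.0257  0.0627] jawyaw -148.3 toolx [-0.075 -0.032 -0.997] toolz [-0.53  0.85  0.01] F [-0.4 -0.4  0.2] w 0.0333 q7 -150.0
shift [-0.0045  0.0017 -0.0027] n 0.1 turn -0.608 alt 2.533
```

```bash

python3 -m pendant '{"xyz":[[0,0,0],[0,0,0],[0,0,0],[0,0,0],[0,0,0],[0,0,0]],"turn":[0,0,0,0,0,0]}'
python3 d.py 0.456 -0.024 0.06 -3.1
python3 -m pendant '{"xyz":[[0,0,0],[0,0,0],[0,0,0],[0,0,0],[0,0,0],[0,0,0]],"turn":[0.18,0.18,0.18,0.18,0.18,0.18]}'
python3 d.py 0.456 -0.024 0.06 -3.1
python3 -m pendant '{"xyz":[[0,0,0],[0,0,0],[0,0,0],[0,0,0],[0,0,0],[0,0,0]],"turn":[0,0,0,0,0,0]}'
python3 d.py 0.456 -0.024 0.06 -3.1

```

```text
time_s: 25.62
tool_pos: [0.4604, -0.0256, 0.0626]
tool_rot: [81.4, 85.3, -156.9]
force: [0.2, 0.1, 0.1]
grip_width: 0.0332
t 25.62 p [ 0.4604 -0.0256  0.0626] jawyaw -148.3 toolx [-0.075 -0.032 -0.997] toolz [-0.53  0.85  0.01] F [0.2 0.1 0.1] w 0.0332 q7 -150.0
shift [-0.0044  0.0016 -0.0026] n 0.1 turn -0.608 alt 2.533
time_s: 26.38
tool_pos: [0.4607, -0.0257, 0.0626]
tool_rot: [81.3, 85.3, -93.1]
force: [-0.0, -0.1, -0.3]
grip_width: 0.0332
t 26.38 p [ 0.4607 -0.0257  0.0626] jawyaw -84.4 toolx [-0.004 -0.082 -0.997] toolz [-1.   -0.1   0.01] F [-0.  -0.1 -0.3] w 0.0332 q7 -91.2
shift [-0.0047  0.0017 -0.0026] n 0.1 turn 1.419 alt -1.723
time_s: 27.12
tool_pos: [0.4608, -0.0258, 0.0626]
tool_rot: [81.5, 85.3, -93.4]
force: [-0.2, -0.2, 0.8]
grip_width: 0.0331
t 27.12 p [ 0.4608 -0.0258  0.0626] jawyaw -84.9 toolx [-0.005 -0.082 -0.997] toolz [-1.   -0.09  0.01] F [-0.2 -0.2  0.8] w 0.0331 q7 -91.6
shift [-0.0048  0.0018 -0.0026] n 0.1 turn 1.427 alt -1.714
```

Static drift has vanished. The creep appears to be controller rebound: rising after a descent (tilt outward) and sinking after an ascent (tilt inward). I'll turn so the tilt points outward, then ascend fast and wait.

```bash

python3 -m pendant '{"xyz":[[0,0,0],[0,0,0],[0,0,0],[0,0,0],[0,0,0],[0,0,0],[0,0,0],[0,0,0]],"turn":[0.18,0.18,0.18,0.18,0.18,0.18,0.18,0.16]}'
python3 d.py 0.456 -0.024 0.06 -3.1
python3 -m pendant '{"xyz":[[0,0,0.06],[0,0,0.06],[0,0,0.06],[0,0,0.06],[0,0,0],[0,0,0],[0,0,0],[0,0,0],[0,0,0],[0,0,0]],"turn":[0,0,0,0,0,0,0,0,0,0]}'
python3 d.py 0.456 -0.024 0.06 -3.1

```

```text
time_s: 28.12
tool_pos: [0.4609, -0.0254, 0.0627]
tool_rot: [81.4, 85.3, -9.5]
force: [-0.5, -0.1, 1.1]
grip_width: 0.033
t 28.12 p [ 0.4609 -0.0254  0.0627] jawyaw -0.9 toolx [ 0.081 -0.014 -0.997] toolz [-0.02 -1.    0.01] F [-0.5 -0.1  1.1] w 0.033 q7 -2.3
shift [-0.0049  0.0014 -0.0027] n 0.1 turn -0.039 alt 3.103
time_s: 29.38
tool_pos: [0.4557, -0.026, 0.3049]
tool_rot: [80.0, 85.8, -11.0]
force: [-0.7, 0.2, -0.0]
grip_width: 0.033
t 29.38 p [ 0.4557 -0.026   0.3049] jawyaw -0.9 toolx [ 0.072 -0.014 -0.997] toolz [-0.02 -1.    0.01] F [-0.7  0.2 -0. ] w 0.033 q7 -2.0
shift [ 0.0003  0.002  -0.2449] n 3.9 turn -0.039 alt 3.103
```

```bash

python3 -m pendant '{"xyz":[[0.06,0,0.02],[0.06,0,0.02],[0,0,0],[0,0,0]],"turn":[0,0,0,0]}'
python3 d.py 0.456 -0.024 0.06 -3.1
python3 -m pendant '{"xyz":[[-0.06,0,0],[-0.06,0,0],[0,0,0],[0,0,0]],"turn":[0,0,0,0]}'
python3 d.py 0.456 -0.024 0.06 -3.1

```

```text
time_s: 29.88
tool_pos: [0.5758, -0.0261, 0.3407]
tool_rot: [78.3, 86.3, -12.7]
force: [-0.3, -0.1, -0.8]
grip_width: 0.0333
t 29.88 p [ 0.5758 -0.0261  0.3407] jawyaw -0.9 toolx [ 0.063 -0.014 -0.998] toolz [-0.02 -1.    0.01] F [-0.3 -0.1 -0.8] w 0.0333 q7 -1.4
shift [-0.1198  0.0021 -0.2807] n 4.9 turn -0.039 alt 3.103
time_s: 30.38
tool_pos: [0.4493, -0.0261, 0.3371]
tool_rot: [77.2, 86.5, -13.7]
force: [-0.4, -0.3, -0.1]
grip_width: 0.0332
t 30.38 p [ 0.4493 -0.0261  0.3371] jawyaw -0.9 toolx [ 0.059 -0.014 -0.998] toolz [-0.02 -1.    0.01] F [-0.4 -0.3 -0.1] w 0.0332 q7 -2.0
shift [ 0.0067  0.0021 -0.2771] n 4.4 turn -0.039 alt 3.103
```

```bash

python3 -m pendant '{"xyz":[[0.06,0,0.01],[0.06,0,0.01],[0,0,0],[0,0,0],[-0.06,0,0],[-0.06,0,0],[0,0,0],[0.06,0,0.01],[0.06,0,0.01],[0,0,0]],"turn":[0,0,0,0,0,0,0,0,0,0]}'
python3 d.py 0.456 -0.024 0.06 -3.1
python3 -m pendant '{"xyz":[[-0.06,0,0],[-0.06,0,0],[0,0,0],[0.06,0,0.01],[0.06,0,0.01],[0,0,0],[-0.06,0,0],[-0.06,0,0],[0,0,0]],"turn":[0,0,0,0,0,0,0,0,0]}'
python3 d.py 0.456 -0.024 0.06 -3.1

```

```text
time_s: 31.62
tool_pos: [0.569, -0.0262, 0.3727]
tool_rot: [75.9, 86.8, -15.0]
force: [-0.7, -0.5, -0.5]
grip_width: 0.0328
t 31.62 p [ 0.569  -0.0262  0.3727] jawyaw -0.9 toolx [ 0.054 -0.015 -0.998] toolz [-0.02 -1.    0.01] F [-0.7 -0.5 -0.5] w 0.0328 q7 -1.3
shift [-0.113   0.0022 -0.3127] n 5.3 turn -0.039 alt 3.103
time_s: 32.75
tool_pos: [0.4455, -0.0265, 0.3899]
tool_rot: [75.1, 86.8, -15.8]
force: [0.9, -0.3, -0.2]
grip_width: 0.0333
t 32.75 p [ 0.4455 -0.0265  0.3899] jawyaw -0.9 toolx [ 0.053 -0.015 -0.998] toolz [-0.02 -1.    0.01] F [ 0.9 -0.3 -0.2] w 0.0333 q7 -2.0
shift [ 0.0105  0.0025 -0.3299] n 5.3 turn -0.038 alt 3.103
```

```bash
python3 pm.py -.006 0
python3 -m pendant '{"xyz":[[0.004,0,-0.035],[0.004,0,-0.035],[0.004,0,-0.035],[0.004,0,-0.035],[0.004,0,-0.035],[0.004,0,-0.035],[0.004,0,-0.035],[0.004,0,-0.03],[0,0,-0.01]],"turn":[-0.18,-0.18,-0.18,-0.18,-0.18,-0.18,-0.18,-0.18,-0.17]}' 0
python3 d.py 0.477 -0.0312 0.06 -93.1
python3 - <<'E'
from h import *
im,C=snap('wrist'); save(im,'w8.png')
E
```

```text
[ 0.477  -0.0312]
time_s: 33.88
tool_pos: [0.484, -0.0263, 0.1035]
tool_rot: [88.5, 85.9, -97.7]
force: [0.4, -0.2, 0.3]
grip_width: 0.0001
t 33.88 p [ 0.484  -0.0263  0.1035] jawyaw -96.2 toolx [-0.01  -0.071 -0.997] toolz [-0.99  0.11  0.  ] F [ 0.4 -0.2  0.3] w 0.0001 q7 -101.8
shift [-0.007  -0.0049 -0.0435] n 0.7 turn 0.055 alt -3.087
```

View pics/w8.png

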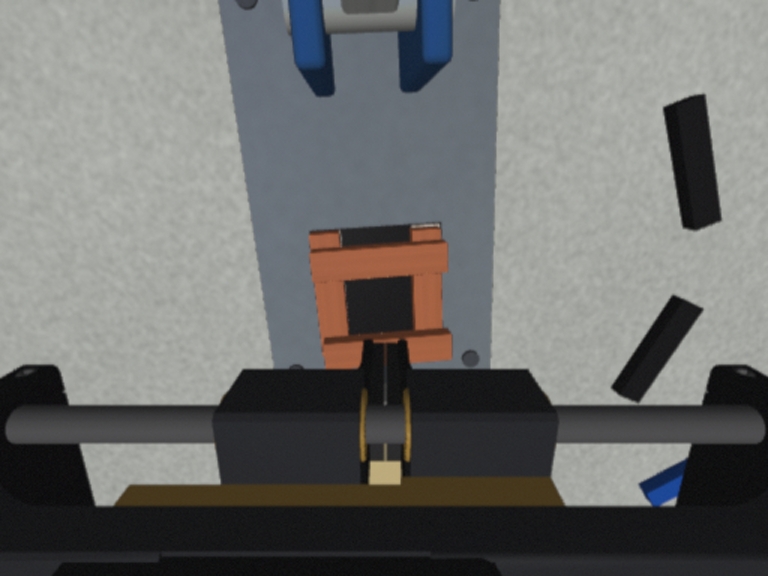

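```bash
cat >> h.py <<'E'
def PF(C,uv,z,k=1.5):
    w=topl(C,np.array(uv)/k,z)[:,:2]-[0.483,-0.0315]; y=np.radians(-3.1); return np.round(w@np.array([[np.cos(y),-np.sin(y)],[np.sin(y),np.cos(y)]])*1000,1).tolist()
E
python3 - <<'E'
from h import *
o=st(); im,C=snap('wrist'); im2=im; save(im[130:260,190:320],'w8z.png',6)
E
```

```text
t 33.92 p [ 0.4839 -0.0264  0.1028] jawyaw -96.5 toolx [-0.011 -0.071 -0.997] toolz [-0.99  0.11  0.  ] F [-1.  -0.8 -1.1] w 0.0004 q7 -102.1
```

View pics/w8z.png

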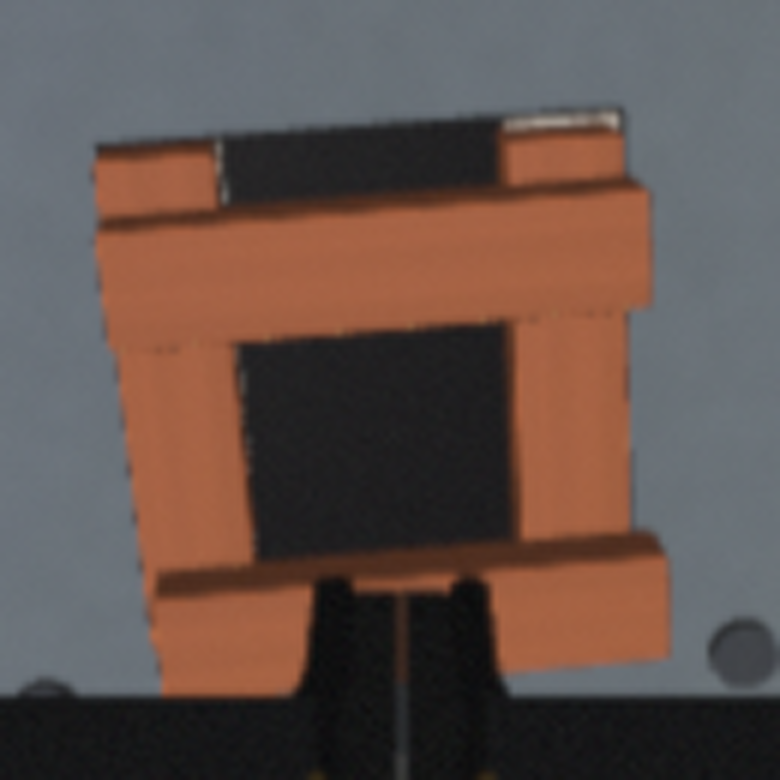

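```bash

python3 - <<'E'
from h import *
o=readout.get_obs(); C=cam('wrist',o)
q=lambda L:(np.array(L)/6+[190,130]).tolist()
print('far top face',PF(C,q([[97,230],[645,188],[110,348],[650,305]]),.028,1))
print('black sq far corners',PF(C,q([[97,145],[620,108]]),.004,1))
print('near bar',PF(C,q([[157,590],[660,556]]),.028,1))
E
python3 d.py 0.477 -0.0312 0.06 -93.1
```

```text
far top face [[34.5, 40.6], [35.6, -38.1], [16.9, 40.6], [18.0, -38.8]]
black sq far corners [[42.5, 42.1], [43.3, -39.2]]
near bar [[-21.9, 37.4], [-22.5, -40.2]]
t 33.98 p [ 0.4842 -0.0264  0.104 ] jawyaw -95.9 toolx [-0.009 -0.071 -0.997] toolz [-0.99  0.1   0.  ] F [0.1 0.4 0.4] w 0.0004 q7 -101.5
shift [-0.0072 -0.0048 -0.044 ] n 0.7 turn 0.049 alt -3.092
```

```bash

python3 -m pendant '{"xyz":[[-0.006,-0.004,-0.03],[-0.001,-0.001,-0.025],[0,0,-0.012],[0,0,0]],"turn":[0.045,0,0,0]}'
python3 d.py 0.478 -0.0312 0.020 -93.1
```

```text
time_s: 34.48
tool_pos: [0.4817, -0.0313, 0.0396]
tool_rot: [95.8, 85.9, -86.8]
force: [-0.2, -1.0, 0.6]
grip_width: 0.0002
t 34.48 p [ 0.4817 -0.0313  0.0396] jawyaw -92.6 toolx [ 0.004 -0.071 -0.997] toolz [-1.    0.04 -0.01] F [-0.2 -1.   0.6] w 0.0002 q7 -98.7
shift [-0.0037  0.0001 -0.0196] n 0.3 turn -0.009 alt 3.133
```

```bash

python3 -m pendant '{"xyz":[[-0.004,0,-0.012],[-0.002,0,-0.008],[-0.001,0,-0.001],[0,0,0]],"turn":[-0.009,0,0,0]}'
python3 d.py 0.478 -0.0312 0.020 -93.1; python3 pm.py .0115 0
```

```text
time_s: 34.98
tool_pos: [0.4762, -0.0311, 0.0195]
tool_rot: [99.2, 85.9, -83.9]
force: [-0.3, 0.6, -0.6]
grip_width: 0.0001
t 34.98 p [ 0.4762 -0.0311  0.0195] jawyaw -93.0 toolx [ 0.008 -0.071 -0.997] toolz [-1.    0.05 -0.01] F [-0.3  0.6 -0.6] w 0.0001 q7 -99.6
shift [ 0.0018 -0.0001  0.0005] n 0.0 turn -0.001 alt 3.141
[ 0.4945 -0.0321]
```

```bash

python3 -m pendant '{"xyz":[[0.006,0,0],[0.004,0,0],[0.003,0,-0.0005],[0.002,0,-0.0005],[0.002,0,0]],"turn":[0,0,0,0,0]}'
python3 - <<'E'
from h import *
o=st(); im,C=snap('wrist'); save(im[130:260,190:320],'w9z.png',6)
E
```

```text
time_s: 35.6
tool_pos: [0.4945, -0.0311, 0.0189]
tool_rot: [98.9, 85.9, -84.1]
force: [-0.9, -1.2, 0.9]
grip_width: 0.0005
t 35.6 p [ 0.4945 -0.0311  0.0189] jawyaw -93.0 toolx [ 0.007 -0.071 -0.997] toolz [-1.    0.05 -0.01] F [-0.9 -1.2  0.9] w 0.0005 q7 -99.6
```

View pics/w9z.png

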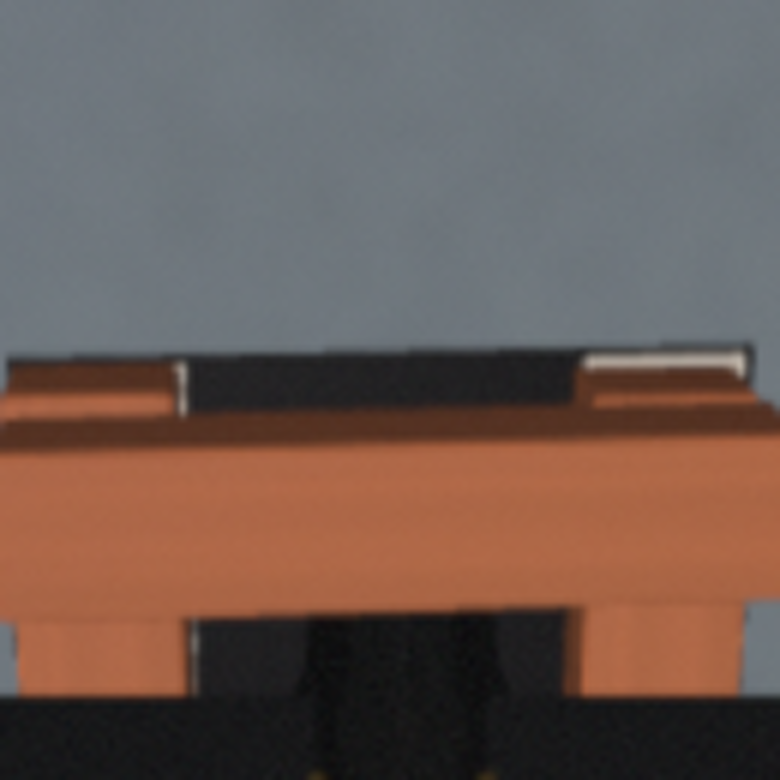

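```bash

python3 - <<'E'
from h import *
o=readout.get_obs(); C=cam('wrist',o)
q=lambda L:(np.array(L)/6+[190,130]).tolist()
print('far edge',PF(C,q([[100,448],[700,436]]),.028,1),'near edge',PF(C,q([[100,618],[700,601]]),.028,1))
print('sq edge',PF(C,q([[12,359],[750,343]]),.004,1))
E
```

```text
far edge [[41.4, 29.7], [41.3, -28.2]] near edge [[23.7, 30.6], [23.7, -29.2]]
sq edge [[43.4, 41.4], [43.7, -39.6]]
```

The bar is now at about x = 30 mm. Retreating, then checking heights around the handle before gripping the lever.

```bash

python3 -m pendant '{"xyz":[[-0.005,0,0],[-0.004,0,0.02],[0,0,0.06],[-0.02,0,0.06],[-0.02,0,0.06],[0,0,0.06]],"turn":[0,0,0,0,0,0]}'
python3 d.py 0.7012 0.0095 0.35 -3.1
python3 - <<'E'
from h import *
def tri(a,b):
    A=[];r=[]
    for C,uv in((cam('top'),a),(cam('scene'),b)):
        d=topl(C,[uv],0)[0]-C[2]; d/=np.linalg.norm(d); M=np.eye(3)-np.outer(d,d); A.append(M); r.append(M@C[2])
    return np.linalg.lstsq(np.vstack(A),np.hstack(r),rcond=None)[0].round(3)
print('box corner',tri((389/1.5,180/1.5),(511/1.5,397/1.5)), tri((391/1.5,97/1.5),(606/1.5,440/1.5)))
im,C=snap('top'); save(im[40:180,160:360],'t10.png',4); im,C=snap('scene'); save(im[150:384,260:500],'s10.png',3)
E
```

```text
time_s: 36.4
tool_pos: [0.4391, -0.0311, 0.279]
tool_rot: [92.4, 85.9, -90.6]
force: [1.3, -0.5, 0.3]
grip_width: 0.0003
t 36.4 p [ 0.4391 -0.0311  0.279 ] jawyaw -93.0 toolx [-0.001 -0.071 -0.997] toolz [-1.    0.05 -0.  ] F [ 1.3 -0.5  0.3] w 0.0003 q7 -95.8
shift [0.2621 0.0406 0.071 ] n 4.4 turn 1.569 alt -1.573
box corner [ 0.745 -0.009  0.102] [ 0.905 -0.018  0.15 ]
```

View pics/t10.png

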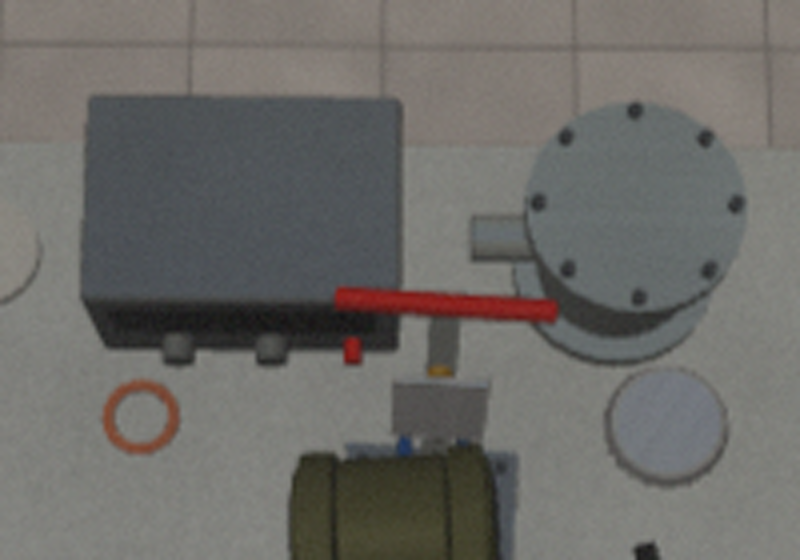

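View pics/s10.png

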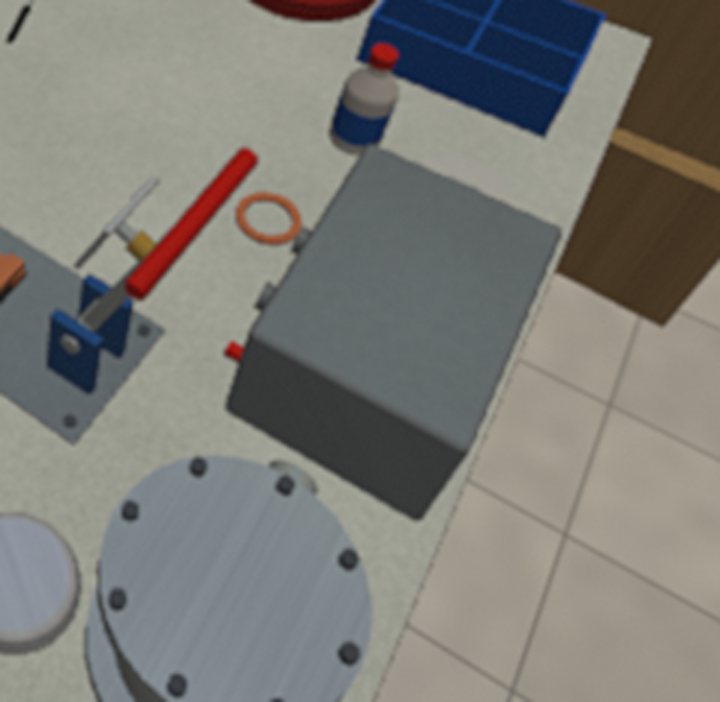

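```bash

python3 -m pendant '{"xyz":[[0,0.004,0.02],[0,0.004,0.02],[0,0.004,0.02],[0.03,0.004,0.02],[0.035,0.004,0.0],[0.035,0.004,0.0],[0.035,0.004,0],[0.035,0.004,0],[0.035,0.004,0],[0.035,0.004,0]],"turn":[0.175,0.175,0.175,0.175,0.175,0.175,0.175,0.175,0.17,0]}' 0.6
python3 d.py 0.699 0.009 0.246 -3.1
```

```text
time_s: 37.75
tool_pos: [0.6881, 0.0099, 0.365]
tool_rot: [105.0, 85.5, 15.0]
force: [0.9, -0.2, -0.1]
grip_width: 0.0521
t 37.75 p [0.6881 0.0099 0.365 ] jawyaw -0.1 toolx [ 0.075  0.02  -0.997] toolz [ 0.   -1.   -0.02] F [ 0.9 -0.2 -0.1] w 0.0521 q7 -2.5
shift [ 0.0109 -0.0009 -0.119 ] n 1.9 turn -0.053 alt 3.089
```

```bash

python3 -m pendant '{"xyz":[[0.005,-0.001,-0.02],[0.003,0,-0.02],[0,0,0]],"turn":[-0.053,0,0]}'
python3 - <<'E'
from h import *
im,C=snap('wrist'); o=st(); save(im,'w11.png')
for n in('grip_left',):
    for d in pinpoint('wrist',n)[:3]: print(n,round(d['score'],2),np.round(toworld(C,d['at']),4))
E
```

```text
time_s: 38.12
tool_pos: [0.6979, 0.0095, 0.3189]
tool_rot: [105.7, 85.8, 12.6]
force: [0.2, 1.0, -0.6]
grip_width: 0.0521
t 38.17 p [0.6983 0.0095 0.3204] jawyaw -3.2 toolx [ 0.073  0.016 -0.997] toolz [-0.05 -1.   -0.02] F [-0.9 -0.3 -0. ] w 0.0522 q7 -5.5
grip_left 0.93 [0.6996 0.0114 0.2659]
grip_left 0.21 [ 4.88e-01 -2.00e-04  1.00e-02]
```

View pics/w11.png

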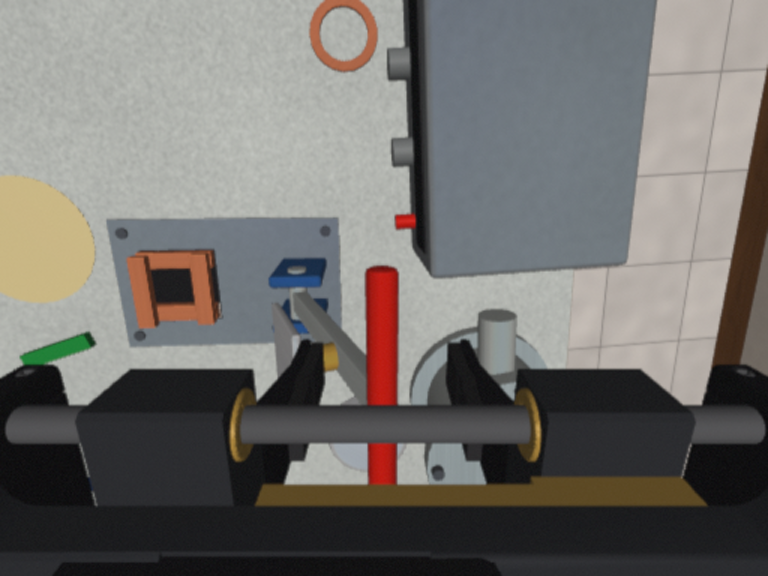

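The handle is at (382,370), centred between the open fingers, and grip_left agrees with the geometry. Descending and gripping.

```bash

python3 -m pendant '{"xyz":[[0.001,0,-0.04],[0.0,0,-0.025],[0,0,-0.010]],"turn":[0,0,0]}'
python3 d.py 0.699 0.009 0.246 -3.1
python3 -m pendant '{"xyz":[[0,0,0],[0,0,0],[0,0,0],[0,0,0]],"turn":[0,0,0,0]}' 0 25
python3 d.py 0.699 0.009 0.246 -3.1
```

```text
time_s: 38.6
tool_pos: [0.7015, 0.0094, 0.2518]
tool_rot: [104.0, 85.0, 10.9]
force: [-0.4, 0.9, -0.1]
grip_width: 0.0522
t 38.6 p [0.7015 0.0094 0.2518] jawyaw -3.2 toolx [ 0.086  0.017 -0.996] toolz [-0.05 -1.   -0.02] F [-0.4  0.9 -0.1] w 0.0522 q7 -5.4
shift [-0.0025 -0.0004 -0.0058] n 0.1 turn 0.001 alt -3.14
time_s: 39.1
tool_pos: [0.7024, 0.0094, 0.2561]
tool_rot: [103.7, 84.7, 10.6]
force: [-6.8, 0.3, -2.6]
grip_width: 0.0203
t 39.1 p [0.7024 0.0094 0.2561] jawyaw -3.2 toolx [ 0.09   0.017 -0.996] toolz [-0.05 -1.   -0.02] F [-6.8  0.3 -2.6] w 0.0203 q7 -5.4
shift [-0.0034 -0.0004 -0.0101] n 0.2 turn 0.001 alt -3.14
```

```bash
python3 - <<'E'
import numpy as np
th=np.radians(np.arange(0,118,10)-20); th=np.append(th[:-1],np.radians(90))
x=.140-.21*np.sin(th); z=.069+.21*np.cos(th)
X=.483+.9985*x+.0028; Y=.0204-.054*x
for t,a,b,c,d in zip(np.degrees(th)+20,X,Y,z,np.vstack([[0,0,0],np.diff(np.c_[X,Y,z],axis=0)])): print(round(t),np.round([a,b,c],3),np.round(d,4))
E
```

```text
0 [0.697 0.009 0.266] [0. 0. 0.]
10 [0.662 0.011 0.276] [-0.0353  0.0019  0.0095]
20 [0.626 0.013 0.279] [-0.0364  0.002   0.0032]
30 [0.589 0.015 0.276] [-0.0364  0.002  -0.0032]
40 [0.554 0.017 0.266] [-0.0353  0.0019 -0.0095]
50 [0.521 0.019 0.251] [-0.0331  0.0018 -0.0155]
60 [0.491 0.02  0.23 ] [-0.0299  0.0016 -0.021 ]
70 [0.465 0.022 0.204] [-0.0258  0.0014 -0.0259]
80 [0.444 0.023 0.174] [-0.021   0.0011 -0.03  ]
90 [0.429 0.023 0.141] [-0.0154  0.0008 -0.0332]
100 [0.419 0.024 0.105] [-0.0095  0.0005 -0.0354]
110 [0.416 0.024 0.069] [-0.0032  0.0002 -0.0365]
```

The handle ends at a radius of about 0.417 m at the stop, inside the arm's reach limit. I'll push with the outer tip of the base-side finger instead, keeping the TCP about 30 mm further out. Releasing and moving behind the handle.

```bash

python3 -m pendant '{"xyz":[[0,0,0],[0,0,0],[0,0,0]],"turn":[0,0,0]}' 0.6
python3 -m pendant '{"xyz":[[0,0,0.04],[0,0,0.03],[0.027,0,0.0],[0.027,0,0.0],[0,0,0],[0,0,0]],"turn":[0,0,0,0,0,0]}'
python3 d.py 0.758 0.009 0.25 -3.1
```

```text
time_s: 39.48
tool_pos: [0.7029, 0.0094, 0.2567]
tool_rot: [103.5, 84.6, 10.4]
force: [1.3, -0.0, 0.5]
grip_width: 0.0424
time_s: 40.22
tool_pos: [0.7577, 0.0094, 0.3292]
tool_rot: [103.4, 84.6, 10.3]
force: [0.1, 0.5, 0.6]
grip_width: 0.0525
t 40.23 p [0.7577 0.0094 0.3292] jawyaw -3.2 toolx [ 0.093  0.017 -0.996] toolz [-0.05 -1.   -0.02] F [0.1 0.5 0.6] w 0.0525 q7 -5.2
shift [ 0.0003 -0.0004 -0.0792] n 1.3 turn 0.002 alt -3.14
```

```bash

python3 -m pendant '{"xyz":[[0,0,-0.03],[0,0,-0.03],[0,0,-0.018]],"turn":[0,0,0]}'
python3 - <<'E'
from h import *
st(); im,C=snap('wrist'); save(im[150:320],'w12.png'); im,C=snap('scene'); save(im[80:330,200:460],'s12.png',3)
E
```

```text
time_s: 40.6
tool_pos: [0.7566, 0.0093, 0.2528]
tool_rot: [103.1, 84.3, 10.0]
force: [0.0, 0.3, -0.2]
grip_width: 0.0522
t 40.6 p [0.7566 0.0093 0.2528] jawyaw -3.2 toolx [ 0.097  0.017 -0.995] toolz [-0.05 -1.   -0.02] F [ 0.   0.3 -0.2] w 0.0522 q7 -5.1
```

View pics/w12.png

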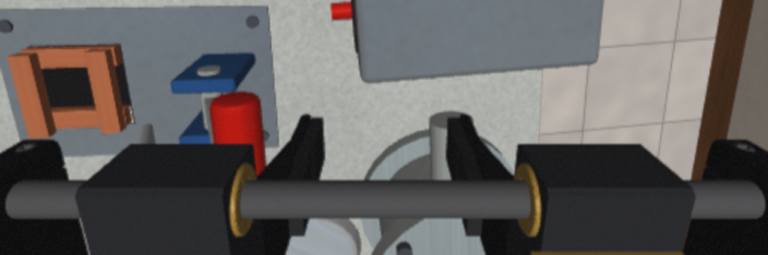

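View pics/s12.png

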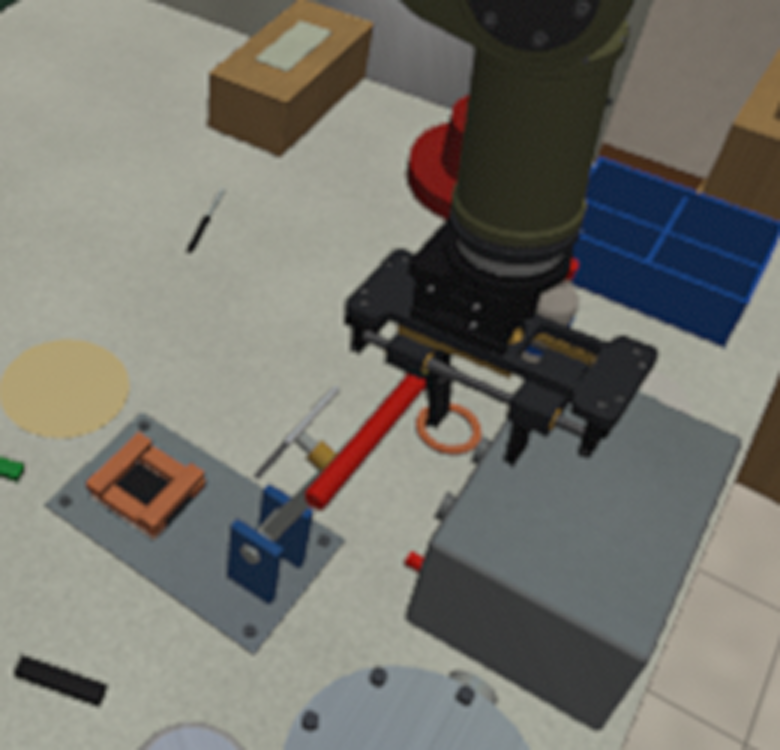

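```bash
cat > lev.py <<'E'
import sys; from h import *
# TCP waypoints for pushing the handle with the near finger, by lever angle
def wp(t):
    f=np.radians(t-20); x=.140-.21*np.sin(f); z=.069+.21*np.cos(f)
    X=.483+.9985*x+.0028; Y=.0204-.054*x
    F=t-20; low=.012*np.clip((45-F)/45,0,1.3)
    dx=.033+.009*np.cos(f)-(.004*np.clip((F-50)/40,0,1)); dz=.009*np.sin(f)+.003-low
    return np.array([X+dx,Y,z+dz])
if __name__=='__main__':
    a=[float(v) for v in sys.argv[1:]]; o=st(); p=o['tool_pos']
    for t in a:
        w=wp(t); print(t,np.round(w,4),'step',np.round(w-p,4)); p=w
E
python3 lev.py 0 8 16 24 32 40 48 56 64 72 80 88 96 104 110
```

```text
t 40.7 p [0.7561 0.0093 0.2515] jawyaw -3.2 toolx [ 0.095  0.017 -0.995] toolz [-0.05 -1.   -0.02] F [ 0.   0.6 -0.8] w 0.0517 q7 -5.1
0.0 [0.7388 0.009  0.2507] step [-0.0173 -0.0003 -0.0009]
8.0 [0.711  0.0105 0.2603] step [-0.0278  0.0015  0.0097]
16.0 [0.6822 0.012  0.2678] step [-0.0288  0.0016  0.0075]
24.0 [0.6529 0.0136 0.2712] step [-0.0293  0.0016  0.0034]
32.0 [0.6238 0.0152 0.2705] step [-0.0291  0.0016 -0.0007]
40.0 [0.5953 0.0167 0.2657] step [-0.0285  0.0015 -0.0047]
48.0 [0.5681 0.0182 0.2571] step [-0.0272  0.0014 -0.0086]
56.0 [0.5426 0.0195 0.2448] step [-0.0255  0.0013 -0.0123]
64.0 [0.5194 0.0207 0.229 ] step [-0.0232  0.0012 -0.0157]
72.0 [0.4987 0.0218 0.2084] step [-0.0207  0.0011 -0.0207]
80.0 [0.4805 0.0227 0.1848] step [-0.0182  0.0009 -0.0236]
88.0 [0.4657 0.0234 0.159 ] step [-0.0148  0.0007 -0.0258]
96.0 [0.4547 0.0238 0.1315] step [-0.011   0.0005 -0.0275]
104.0 [0.4476 0.0241 0.1029] step [-0.0071  0.0003 -0.0286]
110.0 [0.4449 0.0242 0.081 ] step [-0.0027  0.0001 -0.0219]
```

```bash

python3 -m pendant '{"xyz":[[-0.017,0,0],[-0.028,0.0015,0.0095],[-0.029,0.0015,0.0075],[-0.029,0.0015,0.0035],[-0.029,0.0015,-0.0005]],"turn":[0,0,0,0,0]}'
python3 lev.py 32 40 48 56 64
```

```text
time_s: 41.32
tool_pos: [0.6333, 0.0149, 0.2821]
tool_rot: [100.8, 82.5, 7.6]
force: [6.2, -0.5, -0.6]
grip_width: 0.0524
t 41.33 p [0.6333 0.0149 0.2821] jawyaw -3.3 toolx [ 0.129  0.017 -0.992] toolz [-0.05 -1.   -0.02] F [ 6.2 -0.5 -0.6] w 0.0524 q7 -6.5
32.0 [0.6238 0.0152 0.2705] step [-0.0095  0.0003 -0.0117]
40.0 [0.5953 0.0167 0.2657] step [-0.0285  0.0015 -0.0047]
48.0 [0.5681 0.0182 0.2571] step [-0.0272  0.0014 -0.0086]
56.0 [0.5426 0.0195 0.2448] step [-0.0255  0.0013 -0.0123]
64.0 [0.5194 0.0207 0.229 ] step [-0.0232  0.0012 -0.0157]
```

```bash

python3 -m pendant '{"xyz":[[-0.014,0,-0.010],[-0.028,0.0015,-0.006],[-0.028,0.0015,-0.009]],"turn":[0,0,0]}'
python3 lev.py 48 56 64 72 80
```

```text
time_s: 41.7
tool_pos: [0.571, 0.0177, 0.2688]
tool_rot: [99.6, 80.7, 6.4]
force: [5.5, -0.4, 2.2]
grip_width: 0.0524
t 41.7 p [0.571  0.0177 0.2688] jawyaw -3.3 toolx [ 0.16   0.018 -0.987] toolz [-0.05 -1.   -0.03] F [ 5.5 -0.4  2.2] w 0.0524 q7 -7.4
48.0 [0.5681 0.0182 0.2571] step [-0.0029  0.0004 -0.0117]
56.0 [0.5426 0.0195 0.2448] step [-0.0255  0.0013 -0.0123]
64.0 [0.5194 0.0207 0.229 ] step [-0.0232  0.0012 -0.0157]
72.0 [0.4987 0.0218 0.2084] step [-0.0207  0.0011 -0.0207]
80.0 [0.4805 0.0227 0.1848] step [-0.0182  0.0009 -0.0236]
```

```bash

python3 -m pendant '{"xyz":[[-0.028,0.0015,-0.022],[-0.03,0.0015,-0.024]],"turn":[0,0]}'
python3 lev.py 64 72 80 88 96
```

```text
time_s: 41.95
tool_pos: [0.5195, 0.0208, 0.234]
tool_rot: [99.1, 79.2, 5.9]
force: [6.3, -1.5, 3.7]
grip_width: 0.0521
t 41.95 p [0.5195 0.0208 0.234 ] jawyaw -3.4 toolx [ 0.186  0.019 -0.982] toolz [-0.05 -1.   -0.03] F [ 6.3 -1.5  3.7] w 0.0521 q7 -8.2
64.0 [0.5194 0.0207 0.229 ] step [-0.0001 -0.0001 -0.0049]
72.0 [0.4987 0.0218 0.2084] step [-0.0207  0.0011 -0.0207]
80.0 [0.4805 0.0227 0.1848] step [-0.0182  0.0009 -0.0236]
88.0 [0.4657 0.0234 0.159 ] step [-0.0148  0.0007 -0.0258]
96.0 [0.4547 0.0238 0.1315] step [-0.011   0.0005 -0.0275]
```

```bash

python3 -m pendant '{"xyz":[[-0.02,0.001,-0.024],[-0.018,0.001,-0.024],[-0.014,0.001,-0.026]],"turn":[0,0,0]}'
python3 lev.py 88 96 104 110
python3 - <<'E'
from h import *
im,C=snap('scene'); save(im[80:330,150:410],'s13.png',3)
E
```

```text
time_s: 42.32
tool_pos: [0.4743, 0.0238, 0.1727]
tool_rot: [98.6, 77.6, 5.4]
force: [-1.8, -0.8, 7.4]
grip_width: 0.0526
t 42.33 p [0.4743 0.0238 0.1727] jawyaw -3.5 toolx [ 0.214  0.02  -0.977] toolz [-0.05 -1.   -0.03] F [-1.8 -0.8  7.4] w 0.0526 q7 -9.1
88.0 [0.4657 0.0234 0.159 ] step [-0.0085 -0.0005 -0.0137]
96.0 [0.4547 0.0238 0.1315] step [-0.011   0.0005 -0.0275]
104.0 [0.4476 0.0241 0.1029] step [-0.0071  0.0003 -0.0286]
110.0 [0.4449 0.0242 0.081 ] step [-0.0027  0.0001 -0.0219]
```

View pics/s13.png

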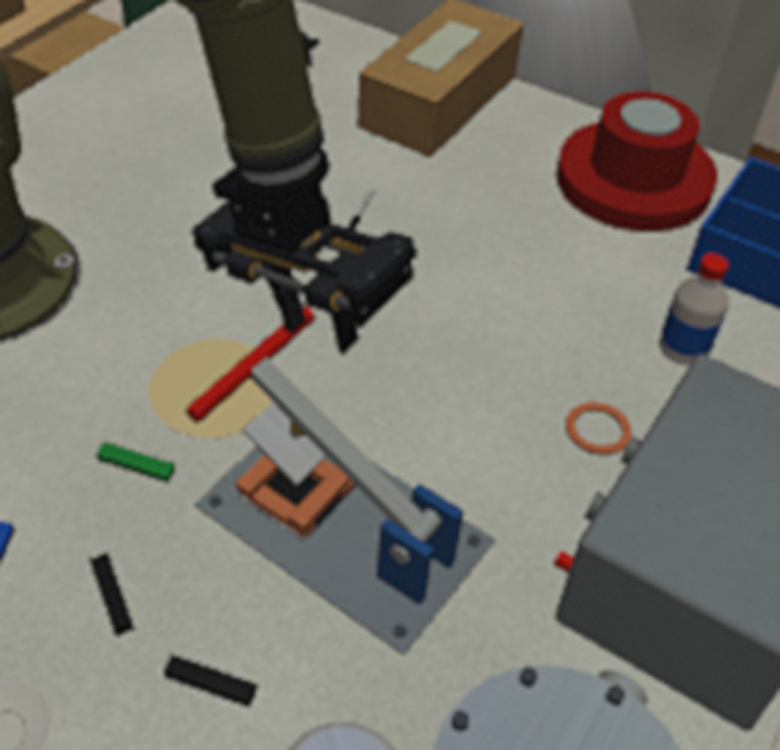

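```bash

python3 -m pendant '{"xyz":[[-0.010,0,-0.03],[-0.010,0,-0.03]],"turn":[0,0]}'
python3 lev.py 96 104 110
python3 -m pendant '{"xyz":[[-0.005,0,-0.025],[-0.003,0,-0.015]],"turn":[0,0]}'
python3 lev.py 110
```

```text
time_s: 42.62
tool_pos: [0.4596, 0.0249, 0.1181]
tool_rot: [98.8, 76.7, 5.5]
force: [0.2, -0.2, 7.0]
grip_width: 0.0522
t 42.62 p [0.4596 0.0249 0.1181] jawyaw -3.5 toolx [ 0.23   0.022 -0.973] toolz [-0.05 -1.   -0.04] F [ 0.2 -0.2  7. ] w 0.0522 q7 -9.5
96.0 [0.4547 0.0238 0.1315] step [-0.0049 -0.001   0.0135]
104.0 [0.4476 0.0241 0.1029] step [-0.0071  0.0003 -0.0286]
110.0 [0.4449 0.0242 0.081 ] step [-0.0027  0.0001 -0.0219]
time_s: 42.88
tool_pos: [0.459, 0.0255, 0.0847]
tool_rot: [98.7, 75.7, 5.4]
force: [3.9, -1.2, 8.7]
grip_width: 0.0525
t 42.88 p [0.459  0.0255 0.0847] jawyaw -3.5 toolx [ 0.247  0.023 -0.969] toolz [-0.05 -1.   -0.04] F [ 3.9 -1.2  8.7] w 0.0525 q7 -9.8
110.0 [0.4449 0.0242 0.081 ] step [-0.0141 -0.0013 -0.0037]
```

```bash

python3 - <<'E'
from h import *
im,C=snap('scene'); save(im[80:330,150:410],'s14.png',3)
print(readout.get_obs()['qpos'].round(1))
for d in pinpoint('scene','grip_left')[:2]: print(round(d['score'],2),np.round(toworld(C,d['at']),4))
E
```

```text
[-4.100e+00 -8.300e+00 -2.500e+00  1.302e+02 -1.000e-01  4.370e+01
 -9.800e+00]
0.76 [0.4159 0.0198 0.0711]
```

View pics/s14.png

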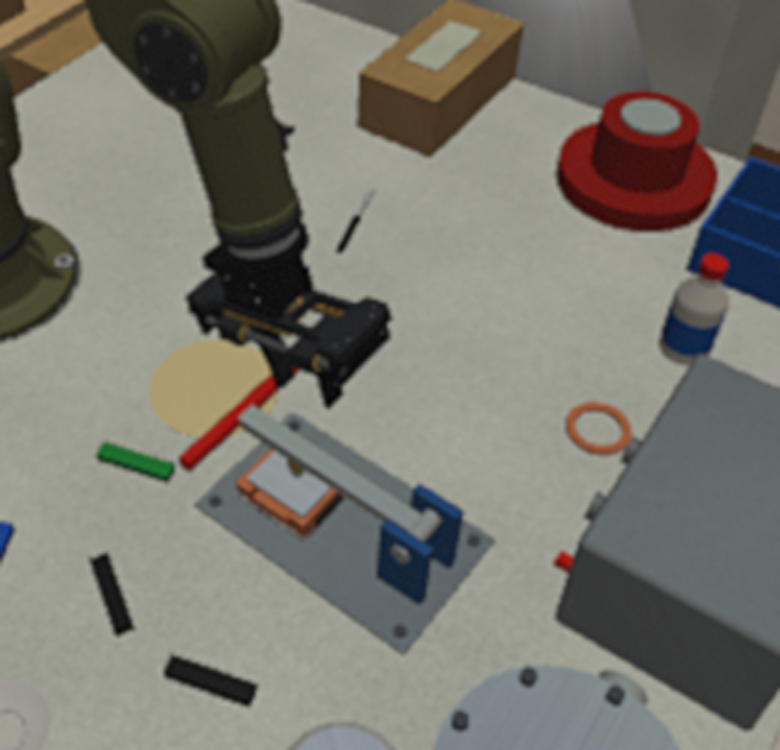

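```bash

python3 -m pendant '{"xyz":[[-0.006,0,-0.004],[-0.003,0,-0.003]],"turn":[0,0]}'
python3 - <<'E'
from h import *
st()
im,C=snap('scene'); print([ (round(d['score'],2),np.round(toworld(C,d['at']),4)) for d in pinpoint('scene','grip_left')[:1]])
im,C=snap('top'); print([ (round(d['score'],2),np.round(toworld(C,d['at']),4)) for d in pinpoint('top','grip_right')[:1]])
im,C=snap('scene'); print([ (round(d['score'],2),np.round(toworld(C,d['at']),4)) for d in pinpoint('scene','grip_right')[:1]])
E
```

```text
time_s: 43.22
tool_pos: [0.4618, 0.0258, 0.0878]
tool_rot: [98.5, 74.2, 5.2]
force: [4.1, -0.6, 5.6]
grip_width: 0.052
t 43.23 p [0.4618 0.0258 0.0878] jawyaw -3.6 toolx [ 0.27   0.025 -0.962] toolz [-0.05 -1.   -0.04] F [ 4.1 -0.6  5.6] w 0.052 q7 -9.9
[(0.89, array([0.4171, 0.0201, 0.0822]))]
[(0.57, array([ 0.41  , -0.0819,  0.0797]))]
[(0.68, array([ 0.4139, -0.081 ,  0.0844]))]
```

```bash

python3 -m pendant '{"xyz":[[-0.01,0,-0.022],[-0.005,0,-0.015],[-0.004,0,-0.012]],"turn":[0,0,0]}'
python3 - <<'E'
from h import *
st()
im,C=snap('scene'); print([ (round(d['score'],2),np.round(toworld(C,d['at']),4)) for d in pinpoint('scene','grip_left')[:1]+pinpoint('scene','grip_right')[:1]])
save(im[130:300,190:350],'s15.png',4)
print(readout.get_obs()['qpos'].round(1))
E
```

```text
time_s: 43.9
tool_pos: [0.4691, 0.0271, 0.0596]
tool_rot: [98.3, 71.0, 5.0]
force: [5.9, -0.5, 9.1]
grip_width: 0.0521
t 43.9 p [0.4691 0.0271 0.0596] jawyaw -3.7 toolx [ 0.324  0.029 -0.946] toolz [-0.05 -1.   -0.05] F [ 5.9 -0.5  9.1] w 0.0521 q7 -10.5
[(0.7, array([0.4142, 0.0232, 0.0704])), (0.6, array([ 0.4154, -0.0809,  0.0707]))]
[ -4.1  -7.7  -2.8 134.1   0.4  34.6 -10.5]
```

View pics/s15.png

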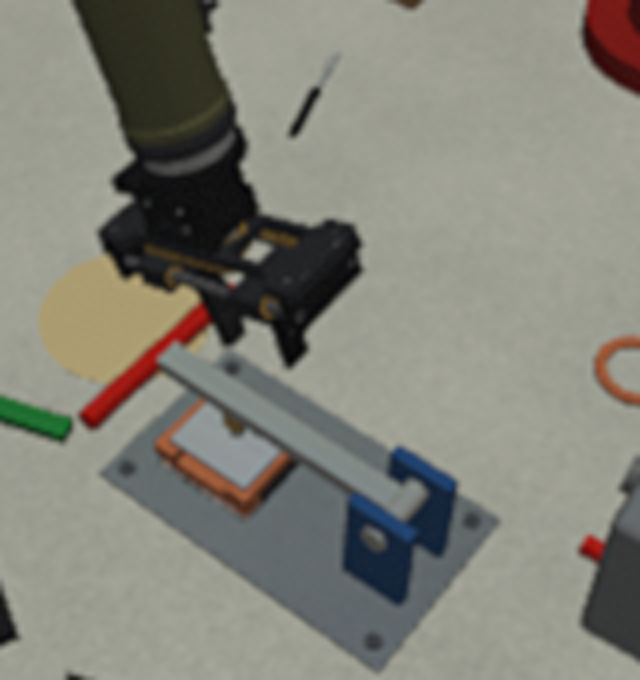

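Both grip points read z ≈ 0.0705, so the lever is at its stop. Now following it back along its arc.

```bash

python3 -m pendant '{"xyz":[[0.009,0,0.06],[0.024,-0.001,0.053],[0.038,-0.002,0.044]],"turn":[0,0,0]}'
python3 - <<'E'
from h import *
st()
E
```

```text
time_s: 44.42
tool_pos: [0.5431, 0.0241, 0.2212]
tool_rot: [98.2, 70.4, 5.0]
force: [1.9, -0.2, 0.2]
grip_width: 0.0519
t 44.42 p [0.5431 0.0241 0.2212] jawyaw -3.7 toolx [ 0.334  0.029 -0.942] toolz [-0.05 -1.   -0.05] F [ 1.9 -0.2  0.2] w 0.0519 q7 -8.5
```

```bash

python3 -m pendant '{"xyz":[[0.052,-0.003,0.033],[0.056,-0.003,0.014],[0.058,-0.003,0.0],[0.045,-0.002,-0.01],[0.025,0,0],[0,0,0]],"turn":[0,0,0,0,0,0]}'
python3 - <<'E'
from h import *
st()
im,C=snap('scene'); print([ (round(d['score'],2),np.round(toworld(C,d['at']),4)) for d in pinpoint('scene','grip_left')[:1]+pinpoint('scene','grip_right')[:1]])
save(im[80:330,150:470],'s16.png',2.5)
E
```

```text
time_s: 45.18
tool_pos: [0.7909, 0.0126, 0.2749]
tool_rot: [98.1, 69.2, 4.8]
force: [-0.6, 0.1, -0.9]
grip_width: 0.0523
t 45.17 p [0.7909 0.0126 0.2749] jawyaw -3.8 toolx [ 0.354  0.03  -0.935] toolz [-0.05 -1.   -0.05] F [-0.6  0.1 -0.9] w 0.0523 q7 -5.1
[(0.85, array([0.6977, 0.0059, 0.2687])), (0.64, array([ 0.6955, -0.0928,  0.265 ]))]
```

View pics/s16.png

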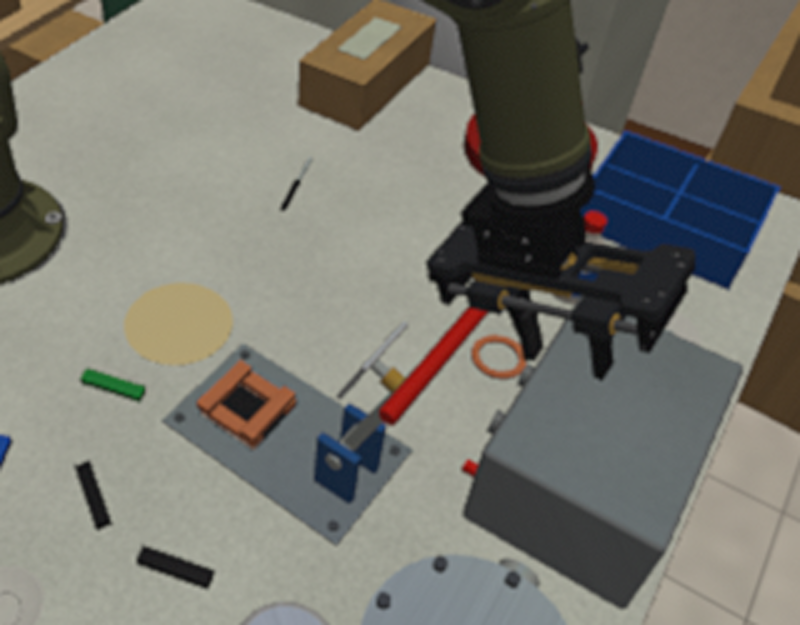

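The lever is home and the stack is intact. The load has tilted the tool by 0.35 rad. I can undo it by straddling the handle and pushing it back (+x) against its home stop, where the reaction tilts the tool the other way.

```bash

python3 -m pendant '{"xyz":[[0,0,0.05],[0,0,0.025],[-0.055,0,0.0],[-0.055,-0.002,0.0],[-0.008,0,0],[0,0,0]],"turn":[0,0,0,0,0,0]}' 0.8
python3 d.py 0.671 0.009 0.337 -3.1
```

```text
time_s: 46.08
tool_pos: [0.6619, 0.0112, 0.354]
tool_rot: [98.2, 69.2, 5.0]
force: [0.7, 0.5, 0.4]
grip_width: 0.0697
t 46.08 p [0.6619 0.0112 0.354 ] jawyaw -3.7 toolx [ 0.353  0.031 -0.935] toolz [-0.05 -1.   -0.05] F [0.7 0.5 0.4] w 0.0697 q7 -5.8
shift [ 0.0091 -0.0022 -0.017 ] n 0.3 turn 0.011 alt -3.13
```

```bash

python3 -m pendant '{"xyz":[[0.017,-0.001,-0.042],[0.014,-0.001,-0.035],[0.008,0,-0.02]],"turn":[0,0,0]}'
python3 - <<'E'
from h import *
st(); im,C=snap('wrist'); save(im[100:320],'w17.png')
E
```

```text
time_s: 46.45
tool_pos: [0.7056, 0.0094, 0.2598]
tool_rot: [98.1, 68.7, 5.0]
force: [-0.4, 0.1, -1.3]
grip_width: 0.0692
t 46.45 p [0.7056 0.0094 0.2598] jawyaw -3.7 toolx [ 0.363  0.031 -0.931] toolz [-0.05 -1.   -0.05] F [-0.4  0.1 -1.3] w 0.0692 q7 -5.1
```

View pics/w17.png

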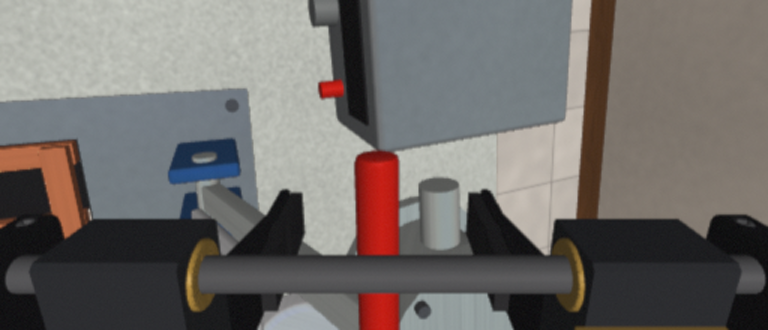

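```bash

python3 -m pendant '{"xyz":[[0.006,0,-0.006],[0.006,0,0],[0.006,0,0],[0.006,0,0],[0.006,0,0]],"turn":[0,0,0,0,0]}' 0.35
python3 -c "from h import *; st()"
python3 -m pendant '{"xyz":[[0.008,0,0],[0.008,0,0],[0.008,0,0],[0.008,0,0]],"turn":[0,0,0,0]}'
python3 -c "from h import *; st()"
```

```text
time_s: 47.12
tool_pos: [0.7185, 0.0103, 0.2411]
tool_rot: [98.9, 71.6, 5.8]
force: [-22.3, -0.2, 3.5]
grip_width: 0.0327
t 47.12 p [0.7185 0.0103 0.2411] jawyaw -3.5 toolx [ 0.314  0.032 -0.949] toolz [-0.05 -1.   -0.05] F [-22.3  -0.2   3.5] w 0.0327 q7 -4.8
time_s: 47.62
tool_pos: [0.7171, 0.0106, 0.2367]
tool_rot: [100.7, 76.1, 7.7]
force: [-32.2, -0.2, 13.8]
grip_width: 0.0307
t 47.62 p [0.7171 0.0106 0.2367] jawyaw -3.3 toolx [ 0.239  0.032 -0.971] toolz [-0.05 -1.   -0.04] F [-32.2  -0.2  13.8] w 0.0307 q7 -4.6
```

```bash

python3 -m pendant '{"xyz":[[0.006,0,0.003],[0.006,0,0.003],[0.006,0,0.003]],"turn":[0,0,0]}'
python3 -c "from h import *; st()"
python3 -m pendant '{"xyz":[[0.006,0,0.002],[0.006,0,0.002],[0.006,0,0.002]],"turn":[0,0,0]}'
python3 -c "from h import *; st()"
```

```text
time_s: 48.0
tool_pos: [0.714, 0.0106, 0.2362]
tool_rot: [102.6, 79.1, 9.6]
force: [-16.4, -0.5, -1.1]
grip_width: 0.0305
t 48.0 p [0.714  0.0106 0.2362] jawyaw -3.2 toolx [ 0.187  0.032 -0.982] toolz [-0.05 -1.   -0.04] F [-16.4  -0.5  -1.1] w 0.0305 q7 -4.5
time_s: 48.38
tool_pos: [0.7127, 0.0106, 0.235]
tool_rot: [105.7, 81.8, 12.8]
force: [-18.9, -0.4, 1.5]
grip_width: 0.0302
t 48.38 p [0.7127 0.0106 0.235 ] jawyaw -3.1 toolx [ 0.138  0.031 -0.99 ] toolz [-0.05 -1.   -0.04] F [-18.9  -0.4   1.5] w 0.0302 q7 -4.5
```

```bash

python3 -m pendant '{"xyz":[[0.006,0,0.002],[0.006,0,0.002],[0.006,0,0.002],[0.006,0,0.002],[0.006,0,0.002],[0.006,0,0.002]],"turn":[0,0,0,0,0,0]}'
python3 -c "from h import *; st()"
python3 -m pendant '{"xyz":[[0.006,0,0.002],[0.006,0,0.002],[0.006,0,0.002]],"turn":[0,0,0]}'
python3 -c "from h import *; st()"
```

```text
time_s: 49.12
tool_pos: [0.7094, 0.0106, 0.2332]
tool_rot: [132.5, 87.3, 39.7]
force: [-18.3, -0.1, -0.6]
grip_width: 0.031
t 49.12 p [0.7094 0.0106 0.2332] jawyaw -2.9 toolx [ 0.037  0.031 -0.999] toolz [-0.05 -1.   -0.03] F [-18.3  -0.1  -0.6] w 0.031 q7 -4.3
time_s: 49.5
tool_pos: [0.7075, 0.0106, 0.2324]
tool_rot: [-149.6, 88.1, 117.6]
force: [-17.8, 0.1, -1.6]
grip_width: 0.0311
t 49.5 p [0.7075 0.0106 0.2324] jawyaw -2.8 toolx [-0.016  0.03  -0.999] toolz [-0.05 -1.   -0.03] F [-17.8   0.1  -1.6] w 0.0311 q7 -4.3
```

Tilt is corrected to (-0.016, 0.03). Leaving the handle to look for the black bars.

```bash

python3 -m pendant '{"xyz":[[-0.006,0,0],[0,0,0]],"turn":[0,0]}' 0.6
python3 -m pendant '{"xyz":[[0,0,0.05],[0,0,0.05],[-0.03,0,0.02],[-0.05,-0.03,0],[-0.05,-0.06,0],[-0.04,-0.06,-0.02],[0,-0.06,-0.05],[0,-0.03,-0.05]],"turn":[0,0,0,-0.18,-0.18,-0.18,-0.18,-0.18]}' 0.5
python3 d.py 0.5366 -0.2326 0.1 -75
python3 - <<'E'
from h import *
im,C=snap('top'); save(im[100:300,230:420],'t18.png',4)
for b in bars(im,C,'black'): print(b)
im,C=snap('wrist'); save(im,'w18.png')
for b in bars(im,C,'black'): print('w',b)
im,C=snap('scene'); print([ (round(d['score'],2),np.round(toworld(C,d['at']),4)) for d in pinpoint('scene','grip_right')[:1]])
for d in pinpoint('scene','black1')[:6]: print(round(d['score'],2),np.round(toworld(C,d['at']),4))
E
```

```text
time_s: 49.75
tool_pos: [0.7022, 0.0108, 0.2333]
tool_rot: [-152.2, 88.1, 115.0]
force: [0.4, 0.1, -0.5]
grip_width: 0.0438
time_s: 50.75
tool_pos: [0.5505, -0.2031, 0.2597]
tool_rot: [158.4, 87.0, 12.8]
force: [0.7, 0.6, 0.1]
grip_width: 0.0438
t 50.75 p [ 0.5505 -0.2031  0.2597] jawyaw -55.6 toolx [ 0.051  0.012 -0.999] toolz [-0.82 -0.56 -0.05] F [0.7 0.6 0.1] w 0.0438 q7 -35.2
shift [-0.0139 -0.0295 -0.1597] n 2.6 turn -0.338 alt 2.804
(array([ 0.7759, -0.2108]), np.float64(93.8), 77, 25, [316.0, 120.0])
(array([ 0.37  , -0.7323]), np.float64(94.4), 98, 28, [474.0, 237.0])
w (array([ 0.542 , -0.2314]), np.float64(15.6), 78, 17, [266.0, 182.0])
[(0.91, array([ 0.6955, -0.0928,  0.2691]))]
0.75 [ 0.2961 -0.2608  0.0096]
0.63 [ 0.3302 -0.1018  0.0032]
0.6 [ 0.4158 -0.225   0.0076]
0.55 [ 0.2353 -0.3574  0.009 ]
```

View pics/t18.png

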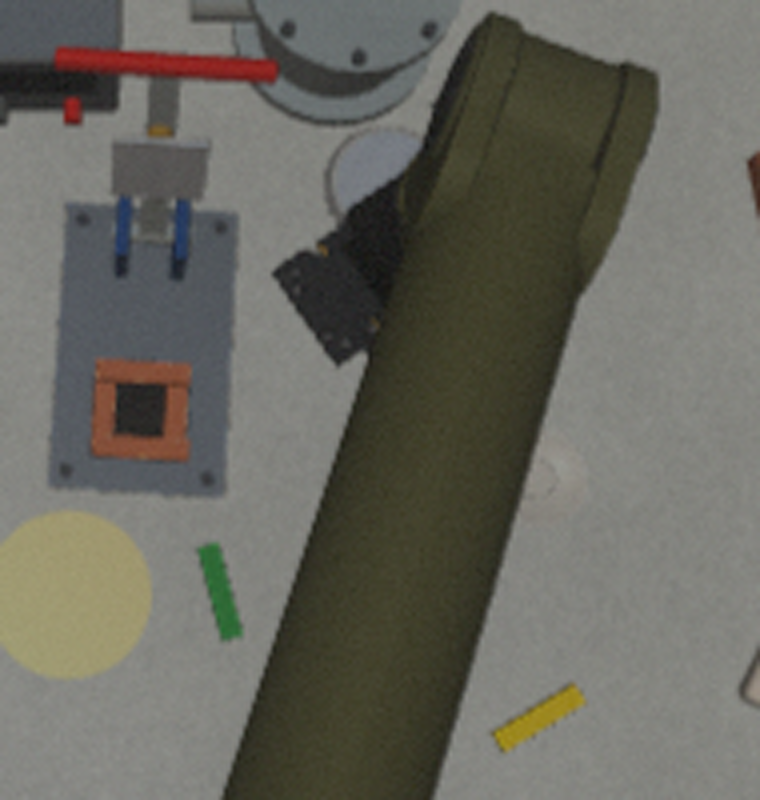

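View pics/w18.png

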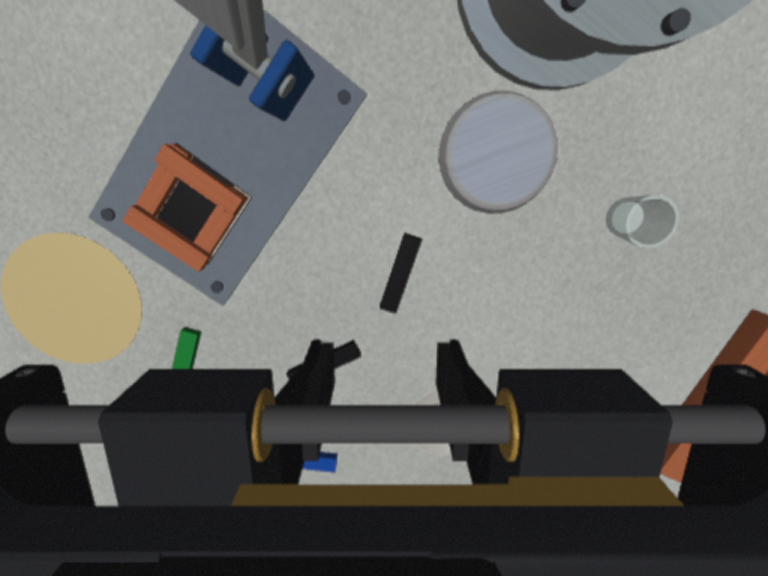

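Black bar at (401,273) in the wrist view; it is matt black, unlike the green and blue look-alikes also in view, so it is the one meant. The second black bar is at (325,358). Picking the first.

```bash

python3 -m pendant '{"xyz":[[-0.006,-0.015,-0.05],[-0.006,-0.014,-0.05],[0,0,-0.05],[0,0,-0.03],[0,0,0]],"turn":[-0.17,-0.168,0,0,0]}' 0.5
python3 - <<'E'
from h import *
im,C=snap('wrist')
for b in bars(im,C,'black'): print('w',b)
E
python3 d.py 0.539 -0.232 0.003 -74.7
```

```text
time_s: 51.62
tool_pos: [0.5528, -0.2209, 0.0888]
tool_rot: [158.5, 85.7, -5.2]
force: [0.6, -0.2, -0.0]
grip_width: 0.0433
w (array([ 0.5438, -0.2314]), np.float64(15.9), 79, 16, [262.0, 219.0])
t 51.67 p [ 0.5541 -0.2213  0.0906] jawyaw -73.7 toolx [ 0.078 -0.008 -0.997] toolz [-0.96 -0.28 -0.07] F [ 0.9  0.3 -0.1] w 0.0434 q7 -49.6
shift [-0.0151 -0.0107 -0.0876] n 1.4 turn -0.017 alt 3.125
```

```bash

python3 -m pendant '{"xyz":[[-0.012,-0.010,-0.04],[-0.002,0,-0.03],[0,0,0]],"turn":[-0.017,0,0]}' 0.5
python3 d.py 0.542 -0.2318 0.003 -74.5
python3 - <<'E'
from h import *
im,C=snap('wrist'); save(im[110:330],'w19.png')
for b in bars(im,C,'black'): print('w',b)
E
```

```text
time_s: 52.05
tool_pos: [0.5495, -0.2313, 0.0294]
tool_rot: [156.8, 84.5, -7.5]
force: [0.2, -1.2, 0.4]
grip_width: 0.0432
t 52.05 p [ 0.5495 -0.2313  0.0294] jawyaw -74.4 toolx [ 0.095 -0.012 -0.995] toolz [-0.96 -0.27 -0.09] F [ 0.2 -1.2  0.4] w 0.0432 q7 -47.5
shift [-0.0075 -0.0005 -0.0264] n 0.4 turn -0.002 alt 3.14
```

View pics/w19.png

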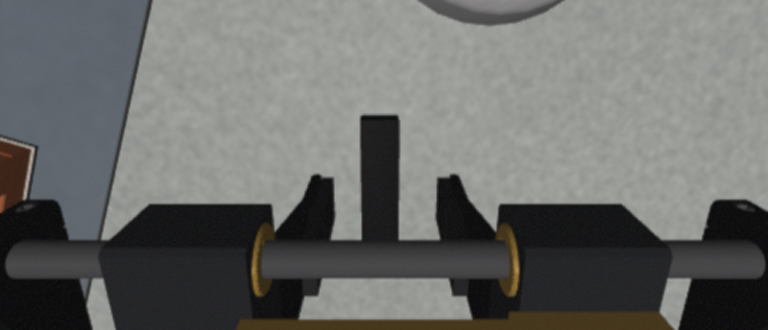

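```bash

python3 -m pendant '{"xyz":[[-0.007,0,-0.018],[-0.003,0,-0.008]],"turn":[0,0]}' 0.5
python3 d.py 0.542 -0.2318 0.003 -74.5
python3 -m pendant '{"xyz":[[-0.001,0,-0.001],[-0.001,0,-0.001],[-0.001,0,-0.001],[0,0,0]],"turn":[0,0,0,0]}' 0 25
python3 d.py 0.542 -0.2318 0.003 -74.5
```

```text
time_s: 52.35
tool_pos: [0.5443, -0.2327, 0.0084]
tool_rot: [155.8, 83.8, -8.5]
force: [-1.1, 0.1, -0.9]
grip_width: 0.0435
t 52.35 p [ 0.5443 -0.2327  0.0084] jawyaw -74.3 toolx [ 0.106 -0.016 -0.994] toolz [-0.96 -0.27 -0.1 ] F [-1.1  0.1 -0.9] w 0.0435 q7 -46.4
shift [-0.0023  0.0009 -0.0054] n 0.1 turn -0.003 alt 3.139
time_s: 52.85
tool_pos: [0.5413, -0.2328, 0.0057]
tool_rot: [155.8, 83.8, -8.4]
force: [-0.3, -0.1, -0.8]
grip_width: 0.0172
t 52.85 p [ 0.5413 -0.2328  0.0057] jawyaw -74.4 toolx [ 0.107 -0.016 -0.994] toolz [-0.96 -0.27 -0.1 ] F [-0.3 -0.1 -0.8] w 0.0172 q7 -46.3
shift [ 0.0007  0.001  -0.0027] n 0.0 turn -0.003 alt 3.139
```

```bash

python3 -m pendant '{"xyz":[[0,0,0.05],[-0.012,0.03,0.03],[-0.016,0.045,0],[-0.016,0.045,0],[-0.016,0.045,0],[0,0,0],[0,0,0]],"turn":[0,-0.08,-0.08,-0.08,-0.08,0,0]}'
python3 - <<'E'
from h import *
im,C=snap('wrist'); save(im,'w20.png')
E
python3 d.py 0.4813 -0.0625 0.034 -93.1
```

```text
time_s: 53.72
tool_pos: [0.4798, -0.0644, 0.089]
tool_rot: [157.1, 83.6, -26.2]
force: [0.4, 1.0, -0.5]
grip_width: 0.0174
t 53.77 p [ 0.4797 -0.0643  0.0889] jawyaw -93.4 toolx [ 0.099 -0.049 -0.994] toolz [-0.99  0.05 -0.1 ] F [-0.1 -0.1 -0.3] w 0.0174 q7 -92.4
shift [ 0.0016  0.0018 -0.0549] n 0.9 turn 0.006 alt -3.136
```

View pics/w20.png

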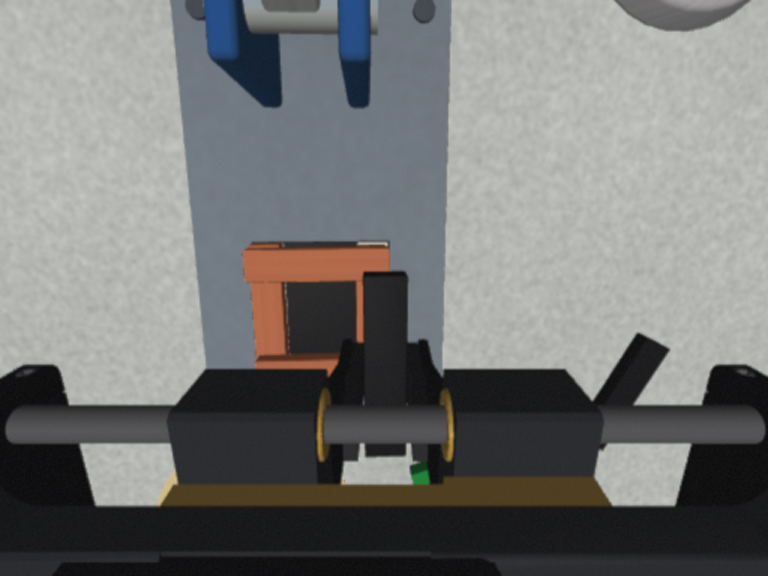

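```bash
python3 - <<'E'
from h import *
o=st(); C=cam('wrist',o); z=o['tool_pos'][2]+.0063
print(PF(C,[[385,273],[385,446],[364,300],[407,300]],z), 'tcp',PF(C,proj(C,o['tool_pos']),o['tool_pos'][2],1))
print('cu far bar',PF(C,[[246,247],[389,246],[245,281],[389,278]],.028))
E
```

```text
t 53.77 p [ 0.4797 -0.0643  0.0889] jawyaw -93.4 toolx [ 0.099 -0.049 -0.994] toolz [-0.99  0.05 -0.1 ] F [-0.1 -0.1 -0.3] w 0.0174 q7 -92.4
[[38.8, -33.4], [-36.3, -33.1], [28.1, -25.1], [27.8, -42.1]] tcp [[-1.5, -32.9]]
cu far bar [[42.4, 38.6], [42.2, -38.5], [23.8, 40.4], [24.5, -38.5]]
```

```bash

python3 -m pendant '{"xyz":[[0.001,0.002,-0.03],[0,0,-0.015]],"turn":[0,0]}'
python3 d.py 0.4813 -0.0625 0.034 -93.1
```

```text
time_s: 54.02
tool_pos: [0.4828, -0.0648, 0.0443]
tool_rot: [157.8, 83.5, -25.7]
force: [0.4, 0.2, -0.2]
grip_width: 0.0173
t 54.02 p [ 0.4828 -0.0648  0.0443] jawyaw -93.6 toolx [ 0.103 -0.049 -0.993] toolz [-0.99  0.06 -0.11] F [ 0.4  0.2 -0.2] w 0.0173 q7 -92.3
shift [-0.0015  0.0023 -0.0103] n 0.2 turn 0.009 alt -3.132
```

```bash

python3 -m pendant '{"xyz":[[-0.001,0.002,-0.007],[0,0.001,-0.004],[0,0,-0.001]],"turn":[0.009,0,0]}'
python3 d.py 0.4813 -0.0625 0.034 -93.1
```

```text
time_s: 54.4
tool_pos: [0.4819, -0.0635, 0.0334]
tool_rot: [157.2, 83.5, -25.9]
force: [-5.0, 1.3, 9.1]
grip_width: 0.0175
t 54.4 p [ 0.4819 -0.0635  0.0334] jawyaw -93.2 toolx [ 0.101 -0.049 -0.994] toolz [-0.99  0.05 -0.1 ] F [-5.   1.3  9.1] w 0.0175 q7 -92.0
shift [-0.0006  0.001   0.0006] n 0.0 turn 0.003 alt -3.139
```

```bash

python3 -m pendant '{"xyz":[[0,0,0],[0,0,0]],"turn":[0,0]}' 0.42
python3 -m pendant '{"xyz":[[0,0,0.04],[0,0,0.06],[0,0,0.06],[-0.01,-0.04,0.06],[-0.02,-0.06,0],[-0.02,-0.05,0]],"turn":[0,0,0,0.18,0.18,0.18]}' 0.5
python3 -m pendant '{"xyz":[[0,0,0],[0,0,0],[0,0,0],[0,0,0],[0,0,0],[0,0,0],[0,0,0],[0,0,0],[0,0,0]],"turn":[0.18,0.18,0.18,0.18,0.18,0.18,0.18,0.18,0.18]}'
python3 d.py 0.4124 -0.2204 0.1 59.4
python3 - <<'E'
from h import *
im,C=snap('wrist'); save(im,'w21.png')
for b in bars(im,C,'black'): print('w',b)
im,C=snap('top')
for b in bars(im,C,'black'): print('t',b)
E
```

```text
time_s: 54.65
tool_pos: [0.4833, -0.0638, 0.0347]
tool_rot: [157.8, 83.4, -25.3]
force: [0.1, 0.1, -0.2]
grip_width: 0.0305
time_s: 55.4
tool_pos: [0.441, -0.1907, 0.2522]
tool_rot: [155.2, 83.2, 0.8]
force: [0.3, -0.2, -0.5]
grip_width: 0.0434
time_s: 56.52
tool_pos: [0.4392, -0.1981, 0.2543]
tool_rot: [152.8, 83.0, 93.6]
force: [-0.0, -0.9, -0.6]
grip_width: 0.0436
t 56.52 p [ 0.4392 -0.1981  0.2543] jawyaw 30.7 toolx [-0.008  0.122 -0.992] toolz [ 0.51 -0.85 -0.11] F [-0.  -0.9 -0.6] w 0.0436 q7 57.3
shift [-0.0268 -0.0223 -0.1543] n 2.5 turn 0.502 alt -2.64
w (array([ 0.6346, -0.0569]), np.float64(4.9), 94, 28, [406.0, 165.0])
w (array([ 0.4143, -0.2187]), np.float64(149.5), 78, 17, [225.0, 184.0])
t (array([ 0.7765, -0.2088]), np.float64(92.1), 84, 25, [315.0, 120.0])
t (array([ 0.4828, -0.0665]), np.float64(176.8), 79, 18, [275.0, 202.0])
t (array([ 0.3676, -0.7288]), np.float64(97.4), 105, 31, [473.0, 237.0])
```

View pics/w21.png

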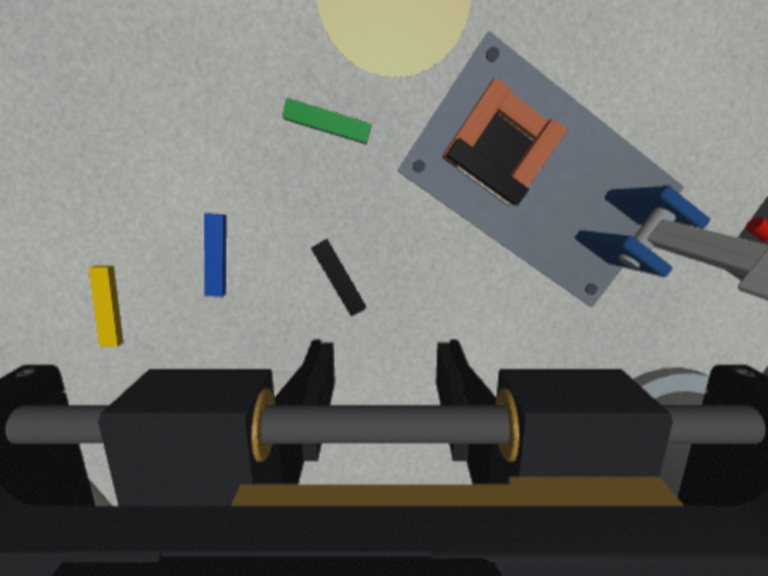

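The first black bar lies along the right edge at (487,172). The second is at (338,277), and there is no other black bar in view. Going for the second.

```bash

python3 -m pendant '{"xyz":[[-0.01,-0.008,-0.05],[-0.008,-0.007,-0.05],[-0.007,-0.006,-0.04],[0,0,-0.03],[0,0,0]],"turn":[0.17,0.17,0.162,0,0]}' 0.5
python3 - <<'E'
from h import *
im,C=snap('wrist')
for b in bars(im,C,'black'): print('w',b)
E
python3 d.py 0.4143 -0.2190 0.003 59.5
```

```text
time_s: 57.25
tool_pos: [0.4145, -0.2198, 0.0811]
tool_rot: [150.6, 83.1, 119.7]
force: [-0.3, 0.3, -0.5]
grip_width: 0.0438
w (array([ 0.413 , -0.2189]), np.float64(149.5), 78, 17, [252.0, 209.0])
t 57.3 p [ 0.4156 -0.2203  0.0825] jawyaw 59.0 toolx [-0.057  0.103 -0.993] toolz [ 0.86 -0.51 -0.1 ] F [ 0.7 -0.2  0.6] w 0.0432 q7 93.7
shift [-0.0013  0.0013 -0.0795] n 1.3 turn 0.008 alt -3.133
```

```bash

python3 -m pendant '{"xyz":[[-0.002,0.001,-0.04],[-0.001,0,-0.025]],"turn":[0.008,0]}' 0.5
python3 d.py 0.4133 -0.2190 0.004 59.5
```

```text
time_s: 57.55
tool_pos: [0.4178, -0.2211, 0.0214]
tool_rot: [145.3, 83.7, 114.9]
force: [-0.5, 0.3, 0.4]
grip_width: 0.0435
t 57.55 p [ 0.4178 -0.2211  0.0214] jawyaw 59.3 toolx [-0.046  0.1   -0.994] toolz [ 0.86 -0.5  -0.09] F [-0.5  0.3  0.4] w 0.0435 q7 97.8
shift [-0.0045  0.0021 -0.0174] n 0.3 turn 0.003 alt -3.139
```

```bash

python3 -m pendant '{"xyz":[[-0.004,0.002,-0.011],[-0.002,0.001,-0.006],[-0.001,0,-0.002]],"turn":[0,0,0]}' 0.5
python3 d.py 0.4133 -0.2190 0.004 59.5
python3 -m pendant '{"xyz":[[-0.001,0,-0.001],[-0.001,0,-0.001],[0,0,-0.001],[0,0,0]],"turn":[0,0,0,0]}' 0 25
python3 d.py 0.4133 -0.2190 0.004 59.5
```

```text
time_s: 57.92
tool_pos: [0.4129, -0.2186, 0.0046]
tool_rot: [143.5, 83.8, 112.9]
force: [-0.5, 0.8, 0.3]
grip_width: 0.0437
t 57.92 p [ 0.4129 -0.2186  0.0046] jawyaw 59.2 toolx [-0.042  0.099 -0.994] toolz [ 0.86 -0.5  -0.09] F [-0.5  0.8  0.3] w 0.0437 q7 98.6
shift [ 0.0004 -0.0004 -0.0006] n 0.0 turn 0.004 alt -3.137
time_s: 58.42
tool_pos: [0.4122, -0.2192, 0.0031]
tool_rot: [141.9, 83.9, 111.3]
force: [-0.4, -0.5, -0.5]
grip_width: 0.0176
t 58.42 p [ 0.4122 -0.2192  0.0031] jawyaw 59.2 toolx [-0.038  0.098 -0.994] toolz [ 0.86 -0.51 -0.08] F [-0.4 -0.5 -0.5] w 0.0176 q7 98.9
shift [0.0011 0.0002 0.0009] n 0.0 turn 0.005 alt -3.137
```

```bash

python3 -m pendant '{"xyz":[[0,0,0.05],[0,0,0.045],[0.018,0.054,0],[0.018,0.055,0],[0.018,0.055,0],[0.017,0.055,0],[0,0,0],[0,0,0]],"turn":[0,0,0.12,0.12,0.12,0.12,0,0]}'
python3 - <<'E'
from h import *
o=st();im,C=snap('wrist'); save(im,'w22.png')
E
python3 d.py 0.4847 -0.0005 0.032 86.9
```

```text
time_s: 59.42
tool_pos: [0.4842, 0.0053, 0.1017]
tool_rot: [141.4, 84.2, 138.9]
force: [0.3, -0.3, -0.9]
grip_width: 0.018
t 59.42 p [0.4842 0.0053 0.1017] jawyaw 87.4 toolx [-0.077  0.067 -0.995] toolz [ 1.   -0.04 -0.08] F [ 0.3 -0.3 -0.9] w 0.018 q7 91.2
t 59.48 p [0.4842 0.0058 0.1017] jawyaw 87.4 toolx [-0.077  0.068 -0.995] toolz [ 1.   -0.04 -0.08] F [-0.5  0.1 -0.4] w 0.0179 q7 91.2
shift [ 0.0005 -0.0063 -0.0697] n 1.1 turn -0.008 alt 3.134
```

View pics/w22.png

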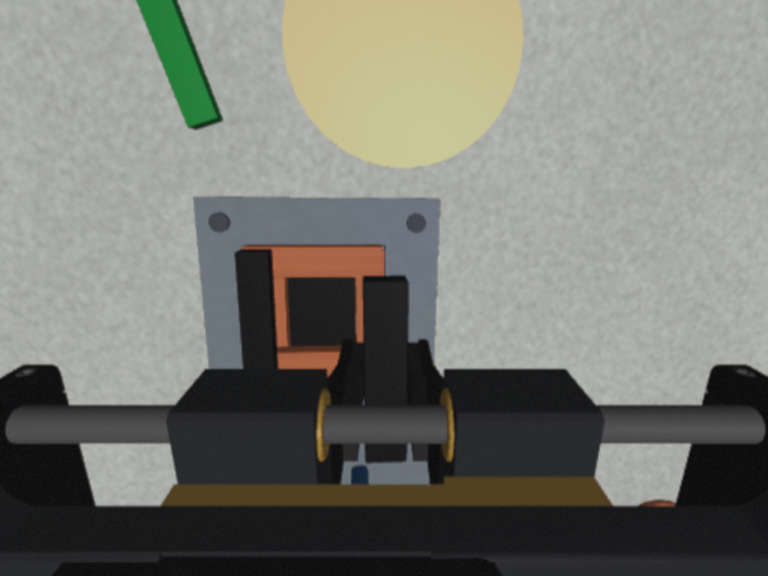

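```bash
python3 - <<'E'
from h import *
o=st(); C=cam('wrist',o); z=o['tool_pos'][2]+.009
print(PF(C,[[385,281],[385,448],[364,310],[408,310]],z), 'tcp',PF(C,proj(C,o['tool_pos']),o['tool_pos'][2],1))
print('black placed',PF(C,[[237,255],[270,254]],.04),'cu',PF(C,[[244,245],[384,246]],.028))
E
python3 -m pendant '{"xyz":[[0,-0.005,-0.035],[0,-0.001,-0.02]],"turn":[-0.008,0]}'
python3 d.py 0.4847 -0.0005 0.032 86.9
```

```text
t 59.48 p [0.4842 0.0058 0.1017] jawyaw 87.4 toolx [-0.077  0.068 -0.995] toolz [ 1.   -0.04 -0.08] F [-0.5  0.1 -0.4] w 0.0179 q7 91.2
[[-37.8, 36.1], [34.6, 36.8], [-26.3, 28.0], [-26.1, 45.3]] tcp [[-0.8, 37.3]]
black placed [[-37.4, -38.7], [-37.9, -21.3]] cu [[-41.2, -37.8], [-40.7, 41.0]]
time_s: 59.72
tool_pos: [0.4855, -0.0032, 0.0472]
tool_rot: [139.3, 84.3, 136.0]
force: [0.1, -1.3, -0.4]
grip_width: 0.0178
t 59.73 p [ 0.4855 -0.0032  0.0472] jawyaw 86.6 toolx [-0.071  0.069 -0.995] toolz [ 1.   -0.05 -0.08] F [ 0.1 -1.3 -0.4] w 0.0178 q7 93.6
shift [-0.0008  0.0027 -0.0152] n 0.2 turn 0.006 alt -3.136
```

```bash

python3 -m pendant '{"xyz":[[-0.002,0.002,-0.009],[-0.001,0,-0.005],[0,0,-0.002]],"turn":[0,0,0]}'
python3 d.py 0.4847 -0.0005 0.032 86.9
```

```text
time_s: 60.1
tool_pos: [0.481, -0.004, 0.0309]
tool_rot: [140.4, 84.2, 136.7]
force: [-4.9, 0.4, 14.1]
grip_width: 0.0175
t 60.1 p [ 0.481  -0.004   0.0309] jawyaw 86.2 toolx [-0.073  0.069 -0.995] toolz [ 1.   -0.06 -0.08] F [-4.9  0.4 14.1] w 0.0175 q7 93.9
shift [0.0037 0.0035 0.0011] n 0.1 turn 0.012 alt -3.13
```

```bash

python3 -m pendant '{"xyz":[[0.001,0.002,0.003],[0.001,0.003,0],[0,0,-0.003]],"turn":[0.012,0,0]}'
python3 d.py 0.4847 -0.0005 0.032 86.9
python3 -m pendant '{"xyz":[[0,0,0],[0,0,0]],"turn":[0,0]}' 0.42
python3 -m pendant '{"xyz":[[0,0,0.05],[0,0,0.06],[0,0,0.06],[0,0,0.05],[0,0,0]],"turn":[0,0,0,0,0]}'
python3 - <<'E'
from h import *
o=st();im,C=snap('wrist'); save(im[120:250,110:330],'w23.png',3.6)
E
```

```text
time_s: 60.48
tool_pos: [0.4847, 0.0014, 0.0326]
tool_rot: [138.6, 84.4, 135.7]
force: [-0.6, -0.6, -1.5]
grip_width: 0.0178
t 60.48 p [0.4847 0.0014 0.0326] jawyaw 86.9 toolx [-0.07   0.069 -0.995] toolz [ 1.   -0.05 -0.07] F [-0.6 -0.6 -1.5] w 0.0178 q7 94.0
shift [-0.     -0.0019 -0.0006] n 0.0 turn -0.001 alt 3.141
time_s: 60.72
tool_pos: [0.4847, 0.0015, 0.0324]
tool_rot: [138.7, 84.3, 135.8]
force: [0.5, 0.8, -0.6]
grip_width: 0.0306
time_s: 61.35
tool_pos: [0.4822, 0.0008, 0.2585]
tool_rot: [139.7, 84.3, 136.8]
force: [-0.3, 0.7, -0.8]
grip_width: 0.0365
t 61.35 p [0.4822 0.0008 0.2585] jawyaw 86.9 toolx [-0.072  0.068 -0.995] toolz [ 1.   -0.05 -0.08] F [-0.3  0.7 -0.8] w 0.0365 q7 87.4
```

View pics/w23.png

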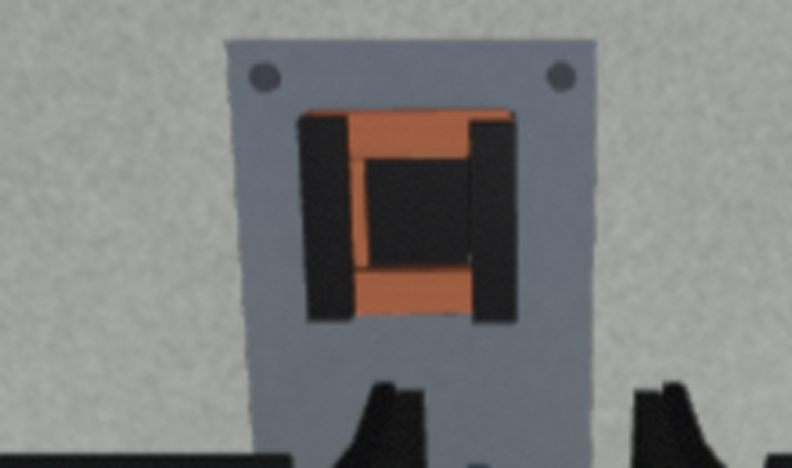

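Both black bars lie flush on the third layer, at (327,220) and (493,220) in the crop. Going to the handle, and first pre-tilting against the home stop.

```bash

python3 -m pendant '{"xyz":[[0,0,0.05],[0,0,0.05],[0.02,0.001,0.01],[0.035,0.001,0],[0.035,0.001,0],[0.035,0.001,0.0],[0.035,0.001,0],[0.035,0.001,0],[0.02,0.001,0],[0,0,0]],"turn":[-0.175,-0.175,-0.175,-0.175,-0.175,-0.175,-0.175,-0.175,-0.175,0]}' 0.7
python3 d.py 0.699 0.009 0.25 -3.1
python3 - <<'E'
from h import *
im,C=snap('wrist'); save(im[100:320],'w24.png')
for d in pinpoint('wrist','grip_left')[:1]: print(round(d['score'],2),np.round(toworld(C,d['at']),4))
E
```

```text
time_s: 62.65
tool_pos: [0.6967, 0.0077, 0.3483]
tool_rot: [155.6, 84.3, 59.3]
force: [0.0, -0.1, -0.9]
grip_width: 0.0609
t 62.65 p [0.6967 0.0077 0.3483] jawyaw -6.4 toolx [ 0.051  0.086 -0.995] toolz [-0.11 -0.99 -0.09] F [ 0.  -0.1 -0.9] w 0.0609 q7 0.0
shift [ 0.0023  0.0013 -0.0983] n 1.6 turn 0.057 alt -3.084
0.65 [0.7007 0.0059 0.2667]
```

View pics/w24.png

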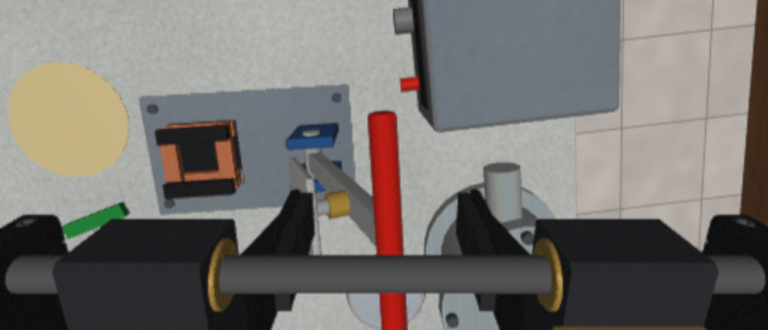

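```bash

python3 -m pendant '{"xyz":[[0.002,0.004,-0.04],[0.0,0.003,-0.03],[0,0,-0.02]],"turn":[0.057,0,0]}'
python3 -c "from h import *; st()"
python3 -m pendant '{"xyz":[[0.004,0,-0.004],[0.006,0,0],[0.006,0,0],[0.006,0,0]],"turn":[0,0,0,0]}' 0.35
python3 -c "from h import *; st()"
```

```text
time_s: 63.12
tool_pos: [0.6961, 0.0129, 0.2598]
tool_rot: [153.7, 84.1, 61.2]
force: [-0.0, -0.3, 0.9]
grip_width: 0.0607
t 63.12 p [0.6961 0.0129 0.2598] jawyaw -2.6 toolx [ 0.05   0.09  -0.995] toolz [-0.04 -0.99 -0.09] F [-0.  -0.3  0.9] w 0.0607 q7 4.6
time_s: 63.62
tool_pos: [0.7102, 0.0125, 0.2554]
tool_rot: [164.4, 84.4, 72.1]
force: [-29.8, 1.1, 5.3]
grip_width: 0.033
t 63.62 p [0.7102 0.0125 0.2554] jawyaw -2.4 toolx [ 0.03   0.093 -0.995] toolz [-0.04 -0.99 -0.09] F [-29.8   1.1   5.3] w 0.033 q7 5.2
```

```bash

python3 -m pendant '{"xyz":[[0.005,0,0],[0.005,0,0],[0.005,0,0],[0.005,0,0],[0.005,0,0]],"turn":[0,0,0,0,0]}'
python3 -c "from h import *; st()"
python3 -m pendant '{"xyz":[[0.006,0,0],[0.006,0,0],[0.006,0,0],[0.006,0,0]],"turn":[0,0,0,0]}'
python3 -c "from h import *; st()"
```

```text
time_s: 64.25
tool_pos: [0.7072, 0.0128, 0.2545]
tool_rot: [-154.5, 83.8, 113.3]
force: [-15.7, 0.1, 2.6]
grip_width: 0.0306
t 64.25 p [0.7072 0.0128 0.2545] jawyaw -2.1 toolx [-0.043  0.099 -0.994] toolz [-0.04 -0.99 -0.1 ] F [-15.7   0.1   2.6] w 0.0306 q7 5.5
time_s: 64.75
tool_pos: [0.7066, 0.0129, 0.2536]
tool_rot: [-131.8, 81.4, 136.0]
force: [-17.9, 0.9, 2.1]
grip_width: 0.031
t 64.75 p [0.7066 0.0129 0.2536] jawyaw -1.8 toolx [-0.108  0.104 -0.989] toolz [-0.04 -0.99 -0.1 ] F [-17.9   0.9   2.1] w 0.031 q7 5.5
```

```bash

python3 -m pendant '{"xyz":[[0.006,0,0],[0.006,0,0],[0.006,0,0]],"turn":[0,0,0]}'
python3 -m pendant '{"xyz":[[-0.005,0,0],[0,0,0],[0,0,0]],"turn":[0,0,0]}' 0.6
python3 -m pendant '{"xyz":[[0,0,0.04],[0,0,0.04],[0.03,-0.001,0.0],[0.03,-0.001,0.0],[0,0,0]],"turn":[0,0,0,0,0]}'
python3 d.py 0.762 0.012 0.243 -3.1
```

```text
time_s: 65.12
tool_pos: [0.7059, 0.013, 0.2529]
tool_rot: [-122.0, 78.9, 145.8]
force: [-19.5, -0.0, 1.6]
grip_width: 0.0305
time_s: 65.5
tool_pos: [0.7023, 0.0127, 0.2542]
tool_rot: [-122.4, 79.1, 145.5]
force: [-0.6, 0.2, -0.1]
grip_width: 0.0496
time_s: 66.12
tool_pos: [0.7655, 0.0114, 0.3383]
tool_rot: [-123.6, 79.5, 144.4]
force: [-0.4, 0.2, -0.4]
grip_width: 0.0523
t 66.12 p [0.7655 0.0114 0.3383] jawyaw -1.5 toolx [-0.149  0.106 -0.983] toolz [-0.04 -0.99 -0.1 ] F [-0.4  0.2 -0.4] w 0.0523 q7 2.5
shift [-0.0035  0.0006 -0.0953] n 1.5 turn -0.028 alt 3.114
```

```bash

python3 -m pendant '{"xyz":[[-0.003,0,-0.04],[0,0,-0.035],[0,0,-0.018]],"turn":[-0.028,0,0]}'
python3 lev.py 0 8 16 24
python3 - <<'E'
from h import *
im,C=snap('wrist'); save(im[150:320],'w25.png')
E
```

```text
time_s: 66.5
tool_pos: [0.7622, 0.0109, 0.2465]
tool_rot: [-124.8, 79.8, 141.6]
force: [-0.2, 0.9, -0.3]
grip_width: 0.0521
t 66.5 p [0.7622 0.0109 0.2465] jawyaw -3.1 toolx [-0.138  0.109 -0.984] toolz [-0.07 -0.99 -0.1 ] F [-0.2  0.9 -0.3] w 0.0521 q7 3.8
0.0 [0.7388 0.009  0.2507] step [-0.0235 -0.0019  0.0041]
8.0 [0.711  0.0105 0.2603] step [-0.0278  0.0015  0.0097]
16.0 [0.6822 0.012  0.2678] step [-0.0288  0.0016  0.0075]
24.0 [0.6529 0.0136 0.2712] step [-0.0293  0.0016  0.0034]
```

View pics/w25.png

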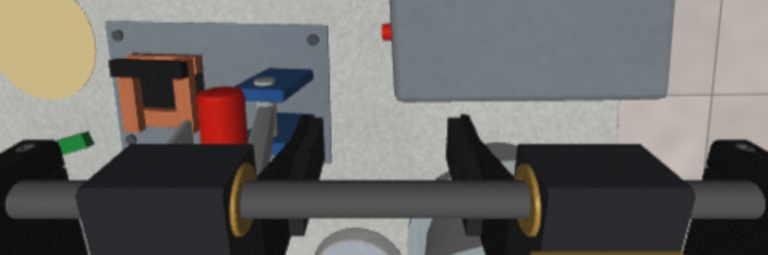

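```bash

python3 -m pendant '{"xyz":[[-0.023,0,-0.001],[-0.040,0.002,0.010],[-0.043,0.002,0.006],[-0.043,0.002,0.001]],"turn":[0,0,0,0]}'
python3 lev.py 32 44 56 68 80
```

```text
time_s: 67.05
tool_pos: [0.616, 0.0171, 0.2603]
tool_rot: [-128.4, 80.7, 138.1]
force: [8.7, 0.5, -6.7]
grip_width: 0.0521
t 67.05 p [0.616  0.0171 0.2603] jawyaw -3.1 toolx [-0.12   0.108 -0.987] toolz [-0.07 -0.99 -0.1 ] F [ 8.7  0.5 -6.7] w 0.0521 q7 3.2
32.0 [0.6238 0.0152 0.2705] step [ 0.0078 -0.0019  0.0102]
44.0 [0.5815 0.0175 0.2619] step [-0.0423  0.0023 -0.0086]
56.0 [0.5426 0.0195 0.2448] step [-0.0389  0.0021 -0.0171]
68.0 [0.5088 0.0213 0.2192] step [-0.0338  0.0018 -0.0256]
80.0 [0.4805 0.0227 0.1848] step [-0.0283  0.0014 -0.0344]
```

```bash

python3 -m pendant '{"xyz":[[-0.035,0.001,-0.003],[-0.039,0.001,-0.013]],"turn":[0,0]}'
python3 lev.py 56 68 80
python3 - <<'E'
from h import *
im,C=snap('scene'); print([ (n,round(d['score'],2),np.round(toworld(C,d['at']),4)) for n in('grip_left','grip_right') for d in pinpoint('scene',n)[:1]])
save(im[80:330,150:410],'s26.png',3)
E
```

```text
time_s: 67.3
tool_pos: [0.5452, 0.0193, 0.2478]
tool_rot: [-134.1, 81.5, 132.5]
force: [5.1, -0.3, 4.2]
grip_width: 0.0521
t 67.3 p [0.5452 0.0193 0.2478] jawyaw -3.1 toolx [-0.1    0.109 -0.989] toolz [-0.06 -0.99 -0.1 ] F [ 5.1 -0.3  4.2] w 0.0521 q7 0.9
56.0 [0.5426 0.0195 0.2448] step [-0.0025  0.0002 -0.003 ]
68.0 [0.5088 0.0213 0.2192] step [-0.0338  0.0018 -0.0256]
80.0 [0.4805 0.0227 0.1848] step [-0.0283  0.0014 -0.0344]
[('grip_left', 0.59, array([0.5072, 0.0162, 0.2394])), ('grip_right', 0.91, array([ 0.5022, -0.0828,  0.2424]))]
```

View pics/s26.png

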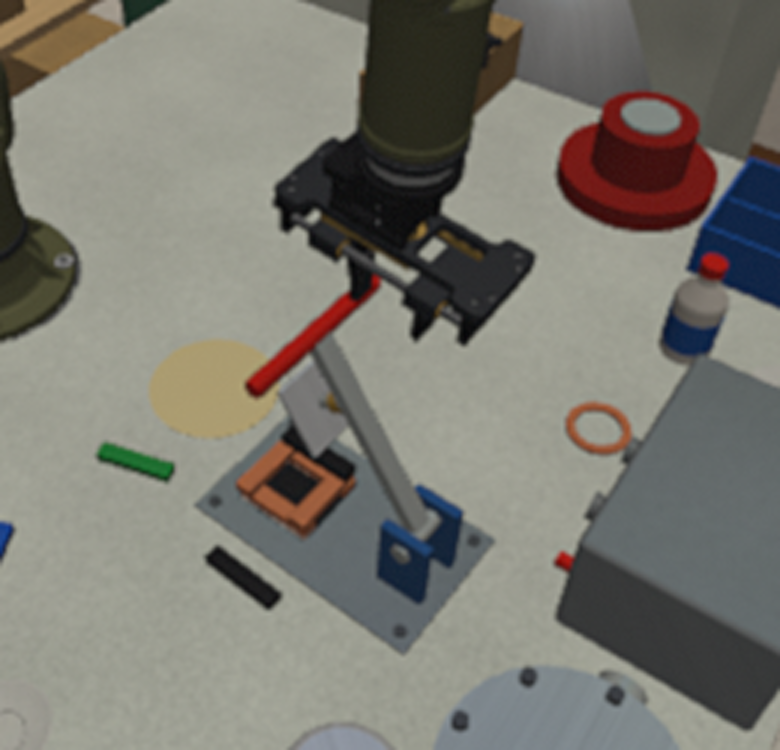

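A black bar now lies on the bench beside the plate at (245,578): it was knocked off the stack after I had seen both in place at 62.65 s. I'll bring the lever back home and re-lay it before pressing.

```bash

python3 -m pendant '{"xyz":[[0.039,-0.001,0.016],[0.043,-0.002,0.006],[0.043,-0.002,0.0],[0.043,-0.002,-0.006],[0.043,-0.001,-0.010],[0.03,0,0],[0,0,0]],"turn":[0,0,0,0,0,0,0]}'
python3 - <<'E'
from h import *
st()
im,C=snap('scene'); print([ (n,round(d['score'],2),np.round(toworld(C,d['at']),4)) for n in('grip_left','grip_right') for d in pinpoint('scene',n)[:1]])
for b in bars(im,C,'black',.012): print('s',b)
for d in pinpoint('scene','black1')[:6]: print(round(d['score'],2),np.round(toworld(C,d['at']),4))
im,C=snap('top'); save(im[150:260,220:350],'t27.png',6)
for b in bars(im,C,'black',.012): print('t',b)
E
```

```text
time_s: 68.32
tool_pos: [0.7968, 0.0118, 0.2589]
tool_rot: [-136.0, 81.6, 131.1]
force: [-0.4, -0.2, 0.3]
grip_width: 0.0522
t 68.33 p [0.7968 0.0118 0.2589] jawyaw -2.5 toolx [-0.096  0.11  -0.989] toolz [-0.05 -0.99 -0.1 ] F [-0.4 -0.2  0.3] w 0.0522 q7 3.9
[('grip_left', 0.93, array([0.6956, 0.0062, 0.2667])), ('grip_right', 0.71, array([ 0.6932, -0.0936,  0.2679]))]
s (array([0.4937, 0.5402]), np.float64(140.2), 75, 14, [339.0, 143.0])
s (array([-0.2596, -0.367 ]), np.float64(158.9), 63, 17, [2.0, 201.0])
s (array([0.4756, 0.0137]), np.float64(175.6), 85, 23, [256.0, 230.0])
s (array([ 0.5022, -0.1415]), np.float64(175.6), 78, 18, [231.0, 272.0])
0.77 [ 0.4876 -0.0029  0.0336]
0.72 [ 0.2375 -0.3565  0.0113]
0.7 [ 0.3312 -0.0958  0.0049]
0.58 [ 0.5014 -0.1394  0.0055]
0.52 [ 0.2966 -0.2609  0.0077]
t (array([ 0.7782, -0.1997]), np.float64(82.6), 93, 26, [313.0, 119.0])
t (array([ 0.4973, -0.1382]), np.float64(176.4), 76, 16, [296.0, 198.0])
t (array([ 0.3681, -0.7246]), np.float64(98.7), 103, 29, [472.0, 237.0])
```

View pics/t27.png

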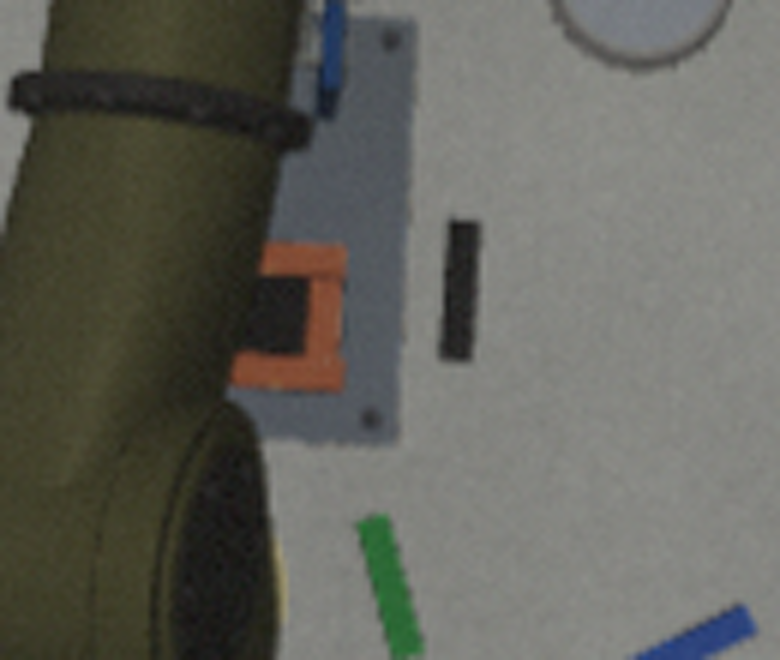

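```bash

python3 -m pendant '{"xyz":[[0,0,0.05],[0,0,0.04],[-0.06,0,0],[-0.06,0,0],[-0.06,0,0],[-0.06,-0.02,0],[-0.03,-0.045,0],[-0.027,-0.045,-0.04],[0,-0.04,-0.055],[0,0,-0.055]],"turn":[0,0,0,0,0,0,0,0,0,0]}' 0.5
python3 d.py 0.4995 -0.1395 0.1 86
```

```text
time_s: 69.82
tool_pos: [0.5042, -0.1321, 0.2157]
tool_rot: [-149.0, 82.4, 119.0]
force: [1.5, 0.8, -0.7]
grip_width: 0.0439
t 69.83 p [ 0.5042 -0.1321  0.2157] jawyaw -1.8 toolx [-0.064  0.116 -0.991] toolz [-0.04 -0.99 -0.11] F [ 1.5  0.8 -0.7] w 0.0439 q7 18.9
shift [-0.0047 -0.0074 -0.1157] n 1.9 turn 1.533 alt -1.609
```

```bash

python3 -m pendant '{"xyz":[[-0.002,-0.003,-0.05],[-0.002,-0.003,-0.05],[0,0,0],[0,0,0]],"turn":[0,0,0,0]}' 0.5
python3 -c "from h import *; st()"
python3 -m pendant '{"xyz":[[-0.001,0,0],[0,0,0],[0,0,0],[0,0,0],[0,0,0],[0,0,0],[0,0,0],[0,0,0],[0,0,0]],"turn":[0.17,0.17,0.17,0.17,0.17,0.17,0.17,0.17,0.17]}' 0.5
python3 d.py 0.4995 -0.1395 0.004 86
python3 - <<'E'
from h import *
im,C=snap('wrist'); save(im,'w28.png')
for b in bars(im,C,'black',.012): print('w',b)
E
```

```text
time_s: 70.32
tool_pos: [0.4966, -0.1365, 0.1154]
tool_rot: [-151.7, 82.2, 116.3]
force: [0.4, -0.3, 0.0]
grip_width: 0.0437
t 70.33 p [ 0.4966 -0.1365  0.1154] jawyaw -1.8 toolx [-0.06   0.122 -0.991] toolz [-0.04 -0.99 -0.12] F [ 0.4 -0.3  0. ] w 0.0437 q7 23.5
time_s: 71.45
tool_pos: [0.5119, -0.1368, 0.1436]
tool_rot: [-156.4, 84.4, -157.6]
force: [0.1, -0.2, -0.4]
grip_width: 0.0437
t 71.45 p [ 0.5119 -0.1368  0.1436] jawyaw 88.8 toolx [-0.09  -0.037 -0.995] toolz [ 1.   -0.02 -0.09] F [ 0.1 -0.2 -0.4] w 0.0437 q7 101.7
shift [-0.0124 -0.0027 -0.1396] n 2.2 turn -0.049 alt 3.092
w (array([0.4898, 0.0112]), np.float64(177.1), 86, 24, [401.0, 172.0])
w (array([ 0.4995, -0.1377]), np.float64(176.0), 78, 16, [260.0, 183.0])
```

View pics/w28.png

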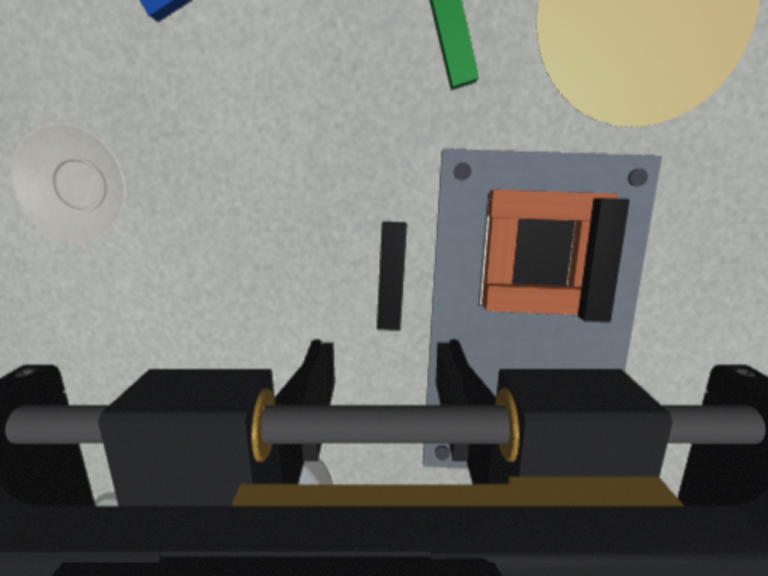

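Bar at (392,275) in the wrist view, close to the plate edge. Using a narrower opening so the finger stays off the plate.

```bash

python3 -m pendant '{"xyz":[[-0.012,-0.001,-0.04],[-0.001,0,-0.04],[0,0,-0.02],[0,0,0]],"turn":[-0.049,0,0,0]}' 0.36
python3 - <<'E'
from h import *
im,C=snap('wrist'); 
for b in bars(im,C,'black',.012): print('w',b)
save(im[110:330],'w29.png')
E
python3 d.py 0.4995 -0.138 0.004 86
```

```text
time_s: 72.0
tool_pos: [0.5066, -0.137, 0.0521]
tool_rot: [-151.5, 85.5, -155.8]
force: [-0.2, 0.2, 0.4]
grip_width: 0.0311
w (array([ 0.4983, -0.1376]), np.float64(175.6), 79, 17, [257.0, 209.0])
t 72.05 p [ 0.5075 -0.1372  0.053 ] jawyaw 85.8 toolx [-0.07  -0.032 -0.997] toolz [ 0.99 -0.08 -0.07] F [0.  0.5 0.1] w 0.0316 q7 100.7
shift [-0.008  -0.0008 -0.049 ] n 0.8 turn 0.004 alt -3.138
```

View pics/w29.png

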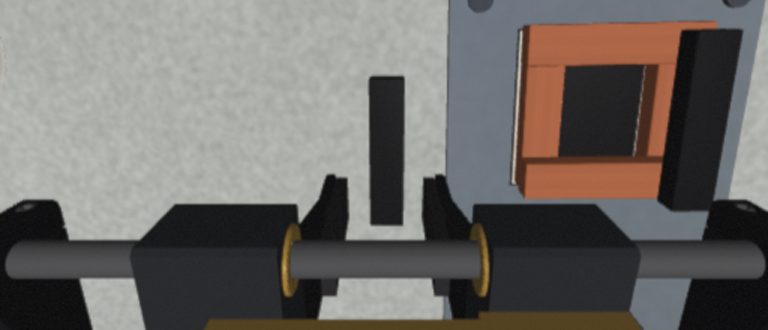

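```bash

python3 -m pendant '{"xyz":[[-0.008,-0.0005,-0.025],[-0.003,0,-0.015]],"turn":[0,0]}'
python3 d.py 0.4990 -0.138 0.005 86
python3 -m pendant '{"xyz":[[-0.001,0,-0.005],[-0.001,0,-0.001]],"turn":[0,0]}'
python3 d.py 0.4990 -0.138 0.005 86
```

```text
time_s: 72.3
tool_pos: [0.5014, -0.1382, 0.0175]
tool_rot: [-146.6, 86.1, -151.0]
force: [-0.6, 0.1, 0.6]
grip_width: 0.0313
t 72.3 p [ 0.5014 -0.1382  0.0175] jawyaw 85.7 toolx [-0.06  -0.033 -0.998] toolz [ 1.   -0.08 -0.06] F [-0.6  0.1  0.6] w 0.0313 q7 101.5
shift [-0.0024  0.0002 -0.0125] n 0.2 turn 0.006 alt -3.136
time_s: 72.55
tool_pos: [0.5007, -0.1382, 0.0126]
tool_rot: [-145.5, 86.2, -150.0]
force: [0.4, 0.2, 0.5]
grip_width: 0.0314
t 72.55 p [ 0.5007 -0.1382  0.0126] jawyaw 85.6 toolx [-0.057 -0.033 -0.998] toolz [ 1.   -0.08 -0.05] F [0.4 0.2 0.5] w 0.0314 q7 101.7
shift [-0.0017  0.0002 -0.0076] n 0.1 turn 0.006 alt -3.135
```

```bash

python3 -m pendant '{"xyz":[[-0.002,0,-0.007],[0,0,-0.003]],"turn":[0,0]}'
python3 d.py 0.4990 -0.138 0.005 86
python3 -m pendant '{"xyz":[[0,0,0],[-0.001,0,-0.001],[0,0,0]],"turn":[0,0,0]}' 0 25
python3 d.py 0.4990 -0.138 0.005 86
```

```text
time_s: 72.8
tool_pos: [0.4998, -0.1383, 0.0032]
tool_rot: [-144.5, 86.3, -148.9]
force: [0.3, 0.9, 0.3]
grip_width: 0.0317
t 72.8 p [ 0.4998 -0.1383  0.0032] jawyaw 85.6 toolx [-0.055 -0.033 -0.998] toolz [ 1.   -0.08 -0.05] F [0.3 0.9 0.3] w 0.0317 q7 102.0
shift [-0.0008  0.0003  0.0018] n 0.0 turn 0.006 alt -3.135
time_s: 73.18
tool_pos: [0.4989, -0.1383, 0.0022]
tool_rot: [-144.4, 86.3, -148.8]
force: [0.5, -0.0, 0.1]
grip_width: 0.0174
t 73.17 p [ 0.4989 -0.1383  0.0022] jawyaw 85.6 toolx [-0.055 -0.033 -0.998] toolz [ 1.   -0.08 -0.05] F [ 0.5 -0.   0.1] w 0.0174 q7 102.0
shift [0.0001 0.0003 0.0028] n 0.0 turn 0.007 alt -3.135
```

```bash

python3 -m pendant '{"xyz":[[0,0,0.05],[0,0,0.035],[-0.008,0.035,0],[-0.008,0.04,0],[0,0,0],[0,0,0]],"turn":[0.01,0.01,0,0,0,0]}'
python3 - <<'E'
from h import *
o=st();im,C=snap('wrist'); save(im,'w30.png')
z=o['tool_pos'][2]+.010
print('held far end/x edges',PF(C,[[385,281],[364,310],[408,310]],z), 'tcp',PF(C,proj(C,o['tool_pos']),o['tool_pos'][2],1))
E
python3 d.py 0.4813 -0.0625 0.030 86.9
```

```text
time_s: 73.92
tool_pos: [0.4815, -0.0626, 0.0896]
tool_rot: [-144.1, 86.3, -147.5]
force: [0.1, 0.2, 0.3]
grip_width: 0.0176
t 73.92 p [ 0.4815 -0.0626  0.0896] jawyaw 86.7 toolx [-0.055 -0.035 -0.998] toolz [ 1.   -0.06 -0.05] F [0.1 0.2 0.3] w 0.0176 q7 90.8
held far end/x edges [[-37.5, -30.8], [-25.9, -39.0], [-26.0, -22.0]] tcp [[0.2, -31.1]]
t 73.97 p [ 0.4815 -0.0624  0.0895] jawyaw 86.7 toolx [-0.055 -0.034 -0.998] toolz [ 1.   -0.06 -0.05] F [ 0.1 -0.1 -0.9] w 0.0177 q7 90.8
shift [-0.0002 -0.0001 -0.0595] n 1.0 turn 0.004 alt -3.138
```

View pics/w30.png

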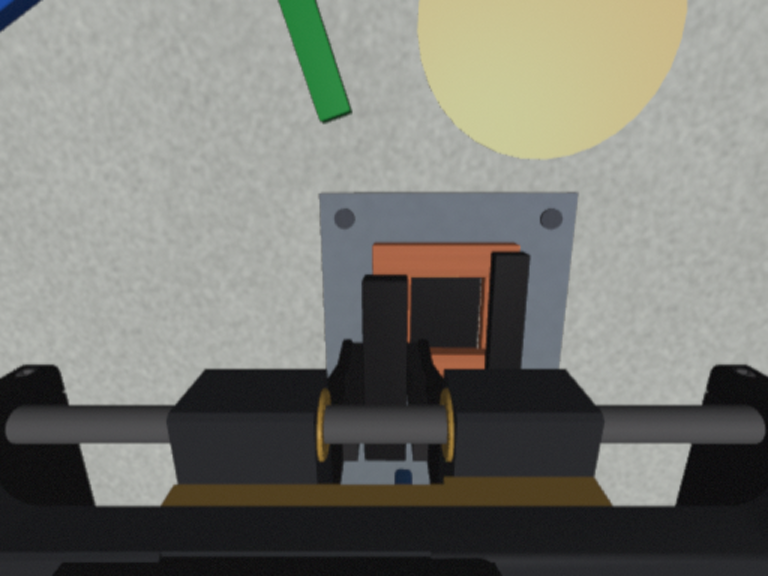

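```bash

python3 -m pendant '{"xyz":[[0,0,-0.035],[0,0,-0.014]],"turn":[0,0]}'
python3 d.py 0.4813 -0.0625 0.030 86.9
```

```text
time_s: 74.22
tool_pos: [0.483, -0.0644, 0.0405]
tool_rot: [-142.6, 86.4, -146.1]
force: [-1.0, -0.7, -0.8]
grip_width: 0.018
t 74.22 p [ 0.483  -0.0644  0.0405] jawyaw 86.5 toolx [-0.052 -0.035 -0.998] toolz [ 1.   -0.06 -0.05] F [-1.  -0.7 -0.8] w 0.018 q7 92.1
shift [-0.0017  0.0019 -0.0105] n 0.2 turn 0.007 alt -3.134
```

```bash

python3 -m pendant '{"xyz":[[-0.001,0.002,-0.006],[0,0,-0.004],[0,0,-0.002]],"turn":[0.006,0,0]}'
python3 d.py 0.4813 -0.0625 0.030 86.9
```

```text
time_s: 74.6
tool_pos: [0.482, -0.0635, 0.0299]
tool_rot: [-143.6, 86.3, -146.9]
force: [-8.7, 1.4, 22.6]
grip_width: 0.0176
t 74.6 p [ 0.482  -0.0635  0.0299] jawyaw 86.7 toolx [-0.054 -0.035 -0.998] toolz [ 1.   -0.06 -0.05] F [-8.7  1.4 22.6] w 0.0176 q7 92.5
shift [-0.0007  0.001   0.0001] n 0.0 turn 0.003 alt -3.139
```

```bash

python3 -m pendant '{"xyz":[[0,0,0.001],[0,0,0]],"turn":[0,0]}' 0.42
python3 -m pendant '{"xyz":[[0,0,0.05],[0,0,0.06],[0,0.015,0.06],[0,0.015,0.05],[0,0,0]],"turn":[0,0,0,0,0]}'
python3 - <<'E'
from h import *
o=st();im,C=snap('wrist'); save(im[120:250,150:370],'w31.png',3.6)
E
```

```text
time_s: 74.85
tool_pos: [0.4837, -0.0638, 0.0327]
tool_rot: [-142.1, 86.5, -145.4]
force: [-0.5, -0.9, -0.1]
grip_width: 0.0303
time_s: 75.47
tool_pos: [0.4824, -0.0334, 0.26]
tool_rot: [-141.2, 86.6, -144.6]
force: [0.5, 0.6, -0.3]
grip_width: 0.0363
t 75.47 p [ 0.4824 -0.0334  0.26  ] jawyaw 86.6 toolx [-0.048 -0.034 -0.998] toolz [ 1.   -0.06 -0.05] F [ 0.5  0.6 -0.3] w 0.0363 q7 85.3
```

View pics/w31.png

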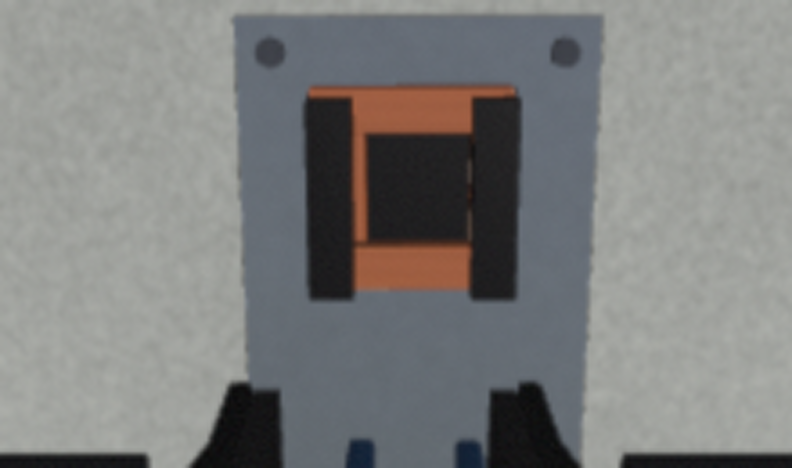

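```bash
python3 - <<'E'
from h import *
o=readout.get_obs(); C=cam('wrist',o)
q=lambda L:(np.array(L)/3.6+[150,120]).tolist()
print('plate corners (expect -70,+-75)',PF(C,q([[235,16],[602,16]]),.004,1))
print('R bar',PF(C,q([[305,98],[353,98],[309,299],[354,299]]),.040,1))
print('L bar',PF(C,q([[472,97],[520,97],[470,299],[517,299]]),.040,1))
print('near cu L2 front edge',PF(C,q([[309,90],[514,90]]),.028,1),'back',PF(C,q([[355,133],[472,134]]),.028,1))
print('far cu L2',PF(C,q([[356,246],[470,246],[356,291],[470,291]]),.028,1))
print('R cu L1 inner edge',PF(C,q([[366,180]]),.016,1))
E
```

```text
plate corners (expect -70,+-75) [[-68.8, -72.3], [-68.2, 75.0]]
R bar [[-39.4, -40.6], [-39.4, -22.5], [39.6, -40.9], [39.5, -23.0]]
L bar [[-39.8, 22.1], [-39.7, 40.0], [39.2, 22.8], [39.0, 41.2]]
near cu L2 front edge [[-41.3, -40.3], [-41.2, 38.8]] back [[-24.7, -22.7], [-24.3, 23.0]]
far cu L2 [[20.9, -22.8], [20.6, 23.0], [39.7, -23.0], [39.4, 23.3]]
R cu L1 inner edge [[-3.9, -19.2]]
```

All bars measure within 2 mm of nominal. Going to the lever again: pre-tilt, then press.

```bash

python3 -m pendant '{"xyz":[[0,0.004,0.05],[0,0.005,0.05],[0.02,0.005,0.01],[0.035,0.005,0],[0.035,0.005,0],[0.035,0.005,0.0],[0.035,0.005,0],[0.035,0.005,0],[0.02,0.005,0],[0,0,0]],"turn":[-0.175,-0.175,-0.175,-0.175,-0.175,-0.175,-0.175,-0.175,-0.165,0]}' 0.7
python3 d.py 0.699 0.011 0.25 -3.1
```

```text
time_s: 76.78
tool_pos: [0.6981, 0.0051, 0.3509]
tool_rot: [-133.6, 85.3, 129.9]
force: [-0.5, 0.9, 0.3]
grip_width: 0.0611
t 76.78 p [0.6981 0.0051 0.3509] jawyaw -6.4 toolx [-0.052  0.063 -0.997] toolz [-0.12 -0.99 -0.06] F [-0.5  0.9  0.3] w 0.0611 q7 -0.4
shift [ 0.0009  0.0059 -0.1009] n 1.6 turn 0.058 alt -3.084
```

```bash

python3 -m pendant '{"xyz":[[0.001,0.004,-0.04],[0.0,0.003,-0.035],[0,0,-0.02]],"turn":[0.057,0,0]}'
python3 -c "from h import *; st()"
python3 -m pendant '{"xyz":[[0.005,0,-0.003],[0.006,0,0],[0.006,0,0],[0.006,0,0],[0.005,0,0],[0.005,0,0]],"turn":[0,0,0,0,0,0]}' 0.35
python3 -c "from h import *; st()"
```

```text
time_s: 77.15
tool_pos: [0.6968, 0.0094, 0.2521]
tool_rot: [-131.9, 85.3, 135.3]
force: [-0.5, -0.4, 0.2]
grip_width: 0.0614
t 77.15 p [0.6968 0.0094 0.2521] jawyaw -2.7 toolx [-0.058  0.057 -0.997] toolz [-0.05 -1.   -0.05] F [-0.5 -0.4  0.2] w 0.0614 q7 3.8
time_s: 77.9
tool_pos: [0.7053, 0.0088, 0.2471]
tool_rot: [-114.2, 82.1, 153.2]
force: [-15.5, -0.2, 0.7]
grip_width: 0.0309
t 77.9 p [0.7053 0.0088 0.2471] jawyaw -2.4 toolx [-0.123  0.062 -0.991] toolz [-0.05 -1.   -0.06] F [-15.5  -0.2   0.7] w 0.0309 q7 4.3
```

```bash

python3 -m pendant '{"xyz":[[0.006,0,0],[0.006,0,0]],"turn":[0,0]}'
python3 -m pendant '{"xyz":[[-0.005,0,0],[0,0,0],[0,0,0]],"turn":[0,0,0]}' 0.6
python3 -m pendant '{"xyz":[[0,0,0.04],[0,0,0.045],[0.03,0,0.0],[0.03,0,0.0],[0,0,0]],"turn":[0,0,0,0,0]}'
python3 d.py 0.762 0.010 0.243 -3.1
python3 -m pendant '{"xyz":[[-0.002,0.001,-0.04],[0,0,-0.035],[0,0,-0.02]],"turn":[-0.01,0,0]}'
python3 -c "from h import *; st()"
```

```text
time_s: 78.15
tool_pos: [0.7047, 0.0088, 0.2467]
tool_rot: [-109.9, 80.3, 157.6]
force: [-19.5, 0.7, 1.8]
grip_width: 0.031
time_s: 78.53
tool_pos: [0.7012, 0.0083, 0.2486]
tool_rot: [-110.2, 80.5, 157.3]
force: [-0.5, 0.2, 1.2]
grip_width: 0.0491
time_s: 79.15
tool_pos: [0.7644, 0.0088, 0.3384]
tool_rot: [-111.1, 80.9, 156.6]
force: [-0.6, 1.4, -0.6]
grip_width: 0.0524
t 79.15 p [0.7644 0.0088 0.3384] jawyaw -2.1 toolx [-0.145  0.063 -0.987] toolz [-0.05 -1.   -0.06] F [-0.6  1.4 -0.6] w 0.0524 q7 2.0
shift [-0.0024  0.0012 -0.0954] n 1.5 turn -0.017 alt 3.125
time_s: 79.53
tool_pos: [0.7623, 0.009, 0.2448]
tool_rot: [-111.9, 81.3, 155.2]
force: [0.4, -0.6, -0.6]
grip_width: 0.0521
t 79.53 p [0.7623 0.009  0.2448] jawyaw -2.7 toolx [-0.137  0.063 -0.989] toolz [-0.06 -1.   -0.06] F [ 0.4 -0.6 -0.6] w 0.0521 q7 3.5
```

Before swinging, one check of the stack (both black bars still on), then the swing.

```bash
python3 - <<'E'
from h import *
im,C=snap('scene'); c=proj(C,[0.483,-.03,.03])[0].astype(int); save(im[c[1]-60:c[1]+60,c[0]-60:c[0]+60],'s32.png',5)
E
python3 -m pendant '{"xyz":[[-0.023,0,0],[-0.040,0.002,0.010],[-0.043,0.002,0.006],[-0.043,0.002,0.001]],"turn":[0,0,0,0]}'
python3 lev.py 32 44 56 68 80
```

```text
time_s: 80.08
tool_pos: [0.6161, 0.0151, 0.2595]
tool_rot: [-114.6, 82.3, 152.6]
force: [8.8, 0.3, -6.8]
grip_width: 0.0521
t 80.08 p [0.6161 0.0151 0.2595] jawyaw -2.7 toolx [-0.119  0.062 -0.991] toolz [-0.05 -1.   -0.06] F [ 8.8  0.3 -6.8] w 0.0521 q7 2.3
32.0 [0.6238 0.0152 0.2705] step [0.0077 0.0001 0.011 ]
44.0 [0.5815 0.0175 0.2619] step [-0.0423  0.0023 -0.0086]
56.0 [0.5426 0.0195 0.2448] step [-0.0389  0.0021 -0.0171]
68.0 [0.5088 0.0213 0.2192] step [-0.0338  0.0018 -0.0256]
80.0 [0.4805 0.0227 0.1848] step [-0.0283  0.0014 -0.0344]
```

View pics/s32.png

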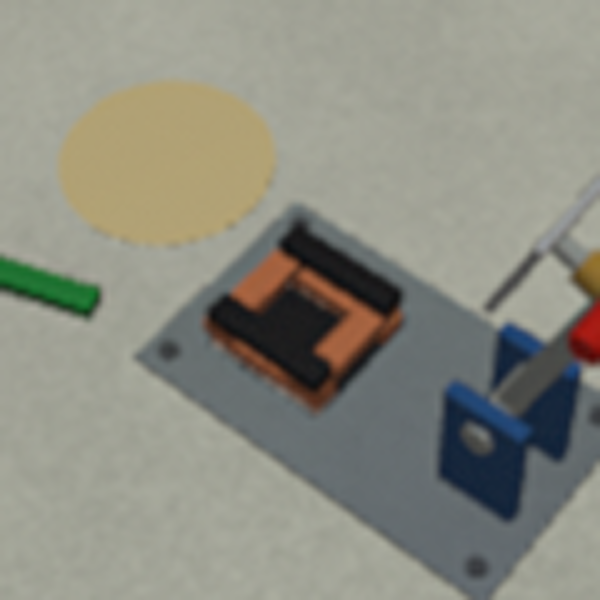

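The stack is complete with both black bars on top. Continuing the swing.

```bash

python3 -m pendant '{"xyz":[[-0.035,0.001,-0.003],[-0.039,0.001,-0.013]],"turn":[0,0]}'
python3 -m pendant '{"xyz":[[-0.035,0.001,-0.028],[-0.028,0.001,-0.034]],"turn":[0,0]}'
python3 lev.py 80 92 104 110
```

```text
time_s: 80.32
tool_pos: [0.5454, 0.0173, 0.247]
tool_rot: [-119.9, 83.3, 147.3]
force: [5.0, -0.1, 3.7]
grip_width: 0.0525
time_s: 80.58
tool_pos: [0.4847, 0.0203, 0.1916]
tool_rot: [-128.3, 83.9, 139.0]
force: [3.6, -0.7, 6.0]
grip_width: 0.0521
t 80.58 p [0.4847 0.0203 0.1916] jawyaw -2.6 toolx [-0.08   0.069 -0.994] toolz [-0.05 -1.   -0.07] F [ 3.6 -0.7  6. ] w 0.0521 q7 -2.7
80.0 [0.4805 0.0227 0.1848] step [-0.0042  0.0023 -0.0068]
92.0 [0.4597 0.0236 0.1455] step [-0.0207  0.001  -0.0393]
104.0 [0.4476 0.0241 0.1029] step [-0.0122  0.0005 -0.0426]
110.0 [0.4449 0.0242 0.081 ] step [-0.0027  0.0001 -0.0219]
```

```bash

python3 -m pendant '{"xyz":[[-0.026,0.001,-0.042],[-0.015,0.001,-0.042]],"turn":[0,0]}'
python3 lev.py 104 110
python3 -m pendant '{"xyz":[[-0.006,0,-0.032],[-0.002,0,-0.012]],"turn":[0,0]}'
python3 lev.py 110
```

```text
time_s: 80.82
tool_pos: [0.4467, 0.0227, 0.1125]
tool_rot: [-137.2, 84.4, 130.2]
force: [3.5, -1.5, 8.4]
grip_width: 0.0522
t 80.83 p [0.4467 0.0227 0.1125] jawyaw -2.5 toolx [-0.063  0.074 -0.995] toolz [-0.05 -1.   -0.07] F [ 3.5 -1.5  8.4] w 0.0522 q7 -2.5
104.0 [0.4476 0.0241 0.1029] step [ 0.0009  0.0015 -0.0096]
110.0 [0.4449 0.0242 0.081 ] step [-0.0027  0.0001 -0.0219]
time_s: 81.08
tool_pos: [0.4388, 0.0231, 0.0715]
tool_rot: [-141.3, 84.4, 126.2]
force: [-7.0, -3.7, 35.0]
grip_width: 0.0523
t 81.08 p [0.4388 0.0231 0.0715] jawyaw -2.4 toolx [-0.057  0.078 -0.995] toolz [-0.05 -1.   -0.08] F [-7.  -3.7 35. ] w 0.0523 q7 -0.8
110.0 [0.4449 0.0242 0.081 ] step [0.0061 0.0011 0.0095]
```

Force of 35 N up: the lever is at its stop. Holding briefly and verifying.

```bash

python3 -m pendant '{"xyz":[[0,0,-0.005],[0,0,-0.005]],"turn":[0,0]}'
python3 - <<'E'
from h import *
st()
im,C=snap('scene'); print([ (n,round(d['score'],2),np.round(toworld(C,d['at']),4)) for n in('grip_left','grip_right') for d in pinpoint('scene',n)[:1]])
save(im[130:300,190:350],'s33.png',4)
E
```

```text
time_s: 81.32
tool_pos: [0.4364, 0.0233, 0.0692]
tool_rot: [-140.2, 83.9, 127.3]
force: [-13.3, -2.0, 19.4]
grip_width: 0.0522
t 81.33 p [0.4364 0.0233 0.0692] jawyaw -2.4 toolx [-0.064  0.084 -0.994] toolz [-0.05 -1.   -0.08] F [-13.3  -2.   19.4] w 0.0522 q7 -0.3
[('grip_left', 0.6, array([0.4143, 0.0235, 0.0685])), ('grip_right', 0.94, array([ 0.4121, -0.0788,  0.0677]))]
```

View pics/s33.png

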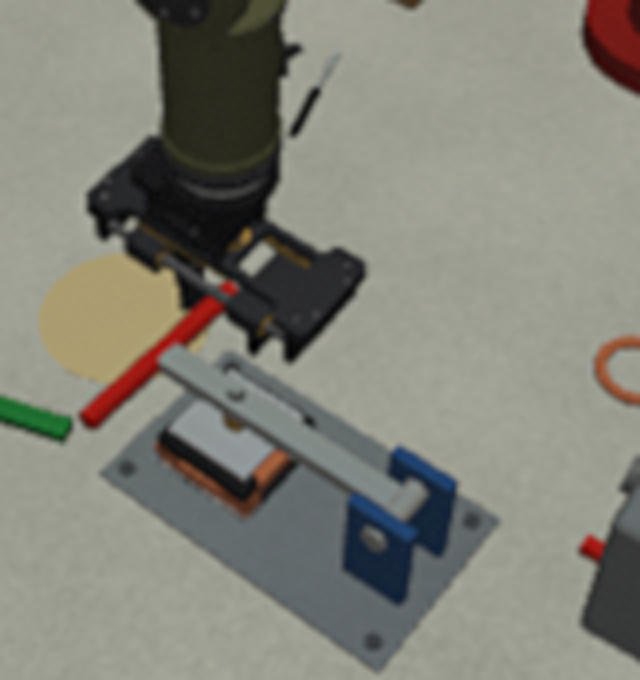

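```bash

python3 -m pendant '{"xyz":[[0.008,0,-0.001],[0.006,0,0.001]],"turn":[0,0]}'
python3 lev.py 110

```

```text
time_s: 81.72
tool_pos: [0.4342, 0.0235, 0.0657]
tool_rot: [-129.4, 82.7, 138.2]
force: [-11.2, -0.4, 7.3]
grip_width: 0.0524
t 81.72 p [0.4342 0.0235 0.0657] jawyaw -2.2 toolx [-0.095  0.085 -0.992] toolz [-0.05 -1.   -0.08] F [-11.2  -0.4   7.3] w 0.0524 q7 0.6
110.0 [0.4449 0.0242 0.081 ] step [0.0107 0.0006 0.0153]
```

```bash

python3 - <<'E'
from h import *
im,C=snap('scene'); print([ (n,round(d['score'],2),np.round(toworld(C,d['at']),4)) for n in('grip_left','grip_right') for d in pinpoint('scene',n)[:1]])
save(im[150:260,190:300],'s34.png',6)
st(); im,C=snap('wrist'); save(im[100:330],'w34.png')
E
```

```text
[('grip_left', 0.64, array([0.4162, 0.022 , 0.0845])), ('grip_right', 0.62, array([ 0.4142, -0.0765,  0.083 ]))]
t 81.88 p [0.4343 0.0235 0.0657] jawyaw -2.2 toolx [-0.095  0.085 -0.992] toolz [-0.05 -1.   -0.08] F [-12.7  -0.7   8.5] w 0.0524 q7 0.6
```

View pics/s34.png

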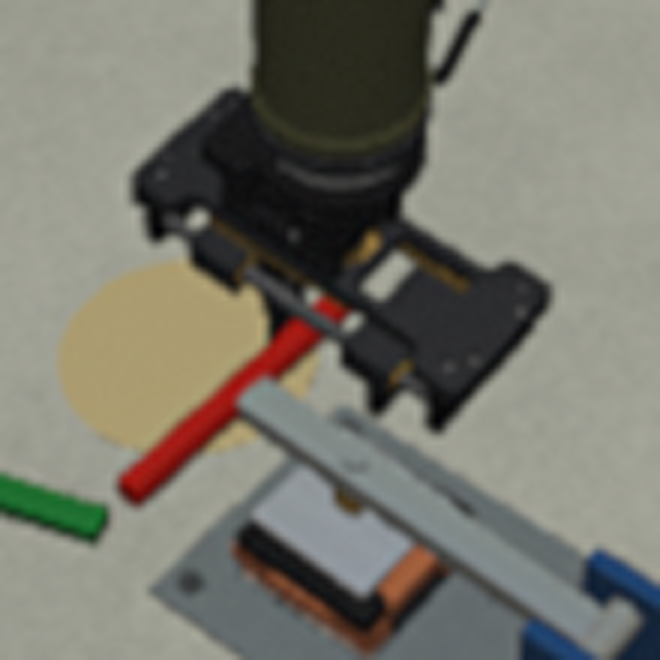

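View pics/w34.png

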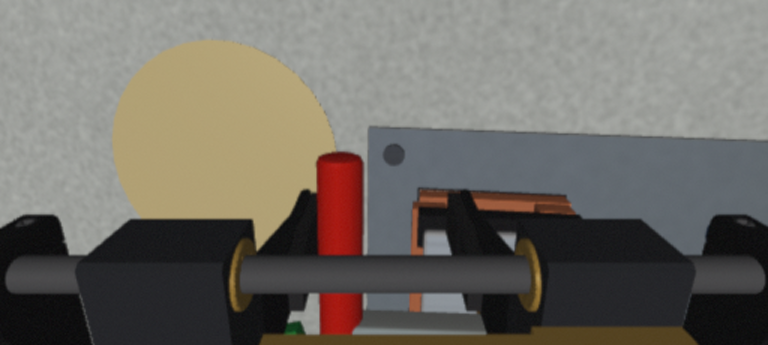

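The handle has slipped between the fingers, resting on the near pad (342,190). I'll grip it gently there and guide the lever home by hand.

```bash

python3 -m pendant '{"xyz":[[-0.006,0,0],[-0.006,0,0.001],[-0.006,0,0.001]],"turn":[0,0,0]}' 0 12
python3 -c "from h import *; st()"
```

```text
time_s: 82.3
tool_pos: [0.4202, 0.0236, 0.0718]
tool_rot: [-134.0, 83.1, 133.6]
force: [5.9, -0.2, 4.4]
grip_width: 0.0301
t 82.3 p [0.4202 0.0236 0.0718] jawyaw -2.2 toolx [-0.083  0.087 -0.993] toolz [-0.05 -1.   -0.08] F [ 5.9 -0.2  4.4] w 0.0301 q7 -0.7
```

```bash

python3 -m pendant '{"xyz":[[-0.003,0,0],[-0.002,0,0]],"turn":[0,0]}' 0 15
python3 -c "from h import *; st()
im,C=snap('scene'); print([ (n,round(d['score'],2),np.round(toworld(C,d['at']),4)) for n in('grip_left','grip_right') for d in pinpoint('scene',n)[:1]])
im,C=snap('wrist'); save(im[100:330],'w35.png')"
```

```text
time_s: 82.55
tool_pos: [0.4255, 0.0235, 0.0754]
tool_rot: [-143.9, 84.0, 123.7]
force: [29.0, 0.1, -5.8]
grip_width: 0.0106
t 82.55 p [0.4255 0.0235 0.0754] jawyaw -2.2 toolx [-0.058  0.087 -0.994] toolz [-0.04 -1.   -0.08] F [29.   0.1 -5.8] w 0.0106 q7 -1.0
[('grip_left', 0.79, array([0.4284, 0.0221, 0.1435])), ('grip_right', 0.92, array([ 0.4223, -0.0787,  0.1423]))]
```

View pics/w35.png

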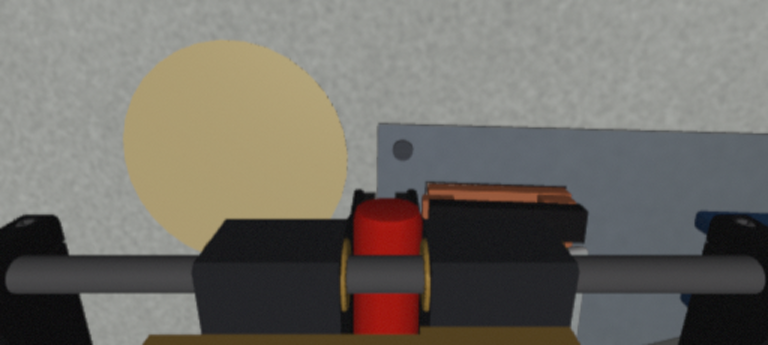

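```bash

python3 -m pendant '{"xyz":[[0.008,0,0.015],[0.012,-0.001,0.025]],"turn":[0,0]}' 0.5
python3 -c "from h import *; st()
im,C=snap('scene'); print([ (n,round(d['score'],2),np.round(toworld(C,d['at']),4)) for n in('grip_left','grip_right') for d in pinpoint('scene',n)[:1]])
"
```

```text
time_s: 83.0
tool_pos: [0.4464, 0.0223, 0.1165]
tool_rot: [-144.0, 84.0, 123.5]
force: [1.2, 0.5, 2.0]
grip_width: 0.0208
t 83.0 p [0.4464 0.0223 0.1165] jawyaw -2.3 toolx [-0.058  0.087 -0.995] toolz [-0.04 -1.   -0.08] F [1.2 0.5 2. ] w 0.0208 q7 -1.6
[('grip_left', 0.71, array([0.4525, 0.0185, 0.1868])), ('grip_right', 0.66, array([ 0.4481, -0.0798,  0.1849]))]
```

The lever is following gently (handle z 0.187, low force). Continuing home.

```bash

python3 -m pendant '{"xyz":[[0.038,-0.002,0.044],[0.050,-0.002,0.033],[0.056,-0.003,0.016]],"turn":[0,0,0]}'
python3 -c "from h import *; st()
im,C=snap('scene'); print([ (n,round(d['score'],2),np.round(toworld(C,d['at']),4)) for n in('grip_left','grip_right') for d in pinpoint('scene',n)[:1]])
"
```

```text
time_s: 83.52
tool_pos: [0.5859, 0.0159, 0.2098]
tool_rot: [-140.8, 83.5, 126.8]
force: [-0.3, -0.4, 0.7]
grip_width: 0.0433
t 83.53 p [0.5859 0.0159 0.2098] jawyaw -2.2 toolx [-0.068  0.091 -0.994] toolz [-0.04 -1.   -0.09] F [-0.3 -0.4  0.7] w 0.0433 q7 3.7
[('grip_left', 0.73, array([0.5948, 0.01  , 0.2788])), ('grip_right', 0.64, array([ 0.6864,  0.2128, -0.0028]))]
```

```bash

python3 -m pendant '{"xyz":[[0.056,-0.003,0.0],[0.045,-0.002,-0.008],[0.01,0,0],[0,0,0]],"turn":[0,0,0,0]}'
python3 -c "from h import *; st()
im,C=snap('scene'); print([ (n,round(d['score'],2),np.round(toworld(C,d['at']),4)) for n in('grip_left','grip_right') for d in pinpoint('scene',n)[:1]])
save(im[80:330,150:410],'s36.png',3)
"
```

```text
time_s: 84.18
tool_pos: [0.6993, 0.011, 0.2001]
tool_rot: [-139.7, 83.4, 127.8]
force: [-0.3, -0.4, 0.3]
grip_width: 0.0434
t 84.17 p [0.6993 0.011  0.2001] jawyaw -2.3 toolx [-0.07   0.09  -0.993] toolz [-0.05 -1.   -0.09] F [-0.3 -0.4  0.3] w 0.0434 q7 6.7
[('grip_left', 0.66, array([0.7008, 0.0103, 0.2643])), ('grip_right', 0.56, array([ 0.6949, -0.0927,  0.2643]))]
```

View pics/s36.png

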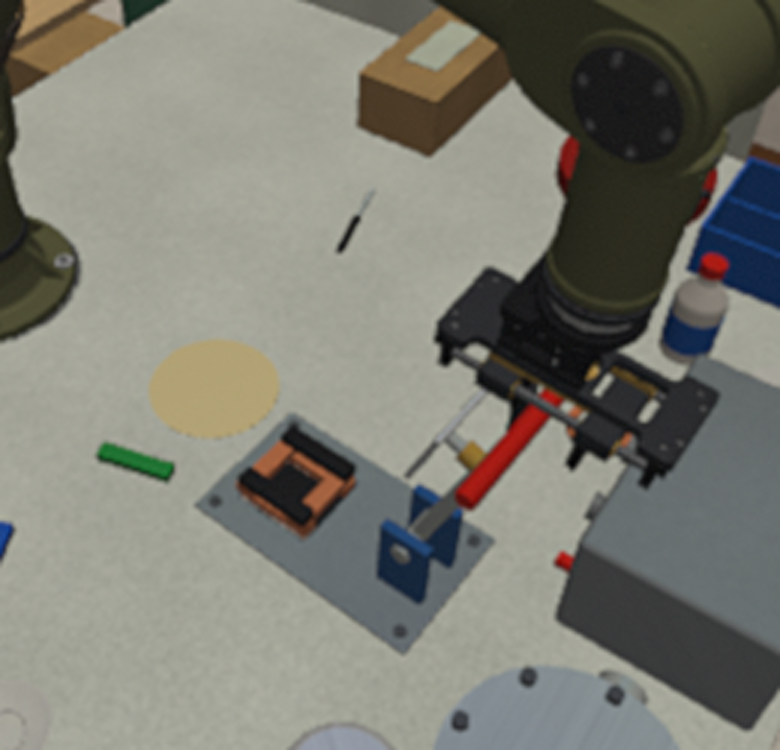

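```bash

python3 -m pendant '{"xyz":[[0.003,-0.002,0.03],[0.003,-0.003,0.045],[0.003,-0.003,0.05],[0,0,0.05],[-0.05,0,0.0],[-0.06,0.03,0],[-0.03,0.03,0],[0,0,0]],"turn":[0,0,0,0,0,0,0,0]}' 0.6
python3 - <<'E'
from h import *
st()
im,C=snap('scene'); print([ (n,round(d['score'],2),np.round(toworld(C,d['at']),4)) for n in('grip_left','grip_right') for d in pinpoint('scene',n)[:1]])
c=proj(C,[0.483,-.03,.03])[0].astype(int); save(im[c[1]-60:c[1]+60,c[0]-60:c[0]+60],'s37.png',5)
im,C=snap('wrist'); save(im,'w37.png')
im,C=snap('top'); save(im,'t37.png')
E
```

```text
time_s: 85.32
tool_pos: [0.5592, 0.0639, 0.3865]
tool_rot: [-144.0, 83.4, 123.7]
force: [1.1, 0.3, -0.1]
grip_width: 0.0522
t 85.33 p [0.5592 0.0639 0.3865] jawyaw -2.1 toolx [-0.064  0.096 -0.993] toolz [-0.04 -0.99 -0.09] F [ 1.1  0.3 -0.1] w 0.0522 q7 -4.7
[('grip_left', 0.93, array([0.6994, 0.0061, 0.2661])), ('grip_right', 0.7, array([ 0.692 , -0.0944,  0.2648]))]
```

View pics/s37.png

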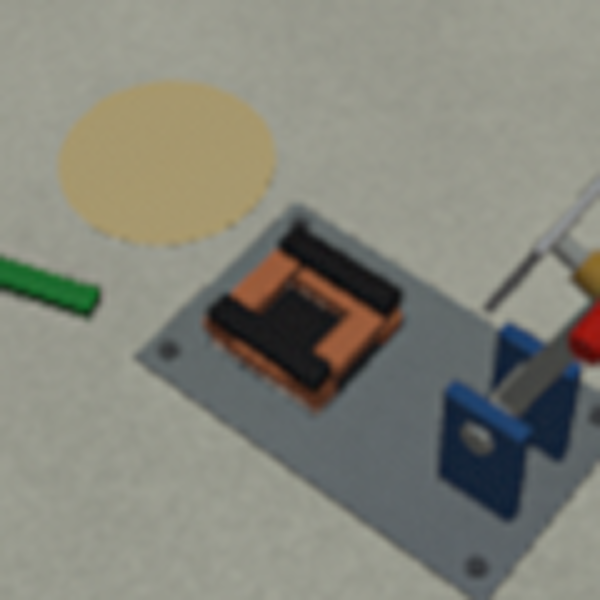

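View pics/w37.png

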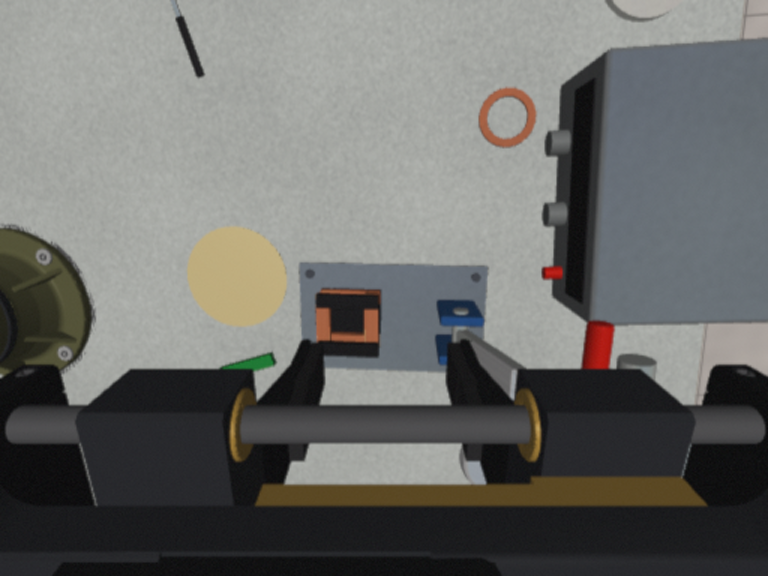

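View pics/t37.png

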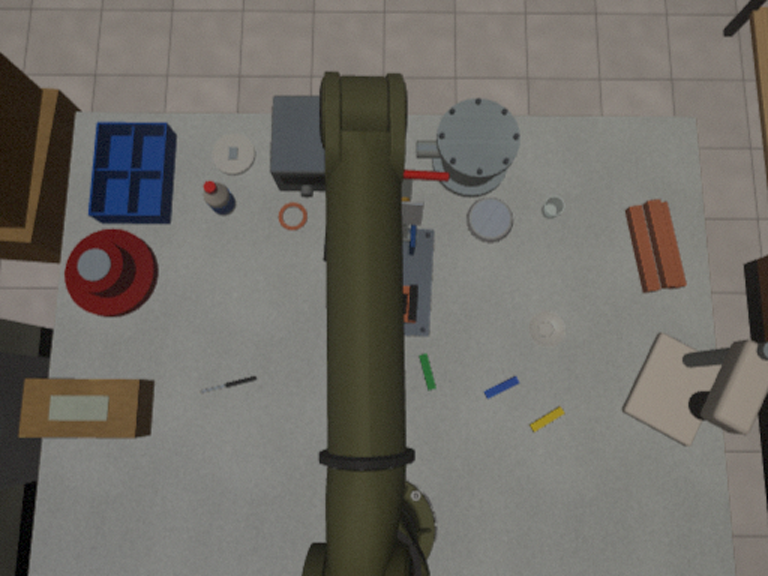

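The stack is complete, the lever is home, no other black bars are in view, and the other things are in place. The arm is clear, so I'm handing in.

```bash
python3 -c "
from cell import sign_off
print(sign_off())"
```

```text
the job is handed in; nothing more can be done
None
```

The stack is built and I handed the job in at about 85 s of the 210 s limit. It has four copper bars in layers 1 and 2 and both black bars in layer 3. Only two black bars were there. The lever was pressed to its stop once after the copper and once over the whole stack, and it came home both times. No verdict is reported back.

**Last checks**
- **Bars:** measured before the last press, every bar I could measure lay within about 2 mm of its line. Pictures after the press show the stack unchanged, but I did not measure it again.
- **Lever at the stop:** in both presses the handle read within about 2 mm of its height at the stop.
- **Lever home:** at the end the handle was back within about 2 mm of its starting position.
- **Other things:** the dish, lid, ring, bottle, tweezers and glass look unmoved, and the arm was clear of everything at hand-in.

**What went wrong on the way**
- **Far copper bar:** the far bar of layer 2 first landed about 24 mm from the centre, close to the 22 mm limit. I pushed it out to about 30 mm before the first press.
- **Black bar knocked off:** one black bar was knocked off the stack during the second approach to the lever. I returned the lever home, laid the bar again and redid the press.
- **Handle slip:** after the final press the handle slipped off the fingertip and came up against the gripper's body. The wrist force read about 29 N at that moment, and from there I guided the lever home at low force.
- **Tool tilt:** pushing the lever tilted the tool. I corrected it twice by pushing the handle against its home stop.
- **Camera disagreement:** the top and wrist cameras differed by up to 6 mm along two bars, so I aimed between them.

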